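Unlock and open an instrument module's service cover with a T-key

TASK

Fetch the steel T-key that lies on the grey two-rail rest, stand its bit down in the square socket of one of the two cover fasteners of the instrument module and let go of it, then take it again from above by its crossbar and turn that fastener and then the other a full quarter turn counter-clockwise (seen from above) to unlock them. Stand the key bit down in the metal cup, then lift the cover by its bar handle and swing it up to its stop, where it stays by itself. Leave the bottle and the jar where they are.

Things in the scene. Friction and masses are not known exactly. Their poses are not given: they have to be found in the camera images.
- module: Instrument module: light grey case fixed on the bench, 210 (x) x 300 (y) x 80 mm high, with a white 200 x 300 x 28 mm cover on it (top at 109 mm) that has a bar handle. Origin at the centre of the underside; x points to the hinge side, away from the robot, y to its left, z up. Yaw within 0.2 rad of the robot's frame.
- socket_left (a point): Centre of the mouth of the left (+y) fastener: steel block 34 mm square, 1 mm below the cover's top, in a 50 mm round well (too close to grip), with a square hole 18 mm wide and 24 mm deep. Axes of the cover (x to the hinge, z out of the mouth); the hole's sides are along x and y when its joint reads 0 and turn with it. 160 mm from the hinge line, 100 mm left of the middle.
- socket_right (a point): The same for the right (-y) fastener, 100 mm right of the middle of the cover.
- rotor_left (a joint): Turn of the left fastener in rad, counter-clockwise from above: 0 is locked, 1.57 unlocked (end stop at 1.6); starts between 0 and 0.2. It stays where it is left and takes about 0.1 Nm to turn. Its cam tongue catches under the case's front lip and holds the cover down until about 1.2.
- rotor_right (a joint): The same for the right fastener.
- key: Steel T-key, 0.22 kg, all 16 mm square bar: shank along x, crossbar 90 mm long along y. Origin on the shank's axis; the bit is at +x, tapered over the last 12 mm to 11 mm square, tip at x = 75 mm; crossbar centred at x = -62 mm; centre of mass near x = -18 mm. Lies level across the rest's rails, axis 40 mm above the bench, bit pointing roughly towards the module (robot's right).
- key_tip (a point): Centre of the key's bit end, axes as the key. In a socket the bit fits four ways with 1 mm play a side; let go there, the key stays standing, leaning up to about 0.1 rad, its crossbar about 137 mm above the socket's floor.
- key_bar (a point): Centre of the key's crossbar, axes as the key.
- rest: Fixed grey plastic key rest: a 140 x 50 x 8 mm plate and two cross rails 10 mm thick, 50 mm long and 32 mm high, centred at x = -42 and +47 mm. Origin at the underside, below the middle of the key's shank; x along the key. It stands left of the module (robot's left).
- cup: Fixed round aluminium cup, open on top, 68 mm wide at the mouth and 100 mm high, narrowing downward, wall about 4 mm, floor 5 mm; origin at the centre of its underside. It stands right of the module, in front of or behind the jar. The key stands in it with its crossbar above the rim, leaning on the wall.
- cover_body (a joint): Angle of the cover in rad: 0 closed, about 1.4 fully open against its stop, front edge up. Its hinge is stiff (about 1 Nm), so it stays where it is left; lifting takes up to about 12 N at the handle.
- handle (a point): Centre of the cover's steel bar handle: a round bar 10 mm thick and 70 mm long along y, 35 mm above the cover's top on two posts, 165 mm from the hinge line. Axes of the cover.
- hinge (a point): Middle of the cover's hinge line, which runs along y at the far side, level with the cover's underside (81 mm above the bench); the handle is 165 mm nearer the robot and 63 mm higher when closed.
- bottle: Brown bottle, 68 mm wide, 150 mm high, standing beyond the module, to the left. Bystander.
- jar: Clear jar with a white lid, 60 mm wide, 90 mm high, standing right of the module. Bystander.

How it is judged:
On the way, in this order (a step that is already met when the one before it is completed fails the run):
1. the key stands bit down in a fastener's socket (at least 15 mm deep) and has been let go (contact force between the fingers and key below 0.05 N and ((z of key_tip in the frame of socket_left below -0.015 m and horizontal distance between key_tip and socket_left below 0.006 m) or (z of key_tip in the frame of socket_right below -0.015 m and horizontal distance between key_tip and socket_right below 0.006 m))), for 0.1 s.
2. one fastener is turned to unlocked (at least 1.3 rad) (value of joint any of rotor_left, rotor_right above 1.3 rad), for 0.1 s.
3. both fasteners are turned to unlocked (at least 1.3 rad), the cover still down (value of joint each of rotor_left, rotor_right above 1.3 rad and value of joint cover_body below 0.2 rad), for 0.1 s.
4. the key stands bit down in the cup, let go (horizontal distance between key_tip and cup below 0.034 m and z of key_tip in the frame of cup below 0.05 m and contact force between the fingers and key below 0.05 N), for 0.2 s.
5. the cover is swung up (at least 1.2 rad) (value of joint cover_body above 1.2 rad), for 0.1 s.
At the end, for the whole second after the job is handed in: Both fasteners are at least 1.3 rad from locked, the cover stands open at 1.2 rad or more and at rest, and the key stands bit down in the cup (tip inside the cup, less than 50 mm above its underside, key within about 35 degrees of upright), at rest (value of joint each of rotor_left, rotor_right above 1.3 rad and value of joint cover_body above 1.2 rad and velocity of joint cover_body between -0.05 and 0.05 rad/s and horizontal distance between key_tip and cup below 0.034 m and z of key_tip in the frame of cup below 0.05 m and angle between key's own x axis and vertical above 2.5 rad and linear speed of key below 0.03 m/s); the robot touches nothing.
It fails at once if the bottle or the jar is moved more than 30 mm (distance of any of bottle, jar from where it was at the start of the episode above 0.03 m).
It also fails if it takes over 72 s, if anything falls off the work surface, if the arm or the gripper's body presses on something with over 40 N, if the wrist force passes 120 N, or if a joint passes its speed limit or range.

ROBOT

A 7-joint arm with a two-finger parallel gripper is mounted at the origin on the work surface. World frame = base frame: x ahead of the robot, y to its left, z up, the work surface at z = 0. Lengths are in m, angles in rad, forces in N, time in s.
With the tool pointing down it reaches from about 0.425 to 0.875 m from the base axis. Payload 4.7 kg.
Tool frame: the origin (TCP) lies on the centre line of the jaws, within the pads' length; the fingertips stand 8 mm ahead of it and the grasp point (between the pads) lies 11 mm behind it; z points along the fingers, y is the direction in which the jaws open and shut (so a half turn about z gives the same grasp; the last joint's range is limited). The gripper opens to 87 mm and grips with 3 to 60 N. Pads are 19 mm wide; open, the fingers measure 117 mm over their backs; the gripper's body (75 mm by 190 mm) begins 51 mm behind the grasp point.
Start: joints at [1.194, 0.321, -0.07, 1.45, 0.023, 1.371, -0.057], TCP at [0.248, -0.601, 0.231] pointing down, gripper open.
Joint ranges: [-2.86, 2.86], [-0.3, 2.09], [-1.38, 1.24], [0.06, 2.45], [-1.56, 4.7], [0.09, 2.05], [-2.69, 2.69]. Speed limits (rad/s): [2.57, 2.57, 3.14, 3.14, 3.14, 3.14, 3.14].

INTERFACE

Orientations are given as a rotation vector (axis times angle).
In Python, from bench import status, optics, order gives the robot as it stands.
- The arm moves only by the tool step_arm, never from a script. Its argument "rows" is a list of rows, each a list of 3 entries, a list of its own where there are three numbers: the turn, a rotation vector about the tool's x, y, z in degrees, then the shift along the tool's x, y, z in mm, then the finger opening in mm, from 0 to 87. A call has 1 to 12 rows; each row shifts and turns the pose as measured when the row begins, along the tool's axes as they then stand; what a row does not reach is not made up. A row lasts 1/12 s, in which the tool goes at most 41.7 mm and 7.16 degrees, less where a joint would pass 70% of its speed; a pose out of reach is approached as far as the arm can. A call is refused whole if a number of a shift passes 41.7 or a number of a turn 7.16, either way. A call with a gripper value outside its range is refused whole. The fingers move at their own pace and stop on an object; "grip_force" is the grip in N (left out, the last holds). Time passes only in rows, so rows that do not move let the fingers close. It gives the time, the measured TCP pose, the force and the opening at its end, in the units of the state.
- status.get_state(): the state, without advancing time (a new reading comes with each control period).
- optics.get_image(name): name is "side" or "top"; returns a dict with "frame" (420x560x3 uint8, red, green, blue), "range_z" (420x560 float32, m along the optical axis (not along the pixel's ray), 0 where there is no reading), "K" (3x3 intrinsics, pixels), "k1" (the pictures are not rectified: a ray, as slopes to the right and down, at radius r is drawn at 1 + k1 r^2 times it, then the intrinsics apply), "R" (3x3) and "t" (3): a world point X has camera coordinates R X + t. Camera axes: x right, y down, z forward; pixel columns grow to the right and rows downward; lengths in m; the calibration is good to about 2 mm. A picture is of the moment at which its call begins.
- order.close_job(): hands the job in, once; it reports no verdict.
The state is a dict: "time": time; "joint_positions": joint angles; "qd": joint speeds; "joint_torque": joint torques, N m; "position": TCP position; "tool_rot": TCP orientation; "ft_force": force on the tool from outside, world axes, zero at the start; "torque": the same for the moment, N m; "grip_width": opening from 0.0 (shut) to 1.0 (fully open).
Only numpy, scipy, OpenCV 4.12 (cv2) and the standard library are available. Lean on these libraries where they do the work, as an engineer would, in place of code of your own. Each camera call takes 0.05 s, during which the arm holds its last target.

## Working session

There is one attempt and no reset: what is moved stays moved. The work goes in short steps, Python scripts to look and compute and a tool call to move; the robot and the scene stay as the last step left them, time stands still between calls to the robot, and variables do not carry over. Pictures are saved under pics/ and viewed, and the job is handed in when it is done.

Besides the shell and the picture viewer there is one more tool, called after ">>>" as name(argument=value, ...), one argument or row to a line, values as JSON. step_arm: Moves the arm, as the interface text tells. Its arguments: {"type":"object","properties":{"rows":{"type":"array"},"grip_force":{"type":"number"}},"required":["rows"]}

```bash
ls; mkdir -p pics; python3 - <<'E'
from bench import status, optics
import cv2,numpy as np
print(status.get_state())
for n in("side","top"):
    d=optics.get_image(n); cv2.imwrite(f"pics/{n}0.png",d["frame"][:,:,::-1]); np.savez(f"{n}0.npz",**d)
    print(n,d["K"],d["k1"],d["R"],d["t"])
E
```

```text
pics
{'time': 0.0, 'joint_positions': array([ 1.19411045,  0.32185865, -0.0700568 ,  1.45171336,  0.02261065,
        1.37081234, -0.0568809 ]), 'qd': array([-1.78518077e-03,  3.42514488e-04, -6.98027785e-05,  8.61411930e-04,
        2.12362988e-04, -1.12740983e-03,  6.36552677e-04]), 'joint_torque': array([ 3.74180272e-04, -4.91288638e+01, -4.03594449e-01, -3.12524521e+01,
       -6.39846898e-02,  4.37054154e-02,  1.48402469e-04]), 'position': array([ 0.24731448, -0.60050315,  0.2294189 ]), 'tool_rot': array([-3.07990139e+00, -6.09610086e-01,  7.95041460e-04]), 'ft_force': array([ 0.80022165, -0.8247803 , -0.93778231]), 'torque': array([ 0.01027037, -0.03302307, -0.01704322]), 'grip_width': 1.0037621940768502}
side [[405.76316802   0.         275.77206528]
 [  0.         405.76316802 212.50192347]
 [  0.           0.           1.        ]] 0.018218076045701036 [[ 0.97057806 -0.24075313 -0.00401897]
 [-0.17912341 -0.71076706 -0.68023893]
 [ 0.16091309  0.66094487 -0.73297943]] [-0.55548344  0.21973518  0.95276288]
top [[454.87034978   0.         273.48549987]
 [  0.         454.87034978 205.54280478]
 [  0.           0.           1.        ]] -0.042023704509693886 [[-1.57933977e-02 -9.99874943e-01 -8.16089037e-04]
 [-9.84986500e-01  1.56985456e-02 -1.71916113e-01]
 [ 1.71907425e-01 -1.91130286e-03 -9.85111255e-01]] [0.05913599 0.59980414 1.26195718]
```

View pics/side0.png

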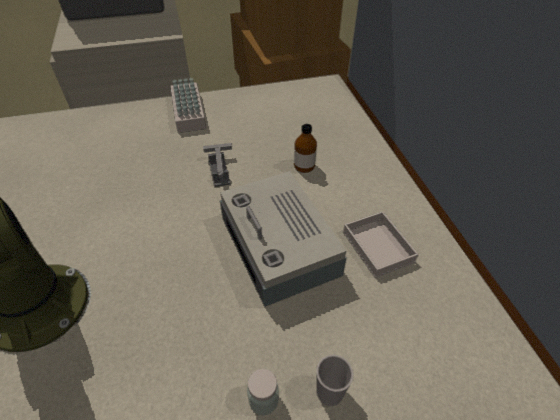

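View pics/top0.png

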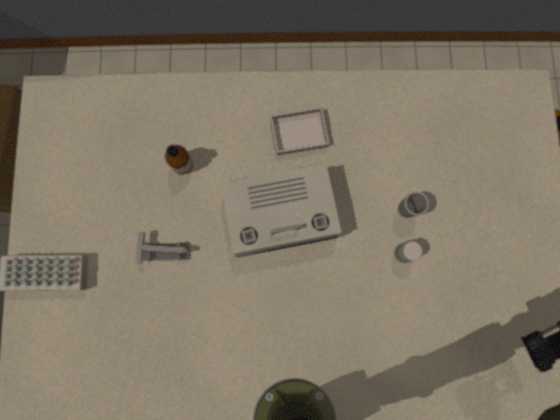

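Side view: key near (218,160), sockets (241,200)/(273,258), handle (254,222), jar (263,390), cup (333,380). Top view: key (160,250), sockets (249,235)/(320,222), handle (288,230), cup (416,204), jar (411,250). Next I zoom in.

```bash
cat > h.py <<'E'
import numpy as np,cv2
def ray(d,u,v):
    K=d["K"];k=float(d["k1"])
    D=np.array([k,0,0,0,0.]); 
    p=cv2.undistortPoints(np.array([[[u,v]]],float),K,D)[0,0]
    R=d["R"];c=-R.T@d["t"]; return c,R.T@np.array([p[0],p[1],1.])
def onz(d,u,v,z):
    c,r=ray(d,u,v); return c+r*(z-c[2])/r[2]
def tri(d1,p1,d2,p2):
    c1,r1=ray(d1,*p1);c2,r2=ray(d2,*p2)
    s=np.linalg.lstsq(np.stack([r1,-r2],1),c2-c1,rcond=None)[0]
    a=c1+r1*s[0];b=c2+r2*s[1]; return (a+b)/2,np.linalg.norm(a-b)
def proj(d,X):
    q=cv2.projectPoints(np.array([X],float),cv2.Rodrigues(d["R"])[0],d["t"],d["K"],np.array([d["k1"],0,0,0,0.]))[0]
    return q[0,0]
def depthpt(d,u,v):
    c,r=ray(d,u,v); return c+r*d["range_z"][int(round(v)),int(round(u))]
def crop(d,x,y,w,h,s,fn,g=1.8):
    im=d["frame"][y:y+h,x:x+w,::-1]; im=np.clip(im*g,0,255).astype(np.uint8)
    cv2.imwrite(fn,cv2.resize(im,None,fx=s,fy=s,interpolation=cv2.INTER_CUBIC))
E
python3 - <<'E'
from h import *
s=np.load("side0.npz");t=np.load("top0.npz")
crop(t,120,210,80,60,10,"pics/t_key.png"); crop(s,190,130,80,60,10,"pics/s_key.png")
crop(t,215,155,133,100,6,"pics/t_mod.png"); crop(s,215,170,133,130,4.5,"pics/s_mod.png")
crop(t,380,180,80,60,10,"pics/t_cup.png",); crop(t,380,180,80,90,6,"pics/t_cup.png"); crop(s,235,340,130,80,6,"pics/s_cup.png")
E
```

```text
(no output)
```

View pics/t_key.png

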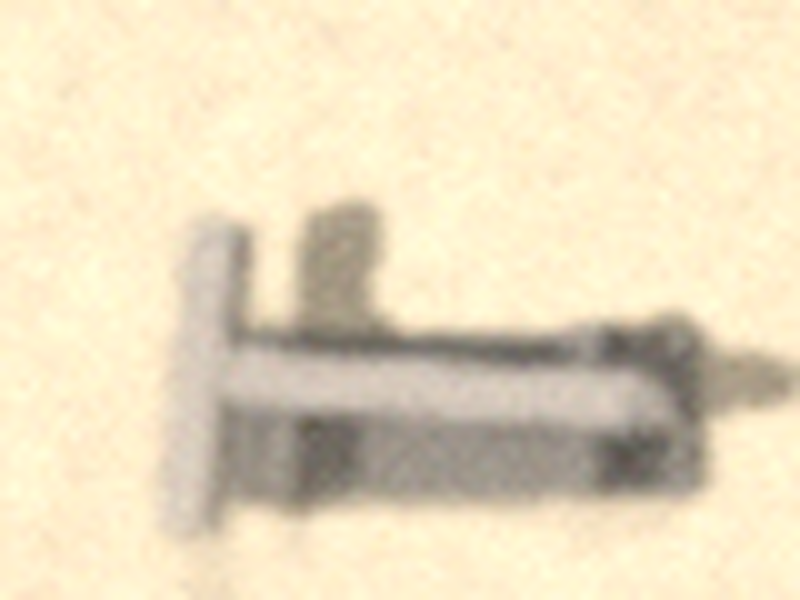

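View pics/s_key.png

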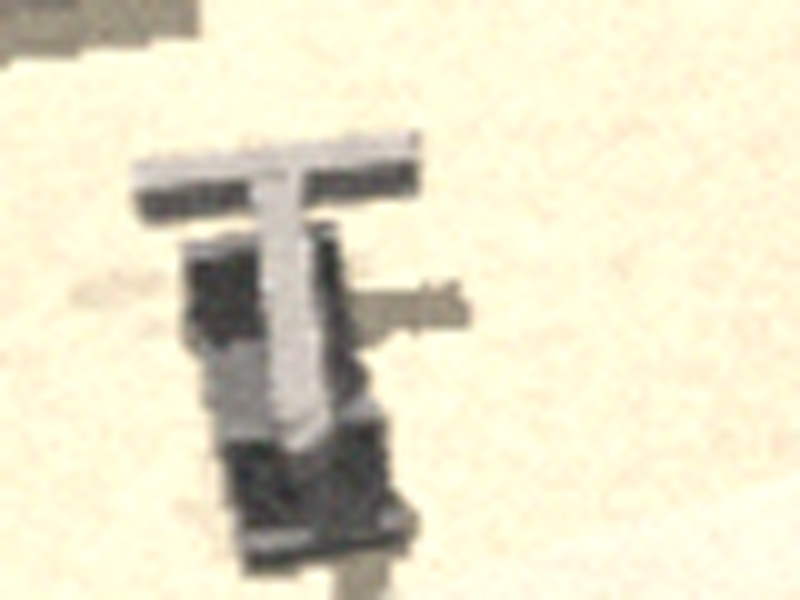

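View pics/t_mod.png

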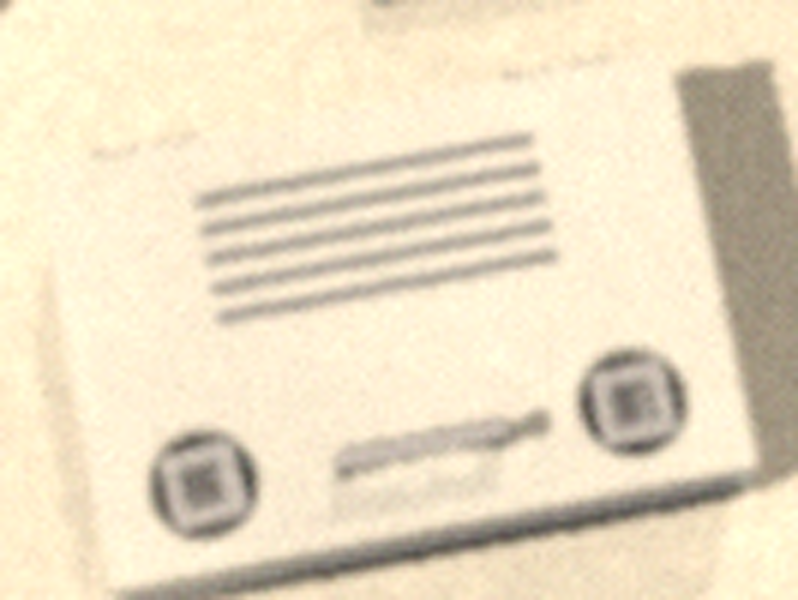

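View pics/s_mod.png

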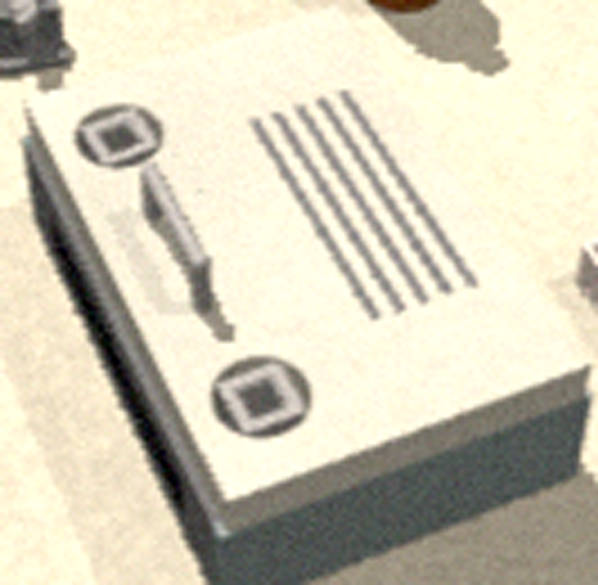

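View pics/t_cup.png

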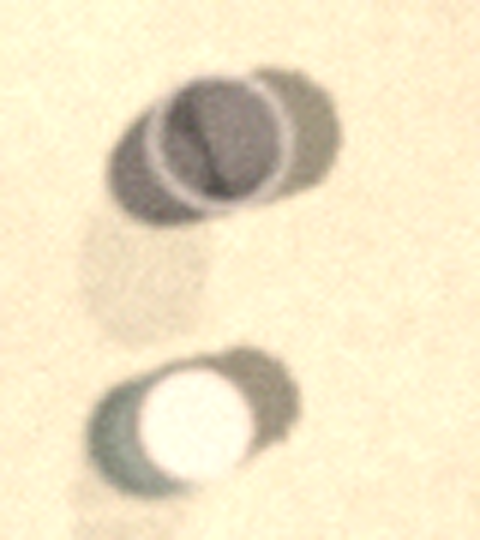

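View pics/s_cup.png

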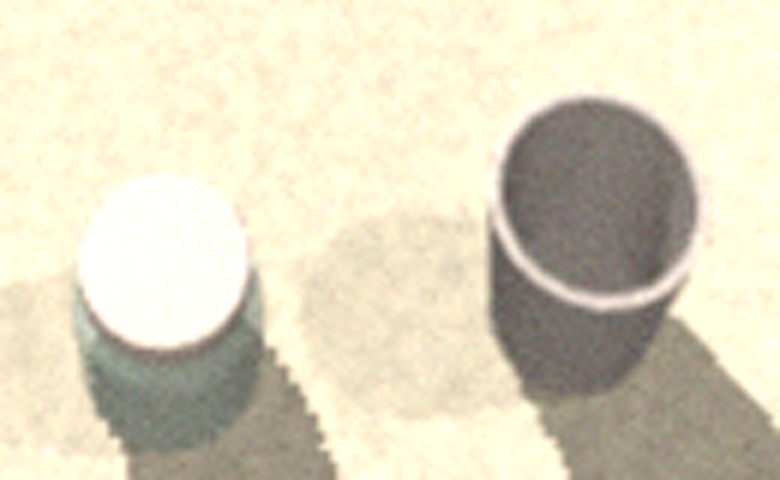

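```bash
python3 - <<'E'
from h import *
np.set_printoptions(precision=4,suppress=True)
s=np.load("side0.npz");t=np.load("top0.npz")
f=lambda x0,y0,sc,p:(x0+(p[0]+.5)/sc-.5,y0+(p[1]+.5)/sc-.5)
tm=lambda p:f(215,155,6,p); sm=lambda p:f(215,170,4.5,p)
tk=lambda p:f(120,210,10,p); sk=lambda p:f(190,130,10,p)
tc=lambda p:f(380,180,6,p); sc=lambda p:f(235,340,6,p)
def T(n,a,b,z):
    X,e=tri(t,a,s,b); print(n,X,"err",round(e,4),"depthT",depthpt(t,*a),"depthS",depthpt(s,*b),"onz T",onz(t,*a,z),"S",onz(s,*b,z))
T("sockL",tm((204,485)),sm((119,136)),.108)
T("sockR",tm((633,401)),sm((262,397)),.108)
T("hA",tm((345,462)),sm((148,178)),.149)
T("hB",tm((505,435)),sm((205,258)),.149)
T("barL",tk((215,222)),sk((418,142)),.048)
T("barR",tk((188,530)),sk((135,170)),.048)
T("barC",tk((204,375)),sk((277,160)),.048)
T("tip",tk((665,400)),sk((305,440)),.045)
T("cup",tc((220,143)),sc((598,202)),.1)
T("jar",tc((196,425)),sc((164,264)),.09)
E
```

```text
sockL [0.51   0.1189 0.1114] err 0.0026 depthT [0.5113 0.1202 0.0874] depthS [0.5129 0.132  0.0982] onz T [0.5091 0.1191 0.108 ] S [0.5117 0.1224 0.108 ]
sockR [ 0.5455 -0.0774  0.1106] err 0.0026 depthT [ 0.5477 -0.08    0.0854] depthS [ 0.5498 -0.0645  0.0929] onz T [ 0.5446 -0.0776  0.108 ] S [ 0.5473 -0.0754  0.108 ]
hA [0.5158 0.0546 0.1414] err 0.0022 depthT [0.5143 0.0546 0.1451] depthS [0.5157 0.0459 0.1508] onz T [0.5139 0.0546 0.149 ] S [0.516  0.0476 0.149 ]
hB [ 0.5285 -0.0163  0.1515] err 0.0082 depthT [ 0.5247 -0.0162  0.1488] depthS [ 0.5329 -0.0145  0.1497] onz T [ 0.5247 -0.0162  0.149 ] S [ 0.533  -0.0139  0.149 ]
barL [0.5325 0.4312 0.0516] err 0.0042 depthT [0.5305 0.4315 0.0504] depthS [0.5417 0.4988 0.0001] onz T [0.5308 0.4322 0.048 ] S [0.5351 0.4361 0.048 ]
barR [0.4441 0.4353 0.0544] err 0.0035 depthT [0.445  0.4504 0.003 ] depthS [0.4459 0.4376 0.0527] onz T [0.4427 0.4371 0.048 ] S [0.446  0.4438 0.048 ]
barC [0.4882 0.4329 0.0517] err 0.0034 depthT [0.4867 0.4335 0.0495] depthS [0.49   0.4349 0.0503] onz T [0.4868 0.4339 0.048 ] S [0.4902 0.4379 0.048 ]
tip [0.4781 0.3007 0.0507] err 0.0011 depthT [0.4778 0.3013 0.0475] depthS [0.479  0.3068 0.0455] onz T [0.478  0.3018 0.045 ] S [0.479  0.3073 0.045 ]
cup [ 0.5941 -0.3498  0.0993] err 0.004 depthT [ 0.6037 -0.3711  0.0324] depthS [ 0.6105 -0.3283  0.0367] onz T [ 0.592  -0.3493  0.1   ] S [ 0.596  -0.3501  0.1   ]
jar [ 0.4631 -0.3324  0.0895] err 0.0023 depthT [ 0.4616 -0.3312  0.0936] depthS [ 0.4643 -0.332   0.0886] onz T [ 0.4619 -0.3323  0.09  ] S [ 0.4642 -0.3325  0.09  ]
```

```bash
python3 - <<'E'
from h import *
np.set_printoptions(precision=4,suppress=True)
s=np.load("side0.npz");t=np.load("top0.npz")
M=np.radians(0)
for n,d in(("top",t),("side",s)):
  g=cv2.cvtColor(d["frame"],cv2.COLOR_RGB2GRAY)
  for nm,X in(("L",(.510,.119,.108)),("R",(.5455,-.0774,.108))):
    u,v=proj(d,X); x0,y0=int(u)-12,int(v)-12
    w=cv2.resize(cv2.GaussianBlur(g,(0,0),.6)[y0:y0+25,x0:x0+25],None,fx=8,fy=8,interpolation=cv2.INTER_CUBIC)
    cv2.imwrite(f"pics/w_{n}{nm}.png",cv2.resize(np.clip(w*1.8,0,255).astype(np.uint8),None,fx=2,fy=2))
    for th in range(60,110,10):
      m=(w<th).astype(np.uint8)
      c,_=cv2.findContours(m,cv2.RETR_CCOMP,cv2.CHAIN_APPROX_NONE)
      # contours: hole near the centre
      for k in c:
        if cv2.contourArea(k)<400: continue
        P=np.array([onz(d,x0+(q[0]+.5)/8-.5,y0+(q[1]+.5)/8-.5,.108)[:2] for q in k[::2,0]],np.float32)
        r=cv2.minAreaRect(P*1000)
        if max(r[1])<60: print(n,nm,th,np.array(r[0]),np.array(r[1]),"ang",round(r[2],1))
E
```

```text
top L 70 [509.4496 120.7631] [9.791  9.6377] ang 21.9
top L 80 [489.3564 114.5375] [ 4.5856 17.1412] ang 15.9
top L 80 [504.3153 139.0044] [18.1233  5.3485] ang 11.0
top L 80 [509.216  120.5024] [15.2545 14.3919] ang 14.7
top L 80 [514.0934  99.4889] [20.3515  6.3143] ang 16.7
top L 80 [528.7523 125.6868] [ 5.4465 16.2549] ang 13.3
top L 90 [489.6791 114.0977] [ 7.0657 24.2091] ang 16.3
top L 90 [504.5235 138.8361] [23.7207  7.569 ] ang 9.2
top L 90 [509.1417 120.4671] [18.9613 17.551 ] ang 12.3
top L 90 [513.8459  99.7346] [25.2707  8.0366] ang 13.5
top L 90 [528.8464 124.5347] [ 7.6386 22.4015] ang 14.8
top L 100 [509.1846 120.6141] [22.7572 22.1075] ang 13.2
top L 100 [509.1196 119.3334] [48.2084 47.6211] ang 57.3
top R 70 [543.8771 -73.9755] [12.6575  6.7705] ang 4.4
top R 80 [523.7675 -80.6103] [ 5.5458 18.5186] ang 6.2
top R 80 [540.3032 -57.2301] [21.579  6.275] ang 9.2
top R 80 [543.5667 -74.6179] [16.7489 11.6955] ang 2.4
top R 80 [547.563  -97.1413] [18.1055  5.2789] ang 7.4
top R 80 [563.086  -71.2929] [ 5.1298 15.1821] ang 13.2
top R 90 [524.1324 -80.9955] [ 7.5561 24.703
[... 1590 characters left out ...]
062] ang 13.8
side R 80 [526.5002 -78.7583] [ 6.8483 26.8969] ang 10.5
side R 80 [546.534  -75.7095] [18.4283 19.4243] ang 12.3
side R 80 [567.5288 -72.0335] [ 5.3472 22.972 ] ang 10.8
side R 80 [541.8104 -54.7877] [23.814   5.9699] ang 12.6
side R 90 [550.6744 -95.1504] [29.2638  7.5629] ang 10.4
side R 90 [526.5325 -78.6558] [ 8.1524 29.8919] ang 10.9
side R 90 [546.6042 -75.6152] [20.2311 21.1236] ang 12.5
side R 90 [567.3704 -72.213 ] [ 7.1667 27.9208] ang 10.6
side R 90 [542.0665 -54.8308] [28.5976  7.7063] ang 12.2
side R 100 [546.6456 -75.4505] [22.2417 23.2527] ang 12.4
side R 100 [546.7589 -74.9666] [48.8371 49.2682] ang 55.3
side R 100 [546.9844 -75.0015] [33.3748 32.9217] ang 11.8
```

```bash
cat >> h.py <<'E'
from scipy.spatial.transform import Rotation as Ro
def frame(y,z):
    z=np.array(z,float);z/=np.linalg.norm(z);y=np.array(y,float);y-=z*(y@z);y/=np.linalg.norm(y)
    return Ro.from_matrix(np.stack([np.cross(y,z),y,z],1))
def plan(p,R,pt,Rt,N,g=87,turnN=None):
    """rows to go from p,R to pt,Rt in N rows"""
    rv=(R.inv()*Rt).as_rotvec(); turnN=turnN or N
    rows=[];pt=np.array(pt)
    dp=(pt-p)/N
    st=Ro.from_rotvec(rv/turnN)
    for i in range(N):
        sh=R.inv().apply(dp)*1000
        a=np.degrees(rv/turnN) if i<turnN else np.zeros(3)
        rows.append([[round(x,1)+0. for x in a],[round(x,1)+0. for x in sh],g])
        if i<turnN:R=R*st
    m=np.abs(np.array([r[0]+r[1] for r in rows]))
    print("dist",np.round((pt-p)*1000,1),"turn",np.round(np.degrees(rv),1),"max",m[:,:3].max(),m[:,3:].max(), "N",N)
    print(str(rows).replace(" ",""))
def st():
    from bench import status
    s=status.get_state(); R=Ro.from_rotvec(s["tool_rot"])
    print("t",round(s["time"],2),"p",np.round(s["position"],4),"F",np.round(s["ft_force"],1),"T",np.round(s["torque"],2),"g",round(s["grip_width"]*87,1))
    print("q",np.round(s["joint_positions"],2),"toolx",np.round(R.as_matrix()[:,0],3),"y",np.round(R.as_matrix()[:,1],3),"z",np.round(R.as_matrix()[:,2],3))
    return np.array(s["position"]),R,s
def go(pt,y=None,z=None,N=None,g=87):
    p,R,s=st(); Rt=R if z is None else frame(y,z); pt=np.array(pt,float)
    rv=np.degrees((R.inv()*Rt).as_rotvec())
    n=N or int(max(np.ceil(np.linalg.norm(pt-p)*1000/40),np.ceil(np.linalg.norm(rv)/7),1))
    plan(p,R,pt,Rt,n,g)
E
python3 - <<'E'
from h import *
go([.50,-.10,.29],[.92,-.39,0],[0,-.2,-1])
E
```

```text
t 0.1 p [ 0.2474 -0.6006  0.2296] F [-0.9 -0.2 -0.3] T [ 0.06  0.01 -0.02] g 87.0
q [ 1.19  0.32 -0.07  1.45  0.02  1.37 -0.06] toolx [ 0.925  0.381 -0.   ] y [ 0.381 -0.925 -0.002] z [-0.001  0.002 -1.   ]
dist [252.6 500.6  60.4] turn [ -8.3  -8.2 -44.9] max 3.0 36.3 N 15
[[[np.float64(-0.6),np.float64(-0.5),np.float64(-3.0)],[np.float64(28.3),np.float64(-24.4),np.float64(-4.0)],87],[[np.float64(-0.6),np.float64(-0.5),np.float64(-3.0)],[np.float64(29.5),np.float64(-22.9),np.float64(-4.5)],87],[[np.float64(-0.6),np.float64(-0.5),np.float64(-3.0)],[np.float64(30.6),np.float64(-21.3),np.float64(-5.0)],87],[[np.float64(-0.6),np.float64(-0.5),np.float64(-3.0)],[np.float64(31.6),np.float64(-19.6),np.float64(-5.5)],87],[[np.float64(-0.6),np.float64(-0.5),np.float64(-3.0)],[np.float64(32.5),np.float64(-17.9),np.float64(-6.0)],87],[[np.float64(-0.6),np.float64(-0.5),np.float64(-3.0)],[np.float64(33.4),np.float64(-16.1),np.float64(-6.5)],87],[[np.float64(-0.6),np.float64(-0.5),np.float64(-3.0)],[np.float64(34.1),np.float64(-14.3),np.float64(-6.9)],87],[[np.float64(-0.6),np.float64(-0.5),np.float64(-3.0)],[np.float64(34.7),np.float64(-12.4),np.float64(-7.4)],87],[[np.float64(-0.6),np.float64(-0.5),np.float64(-3.0)],[np.float64(35.2),np.float64(-10.5),np.float64(-7.8)],87],[[np.float64(-0.6),np.float64(-0.5),np.float64(-3.0)],[np.float64(35.7),np.float64(-8.6),np.float64(-8.3)],87],[[np.float64(-0.6),np.float64(-0.5),np.float64(-3.0)],[np.float64(36.0),np.float64(-6.6),np.float64(-8.7)],87],[[np.float64(-0.6),np.float64(-0.5),np.float64(-3.0)],[np.float64(36.2),np.float64(-4.6),np.float64(-9.1)],87],[[np.float64(-0.6),np.float64(-0.5),np.float64(-3.0)],[np.float64(36.3),np.float64(-2.7),np.float64(-9.5)],87],[[np.float64(-0.6),np.float64(-0.5),np.float64(-3.0)],[np.float64(36.3),np.float64(-0.7),np.float64(-9.8)],87],[[np.float64(-0.6),np.float64(-0.5),np.float64(-3.0)],[np.float64(36.2),np.float64(1.3),np.float64(-10.2)],87]]
```

>>> step_arm(
  rows=[
    [[-0.5,-0.5,-3],[28,-24,-5],87],
    [[-0.5,-0.5,-3],[30,-23,-5],87],
    [[-0.5,-0.5,-3],[31,-21,-5],87],
    [[-0.5,-0.5,-3],[32,-20,-6],87],
    [[-0.5,-0.5,-3],[33,-18,-6],87],
    [[-0.5,-0.5,-3],[33,-16,-7],87],
    [[-0.5,-0.5,-3],[34,-14,-7],87],
    [[-0.5,-0.5,-3],[35,-12,-7],87],
    [[-0.5,-0.5,-3],[35,-10,-8],87],
    [[-0.5,-0.5,-3],[36,-8,-8],87],
    [[-0.5,-0.5,-3],[36,-7,-9],87],
    [[-0.5,-0.5,-3],[36,-5,-9],87],
  ],
)

```text
time: 1.1
position: [0.4462, -0.1894, 0.274]
tool_rot: [2.632, 1.489, -0.143]
ft_force: [1.1, -1.0, 0.4]
grip_width: 0.999
```

```bash
sed -i 's/rows.append(\[\[round(x,1)+0. for x in a\],\[round(x,1)+0. for x in sh\],g\])/rows.append([[float(round(x,1))+0. for x in a],[float(round(x))+0. if abs(x)>5 else float(round(x,1))+0. for x in sh],g])/' h.py; python3 - <<'E'
from h import *
go([.49,.30,.22],[.998,-.065,0],[-.02,-.35,-.8])
E
```

```text
t 1.1 p [ 0.4462 -0.1894  0.274 ] F [ 1.1 -1.   0.4] T [ 0.16 -0.13 -0.01] g 87.0
q [ 0.76 -0.06 -0.5   1.79  0.12  1.39 -0.3 ] toolx [ 0.513  0.847 -0.138] y [ 0.858 -0.511  0.053] z [-0.026 -0.145 -0.989]
dist [ 43.8 489.4 -54. ] turn [ -4.7 -14.7 -27. ] max 2.1 37.0 N 13
[[[-0.4,-1.1,-2.1],[34.0,-17.0,-1.4],87],[[-0.4,-1.1,-2.1],[35.0,-15.0,-2.2],87],[[-0.4,-1.1,-2.1],[35.0,-14.0,-3.0],87],[[-0.4,-1.1,-2.1],[36.0,-13.0,-3.8],87],[[-0.4,-1.1,-2.1],[36.0,-11.0,-4.6],87],[[-0.4,-1.1,-2.1],[36.0,-10.0,-5.0],87],[[-0.4,-1.1,-2.1],[36.0,-9.0,-6.0],87],[[-0.4,-1.1,-2.1],[37.0,-7.0,-7.0],87],[[-0.4,-1.1,-2.1],[37.0,-6.0,-8.0],87],[[-0.4,-1.1,-2.1],[37.0,-4.6,-8.0],87],[[-0.4,-1.1,-2.1],[37.0,-3.2,-9.0],87],[[-0.4,-1.1,-2.1],[37.0,-1.8,-10.0],87],[[-0.4,-1.1,-2.1],[37.0,-0.4,-11.0],87]]
```

>>> step_arm(
  rows=[
    [[-0.5,-1.1,-2.2],[34,-17,-1.5],87],
    [[-0.5,-1.1,-2.2],[35,-15,-2],87],
    [[-0.5,-1.1,-2.2],[35,-14,-3],87],
    [[-0.5,-1.1,-2.2],[36,-13,-4],87],
    [[-0.5,-1.1,-2.2],[36,-11,-5],87],
    [[-0.5,-1.1,-2.2],[36,-10,-5],87],
    [[-0.5,-1.1,-2.2],[36,-9,-6],87],
    [[-0.5,-1.1,-2.2],[37,-7,-7],87],
    [[-0.5,-1.1,-2.2],[37,-6,-8],87],
    [[-0.5,-1.1,-2.2],[37,-5,-8],87],
    [[-0.5,-1.1,-2.2],[37,-3,-9],87],
    [[-0.5,-1.1,-2.2],[37,-2,-10],87],
  ],
)

```text
time: 2.1
position: [0.4769, 0.2822, 0.2194]
tool_rot: [2.038, 1.923, -0.381]
ft_force: [0.9, -0.7, 0.7]
grip_width: 0.999
```

```bash
python3 - <<'E'
from h import *
z=np.array([-.046,-.706,-.707])
go(np.array([.4857,.3955,.041])+z*(.011-.09),[.998,-.065,0],z,12)
E
```

```text
t 2.1 p [0.4769 0.2822 0.2194] F [ 0.9 -0.7  0.7] T [ 0.39 -0.12  0.04] g 86.9
q [-0.06  0.48 -0.96  1.52  0.61  1.7  -1.12] toolx [ 0.062  0.915 -0.4  ] y [ 0.998 -0.049  0.043] z [ 0.02  -0.401 -0.916]
dist [  12.4  169.1 -122.6] turn [  2.6 -21.5  -0.6] max 1.8 17.0 N 12
[[[0.2,-1.8,-0.1],[17.0,-0.1,3.7],87],[[0.2,-1.8,-0.1],[17.0,-0.1,3.2],87],[[0.2,-1.8,-0.1],[17.0,0.0,2.6],87],[[0.2,-1.8,-0.1],[17.0,0.0,2.1],87],[[0.2,-1.8,-0.1],[17.0,0.0,1.6],87],[[0.2,-1.8,-0.1],[17.0,0.0,1.0],87],[[0.2,-1.8,-0.1],[17.0,0.0,0.5],87],[[0.2,-1.8,-0.1],[17.0,0.1,-0.1],87],[[0.2,-1.8,-0.1],[17.0,0.1,-0.6],87],[[0.2,-1.8,-0.1],[17.0,0.1,-1.2],87],[[0.2,-1.8,-0.1],[17.0,0.1,-1.7],87],[[0.2,-1.8,-0.1],[17.0,0.1,-2.2],87]]
```

>>> step_arm(
  rows=[
    [[0.2,-1.8,0],[17,0,4],87],
    [[0.2,-1.8,0],[17,0,3],87],
    [[0.2,-1.8,0],[17,0,3],87],
    [[0.2,-1.8,0],[17,0,2],87],
    [[0.2,-1.8,0],[17,0,2],87],
    [[0.2,-1.8,0],[17,0,1],87],
    [[0.2,-1.8,0],[17,0,0],87],
    [[0.2,-1.8,0],[17,0,0],87],
    [[0.2,-1.8,0],[17,0,-1],87],
    [[0.2,-1.8,0],[17,0,-1],87],
    [[0.2,-1.8,0],[17,0,-2],87],
    [[0.2,-1.8,0],[17,0,-2],87],
  ],
)

```text
time: 3.1
position: [0.4835, 0.4617, 0.081]
tool_rot: [1.805, 1.7, -0.777]
ft_force: [0.4, -0.6, -1.4]
grip_width: 0.999
```

```bash
python3 - <<'E'
from h import *
from bench import optics
z=np.array([-.046,-.706,-.707])
go(np.array([.4857,.3955,.041])+z*.011,[.998,-.065,0],z,6)
d=optics.get_image("side"); crop(d,160,80,133,100,6,"pics/s1.png")
d=optics.get_image("top"); crop(d,100,180,133,100,6,"pics/t1.png")
E
```

```text
t 3.1 p [0.4835 0.4617 0.081 ] F [ 0.4 -0.6 -1.4] T [ 0.92 -0.16  0.04] g 86.9
q [-0.78  1.05 -0.49  0.89  0.71  2.05 -1.2 ] toolx [ 0.04   0.689 -0.724] y [ 0.998 -0.062 -0.004] z [-0.047 -0.722 -0.69 ]
dist [  1.7 -73.9 -47.8] turn [-0.   1.3  0.3] max 0.2 14.0 N 6
[[[0.0,0.2,0.0],[-2.7,1.1,14.0],87],[[0.0,0.2,0.0],[-2.8,1.1,14.0],87],[[0.0,0.2,0.0],[-2.8,1.1,14.0],87],[[0.0,0.2,0.0],[-2.9,1.1,14.0],87],[[0.0,0.2,0.0],[-2.9,1.1,14.0],87],[[0.0,0.2,0.0],[-3.0,1.1,14.0],87]]
```

View pics/s1.png

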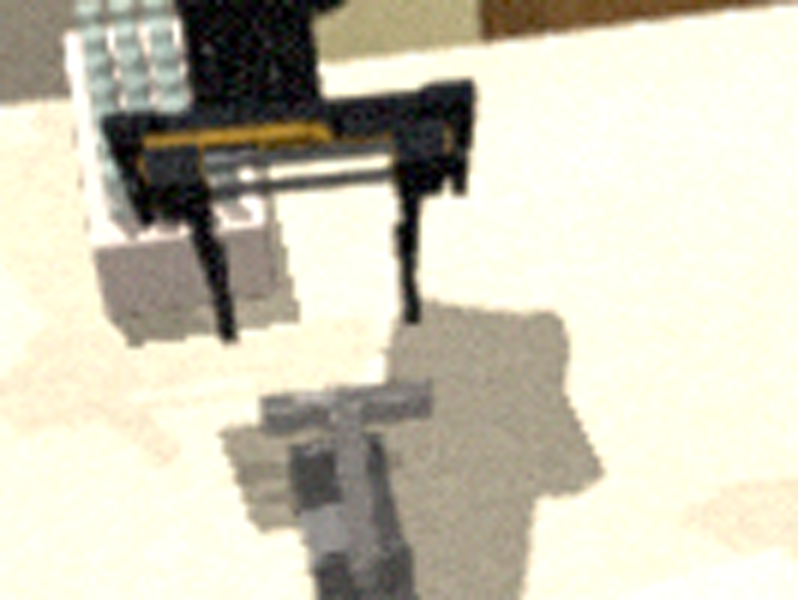

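View pics/t1.png

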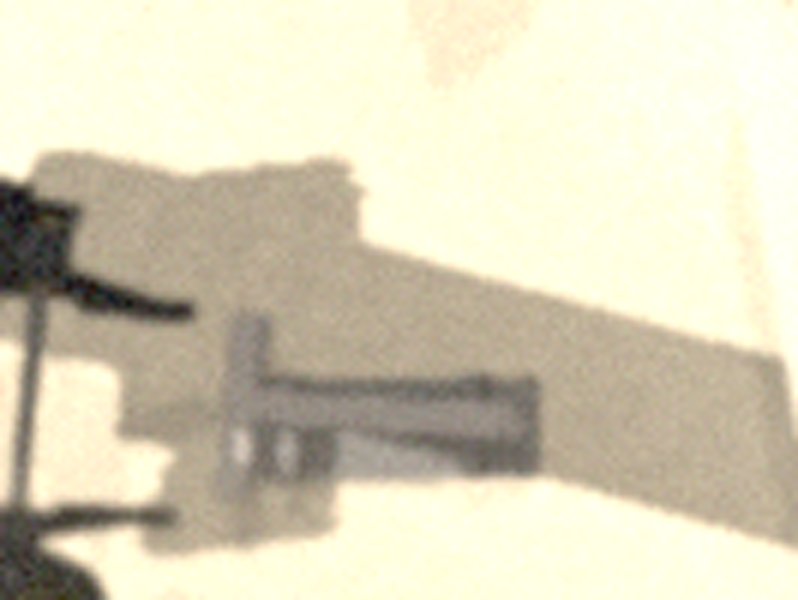

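```bash
python3 - <<'E'
from h import *
z=np.array([-.042,-.64,-.768])
go(np.array([.4857,.3955,.041])+z*.011,[.998,-.065,0],z,8)
E
```

```text
t 3.2 p [0.4815 0.4625 0.0779] F [-0.9 -0.8 -0.8] T [ 0.94 -0.06 -0.05] g 87.1
q [-0.79  1.06 -0.48  0.89  0.71  2.04 -1.2 ] toolx [ 0.037  0.685 -0.727] y [ 0.998 -0.057 -0.003] z [-0.044 -0.726 -0.686]
dist [  3.7 -74.  -45.3] turn [0.2 6.8 0.4] max 0.8 11.0 N 8
[[[0.0,0.8,0.1],[-2.2,1.0,11.0],87],[[0.0,0.8,0.1],[-2.4,1.0,11.0],87],[[0.0,0.8,0.1],[-2.5,1.0,11.0],87],[[0.0,0.8,0.1],[-2.7,1.0,10.0],87],[[0.0,0.8,0.1],[-2.8,1.0,10.0],87],[[0.0,0.8,0.1],[-3.0,1.0,10.0],87],[[0.0,0.8,0.1],[-3.1,1.1,10.0],87],[[0.0,0.8,0.1],[-3.3,1.1,10.0],87]]
```

>>> step_arm(
  rows=[
    [[0,0.8,0],[-2,1,11],87],
    [[0,0.8,0],[-2.4,1,11],87],
    [[0,0.8,0],[-2.5,1,11],87],
    [[0,0.8,0],[-2.7,1,11],87],
    [[0,0.8,0],[-2.8,1,10],87],
    [[0,0.8,0],[-3,1,10],87],
  ],
)

```text
time: 3.7
position: [0.4816, 0.4072, 0.0429]
tool_rot: [1.854, 1.762, -0.7]
ft_force: [0.5, -0.2, -0.2]
grip_width: 1.002
```

```bash
python3 - <<'E'
from h import *
z=np.array([-.042,-.64,-.768])
go(np.array([.4857,.3955,.041])+z*.011,[.998,-.065,0],z,2)
E
```

```text
t 3.7 p [0.4816 0.4072 0.0429] F [ 0.5 -0.2 -0.2] T [ 0.76 -0.12  0.04] g 87.2
q [-0.65  0.94 -0.53  1.17  0.69  1.84 -1.25] toolx [ 0.038  0.75  -0.66 ] y [ 0.999 -0.052 -0.001] z [-0.035 -0.659 -0.751]
dist [  3.6 -18.8 -10.4] turn [0.5 1.4 0.6] max 0.7 10.0 N 2
[[[0.2,0.7,0.3],[-3.6,2.3,10.0],87],[[0.2,0.7,0.3],[-3.7,2.4,10.0],87]]
```

>>> step_arm(
  rows=[
    [[0,0.7,0],[-3.6,2,9],87],
    [[0,0.7,0],[-3.6,2,8],87],
    [[0,0,0],[0,0,0],87],
    [[0,0,0],[0,0,0],40],
    [[0,0,0],[0,0,0],20],
    [[0,0,0],[0,0,0],5],
    [[0,0,0],[0,0,0],5],
    [[0,0,0],[0,0,0],5],
    [[0,0,0],[0,0,0],5],
  ],
  grip_force=25,
)

```text
time: 4.45
position: [0.4857, 0.3873, 0.0402]
tool_rot: [1.879, 1.778, -0.671]
ft_force: [0.2, -0.4, 1.2]
grip_width: 0.634
```

```bash
python3 - <<'E'
from h import *
from bench import optics
st()
d=optics.get_image("side"); crop(d,170,90,133,100,6,"pics/s2.png")
d=optics.get_image("top"); crop(d,100,200,133,100,6,"pics/t2.png")
E
```

```text
t 4.45 p [0.4857 0.3873 0.0402] F [ 0.2 -0.4  1.2] T [ 0.77 -0.09  0.02] g 55.2
q [-0.61  0.89 -0.54  1.24  0.68  1.78 -1.25] toolx [ 0.043  0.772 -0.635] y [ 0.999 -0.055  0.002] z [-0.033 -0.634 -0.773]
```

View pics/s2.png

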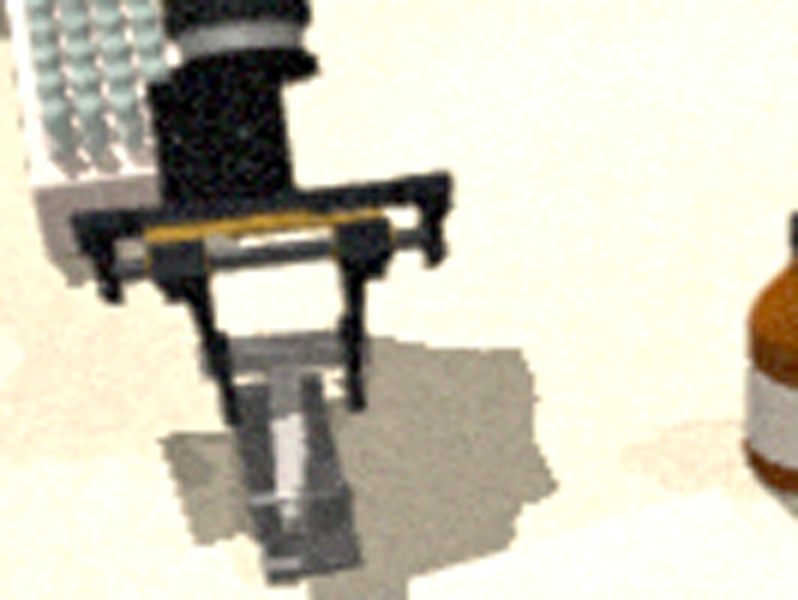

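View pics/t2.png

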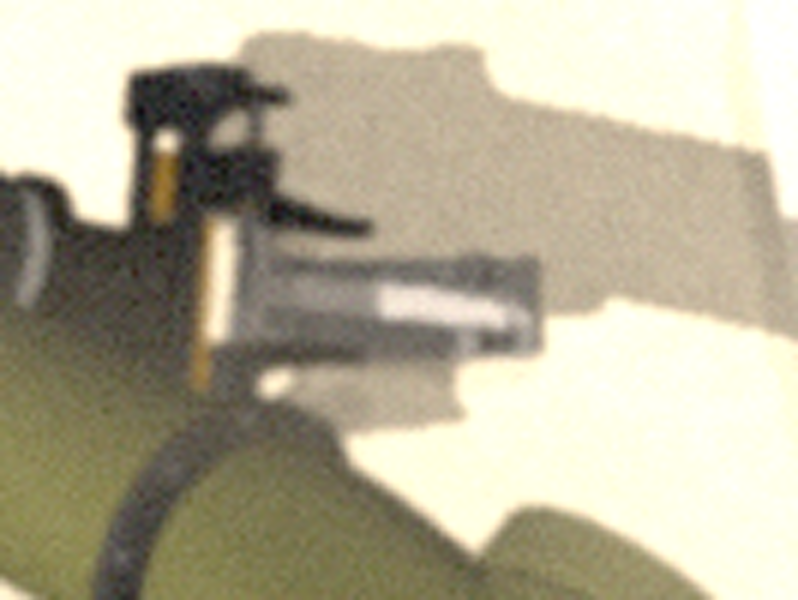

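>>> step_arm(
  rows=[
    [[0,0,0],[2.5,0,3],50],
    [[0,0,0],[2.5,0,3],50],
    [[0,0,0],[0,0,0],50],
  ],
)

```text
time: 4.8
position: [0.4853, 0.3878, 0.0314]
tool_rot: [1.878, 1.779, -0.671]
ft_force: [0.2, 0.2, 0.0]
grip_width: 0.569
```

```bash
python3 - <<'E'
from h import *
st()
E
```

```text
t 4.8 p [0.4853 0.3878 0.0314] F [0.2 0.2 0. ] T [ 0.72 -0.14  0.03] g 49.5
q [-0.61  0.9  -0.53  1.24  0.68  1.77 -1.26] toolx [ 0.042  0.771 -0.635] y [ 0.999 -0.054  0.002] z [-0.033 -0.634 -0.773]
```

Good position. Close.

>>> step_arm(
  rows=[
    [[0,0,0],[0,0,0],5],
    [[0,0,0],[0,0,0],5],
    [[0,0,0],[0,0,0],5],
    [[0,0,0],[0,0,0],5],
    [[0,0,0],[0,0,0],5],
    [[0,0,0],[0,0,0],5],
    [[0,0,0],[0,0,0],5],
    [[0,0,0],[0,0,0],5],
  ],
  grip_force=35,
)

```text
time: 5.47
position: [0.4848, 0.3876, 0.0306]
tool_rot: [1.878, 1.779, -0.673]
ft_force: [0.1, -0.2, 0.2]
grip_width: 0.179
```

```bash
python3 - <<'E'
from h import *
p,R,s=st()
E
```

```text
t 5.47 p [0.4848 0.3876 0.0306] F [ 0.1 -0.2  0.2] T [ 0.77 -0.15 -0.09] g 15.6
q [-0.61  0.9  -0.54  1.24  0.68  1.77 -1.26] toolx [ 0.042  0.771 -0.636] y [ 0.999 -0.054  0.   ] z [-0.034 -0.635 -0.772]
```

```bash
cat >> h.py <<'E'
TIP=np.array([-.0768,.0006,.0497])
SL=np.array([.5102,.120,.109]);SR=np.array([.5453,-.0767,.109])
INS=([.98,.201,0],[-.155,.757,-.636])
def tipgo(tip,y,z,N=None,g=5):
    Rt=frame(y,z); go(np.array(tip)-Rt.apply(TIP),y,z,N,g)
E
python3 - <<'E'
from h import *
go([.48,.38,.20],N=5,g=5)
plan(np.array([.48,.38,.20]),frame([.999,-.054,0],[-.034,-.635,-.772]),SR+[0,.05,.07]-frame(*INS).apply(TIP),frame(*INS),18,5)
E
```

```text
t 5.47 p [0.4848 0.3876 0.0306] F [ 0.1 -0.2  0.2] T [ 0.77 -0.15 -0.09] g 15.6
q [-0.61  0.9  -0.54  1.24  0.68  1.77 -1.26] toolx [ 0.042  0.771 -0.636] y [ 0.999 -0.054  0.   ] z [-0.034 -0.635 -0.772]
dist [ -4.8  -7.6 169.4] turn [0. 0. 0.] max 0.0 25.0 N 5
[[[0.0,0.0,0.0],[-23.0,-0.9,-25.0],5],[[0.0,0.0,0.0],[-23.0,-0.9,-25.0],5],[[0.0,0.0,0.0],[-23.0,-0.9,-25.0],5],[[0.0,0.0,0.0],[-23.0,-0.9,-25.0],5],[[0.0,0.0,0.0],[-23.0,-0.9,-25.0],5]]
dist [  62.6 -396.6   69.9] turn [  1.6  89.5 -16.2] max 5.0 22.0 N 18
[[[0.1,5.0,-0.9],[-19.0,4.7,11.0],5],[[0.1,5.0,-0.9],[-20.0,4.4,9.0],5],[[0.1,5.0,-0.9],[-21.0,4.1,7.0],5],[[0.1,5.0,-0.9],[-22.0,3.7,5.0],5],[[0.1,5.0,-0.9],[-22.0,3.4,3.6],5],[[0.1,5.0,-0.9],[-22.0,3.0,1.7],5],[[0.1,5.0,-0.9],[-22.0,2.7,-0.3],5],[[0.1,5.0,-0.9],[-22.0,2.3,-2.3],5],[[0.1,5.0,-0.9],[-22.0,2.0,-4.2],5],[[0.1,5.0,-0.9],[-22.0,1.6,-6.0],5],[[0.1,5.0,-0.9],[-21.0,1.3,-8.0],5],[[0.1,5.0,-0.9],[-20.0,0.9,-10.0],5],[[0.1,5.0,-0.9],[-19.0,0.6,-12.0],5],[[0.1,5.0,-0.9],[-18.0,0.3,-13.0],5],[[0.1,5.0,-0.9],[-17.0,0.0,-15.0],5],[[0.1,5.0,-0.9],[-16.0,-0.3,-16.0],5],[[0.1,5.0,-0.9],[-14.0,-0.6,-17.0],5],[[0.1,5.0,-0.9],[-13.0,-0.8,-19.0],5]]
```

>>> step_arm(
  rows=[
    [[0,0,0],[-10,0,-12],5],
    [[0,0,0],[-20,-1,-22],5],
    [[0,0,0],[-25,-1,-28],5],
    [[0,0,0],[-25,-1,-28],5],
    [[0,0,0],[-25,-1,-28],5],
    [[0,0,0],[-20,-1,-22],5],
  ],
)

```text
time: 5.97
position: [0.477, 0.3774, 0.2187]
tool_rot: [1.869, 1.783, -0.694]
ft_force: [0.2, -0.1, -1.7]
grip_width: 0.181
```

>>> step_arm(
  rows=[
    [[0,5,-1],[-19,5,11],5],
    [[0,5,-1],[-20,4,9],5],
    [[0,5,-1],[-21,4,7],5],
    [[0,5,-1],[-22,4,5],5],
    [[0,5,-1],[-22,3,4],5],
    [[0,5,-1],[-22,3,2],5],
    [[0,5,-1],[-22,3,0],5],
    [[0,5,-1],[-22,2,-2],5],
  ],
)

```text
time: 6.63
position: [0.5016, 0.2141, 0.2599]
tool_rot: [-2.052, -2.297, 0.006]
ft_force: [0.7, -1.1, -2.5]
grip_width: 0.178
```

```bash
python3 - <<'E'
from h import *
from bench import optics
tipgo(SR+[0,.03,.07],*INS)
d=optics.get_image("side"); crop(d,120,60,266,200,3,"pics/s3.png")
d=optics.get_image("top"); crop(d,100,120,266,200,3,"pics/t3.png")
E
```

```text
t 6.63 p [0.5016 0.2141 0.2599] F [ 0.7 -1.1 -2.5] T [-0.11 -0.14  0.09] g 15.5
q [ 0.18  0.16 -0.66  1.63  0.04  1.42 -0.37] toolx [-0.111  0.993  0.043] y [ 0.993  0.113 -0.044] z [-0.049  0.038 -0.998]
dist [  41.  -250.7   10. ] turn [-0.  47.9 -5.8] max 6.8 36.0 N 7
[[[0.0,6.8,-0.8],[-36.0,1.7,-3.1],5],[[0.0,6.8,-0.8],[-36.0,1.2,-7.0],5],[[0.0,6.8,-0.8],[-34.0,0.7,-12.0],5],[[0.0,6.8,-0.8],[-33.0,0.2,-16.0],5],[[0.0,6.8,-0.8],[-31.0,-0.3,-19.0],5],[[0.0,6.8,-0.8],[-28.0,-0.7,-23.0],5],[[0.0,6.8,-0.8],[-25.0,-1.1,-26.0],5]]
```

View pics/s3.png

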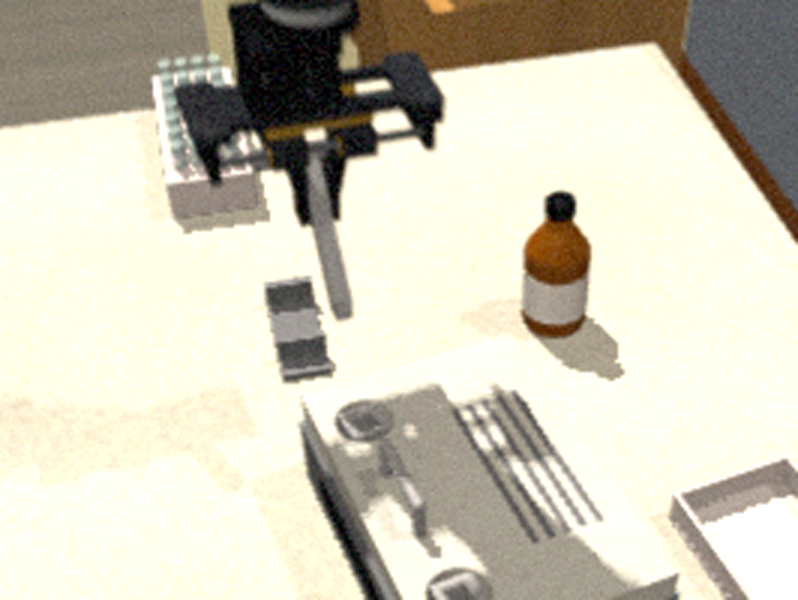

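View pics/t3.png

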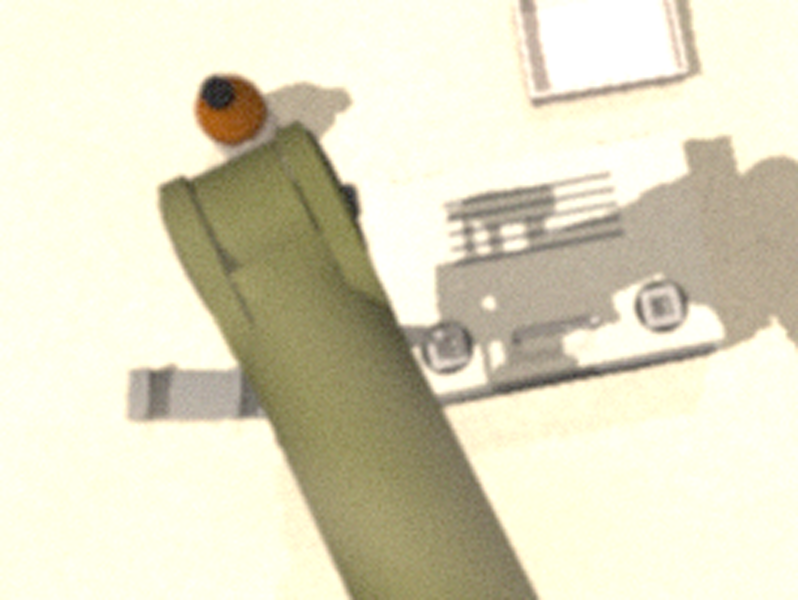

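>>> step_arm(
  rows=[
    [[0,5,-0.6],[-25,1,-4],5],
    [[0,5,-0.6],[-25,1,-6],5],
    [[0,5,-0.6],[-25,1,-8],5],
    [[0,5,-0.6],[-24,0,-11],5],
    [[0,5,-0.6],[-23,0,-13],5],
    [[0,5,-0.6],[-22,0,-15],5],
    [[0,5,-0.6],[-20,0,-17],5],
  ],
)

```text
time: 7.32
position: [0.5275, 0.0303, 0.2919]
tool_rot: [-1.634, -1.986, -0.558]
ft_force: [0.3, 0.3, -2.1]
grip_width: 0.179
```

```bash
python3 - <<'E'
from h import *
tipgo(SR+[0,0,.06],*INS)
E
```

```text
t 7.32 p [0.5275 0.0303 0.2919] F [ 0.3  0.3 -2.1] T [-1.   -0.31 -0.03] g 15.6
q [ 0.64  0.25 -0.44  1.59 -0.5   1.61  0.45] toolx [-0.151  0.774  0.615] y [ 0.981  0.194 -0.003] z [-0.122  0.603 -0.789]
dist [ 15.1 -96.9 -32. ] turn [ 0.1 12.6 -0.4] max 4.2 32.0 N 3
[[[0.0,4.2,-0.1],[-32.0,-1.3,-12.0],5],[[0.0,4.2,-0.1],[-31.0,-1.4,-14.0],5],[[0.0,4.2,-0.1],[-30.0,-1.5,-16.0],5]]
```

>>> step_arm(
  rows=[
    [[0,2.6,0],[-18,-1,-7],5],
    [[0,2.6,0],[-18,-1,-8],5],
    [[0,2.6,0],[-18,-1,-9],5],
    [[0,2.6,0],[-18,-1,-9],5],
    [[0,2.2,0],[-18,-1,-9],5],
    [[0,0,0],[0,0,0],5],
  ],
)

```text
time: 7.82
position: [0.5384, -0.0825, 0.2581]
tool_rot: [-1.516, -1.816, -0.702]
ft_force: [-0.9, -0.7, -2.8]
grip_width: 0.179
```

```bash
python3 - <<'E'
from h import *
from bench import optics
tipgo(SR+[0,0,.06],*INS)
p,R,s=st(); print("tip",p+R.apply(TIP))
for n in("side","top"):
    d=optics.get_image(n); np.savez(f"{n}4.npz",**d)
    u,v=proj(d,p+R.apply(TIP)); print(n,u,v,proj(d,SR)); crop(d,int(u)-50,int(v)-50,100,75,8,f"pics/{n}4.png"); print(int(u)-50,int(v)-50)
E
```

```text
t 7.82 p [ 0.5384 -0.0825  0.2581] F [-0.9 -0.7 -2.8] T [-1.42 -0.31  0.04] g 15.6
q [ 0.77  0.49 -0.37  1.45 -0.54  1.75  0.62] toolx [-0.109  0.628  0.771] y [ 0.983  0.184 -0.01 ] z [-0.148  0.757 -0.637]
dist [ 4.2 15.9  1.8] turn [ 0.4  0.1 -1.1] max 1.1 11.0 N 1
[[[0.4,0.1,-1.1],[11.0,7.0,10.0],5]]
t 7.82 p [ 0.5384 -0.0825  0.2581] F [-0.9 -0.7 -2.8] T [-1.42 -0.31  0.04] g 15.6
q [ 0.77  0.49 -0.37  1.45 -0.54  1.75  0.62] toolx [-0.109  0.628  0.771] y [ 0.983  0.184 -0.01 ] z [-0.148  0.757 -0.637]
tip [ 0.54001156 -0.09296898  0.16726443]
side 271.1951321195003 248.22007558321798 [272.11477767 258.18899581]
221 198
top 328.2654305867431 219.93598433611766 [319.78023569 221.11020437]
278 169
```

View pics/side4.png

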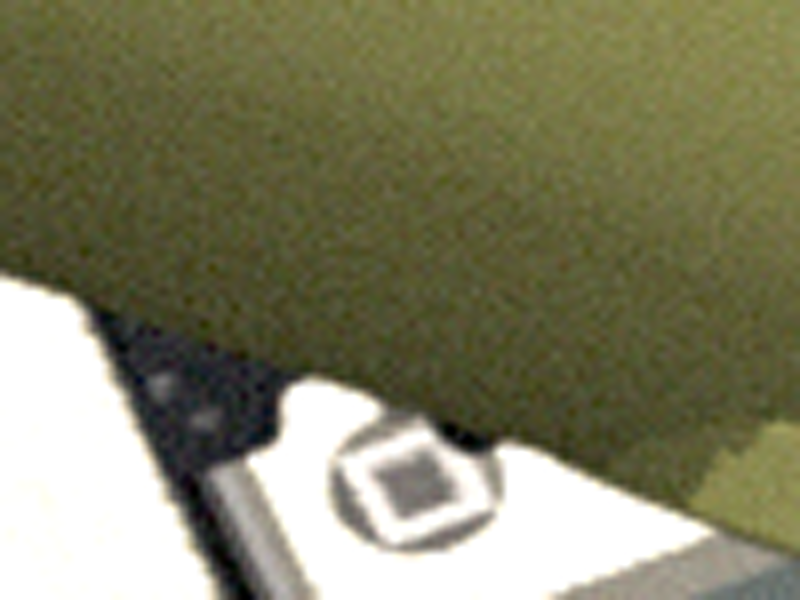

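View pics/top4.png

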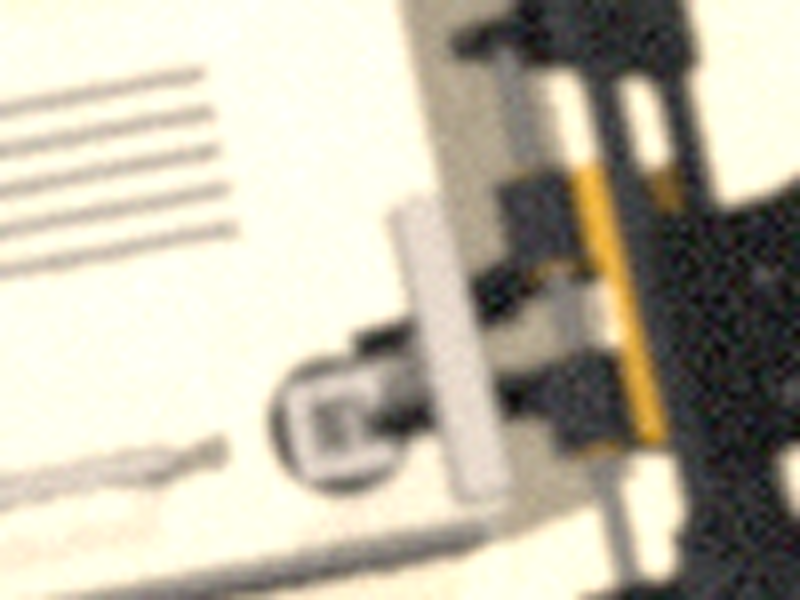

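```bash
python3 - <<'E'
from h import *
np.set_printoptions(precision=4,suppress=True)
p,R,s=st(); kx=R.apply([-.772,0,.636]); tip=p+R.apply(TIP); bar=tip-.137*kx
print("kx",kx,"tip",tip,"bar",bar)
d=np.load("top4.npz")
top=bar-.008*kx
f=lambda q:(278+(q[0]+.5)/8-.5,169+(q[1]+.5)/8-.5)
print("pred bar top px",proj(d,top), "seen",f((447,347)))
for q in((447,347),(413,200),(483,490)): print(onz(d,*f(q),top[2]),depthpt(d,*f(q)))
E
```

```text
t 7.92 p [ 0.5391 -0.0776  0.2616] F [ 0.8  0.6 -1.8] T [-1.14 -0.33  0.  ] g 15.7
q [ 0.77  0.49 -0.37  1.45 -0.54  1.75  0.62] toolx [-0.116  0.626  0.771] y [ 0.982  0.189 -0.006] z [-0.149  0.757 -0.637]
kx [-0.0053 -0.0019 -1.0002] tip [ 0.5412 -0.0879  0.1708] bar [ 0.5419 -0.0877  0.3078]
pred bar top px [333.5384 210.0377] seen (333.4375, 211.9375)
[ 0.5375 -0.0872  0.3158] [ 0.5382 -0.0878  0.3116]
[ 0.5807 -0.0791  0.3158] [ 0.5819 -0.0799  0.3095]
[ 0.4961 -0.096   0.3158] [ 0.4966 -0.0965  0.3119]
```

>>> step_arm(
  rows=[
    [[0,0,0],[6,6,6],5],
    [[0,0,0],[0,0,0],5],
    [[0,0,0],[0,0,0],5],
  ],
)

```text
time: 8.17
position: [0.5437, -0.0634, 0.2654]
tool_rot: [-1.503, -1.83, -0.703]
ft_force: [-0.2, -0.6, -2.0]
grip_width: 0.18
```

```bash
cat > look.py <<'E'
from h import *
from bench import optics
np.set_printoptions(precision=4,suppress=True)
p,R,s=st(); 
d=optics.get_image("top"); np.savez("cur.npz",**d)
p2,R2,_=st()
kx=R.apply([-.772,0,.636]); tip=p+R.apply(TIP); bar=tip-.145*kx
print("kx",kx,"tip",tip,"bartop",bar)
u,v=proj(d,bar); print("pred px",u,v); x0,y0=int(u)-40,int(v)-30; crop(d,x0,y0,80,60,10,"pics/%s.png"%__import__("sys").argv[1]); print("crop",x0,y0)
E
python3 look.py t5
```

```text
t 8.17 p [ 0.5437 -0.0634  0.2654] F [-0.2 -0.6 -2. ] T [-1.21 -0.35  0.  ] g 15.7
q [ 0.75  0.48 -0.38  1.46 -0.55  1.74  0.61] toolx [-0.123  0.627  0.77 ] y [ 0.981  0.196 -0.003] z [-0.152  0.754 -0.639]
t 8.22 p [ 0.5439 -0.0624  0.266 ] F [ 0.   0.6 -2.6] T [-1.02 -0.36 -0.04] g 15.6
q [ 0.75  0.48 -0.38  1.46 -0.55  1.74  0.61] toolx [-0.125  0.626  0.77 ] y [ 0.98   0.197 -0.002] z [-0.153  0.755 -0.638]
kx [-0.0019 -0.004  -1.0002] tip [ 0.5462 -0.0739  0.1746] bartop [ 0.5465 -0.0733  0.3196]
pred px 327.42257750575016 207.9213928216799
crop 287 177
```

View pics/t5.png

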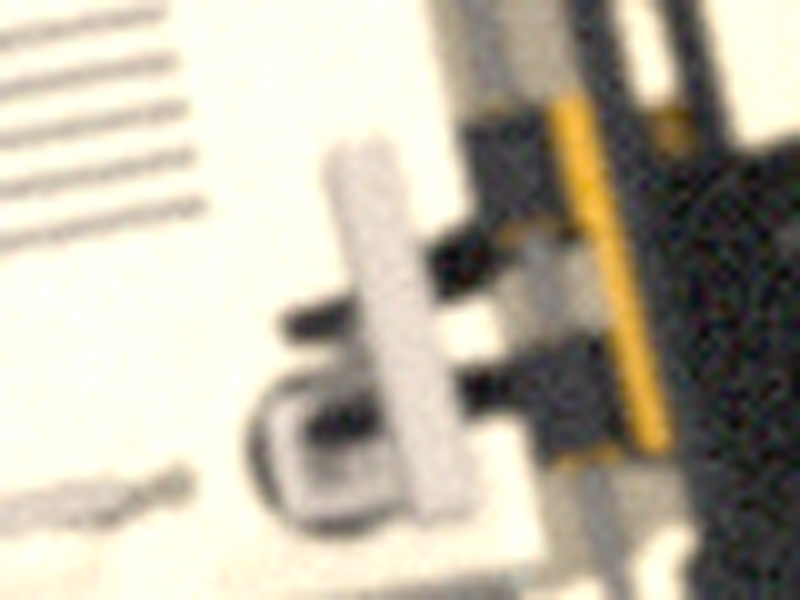

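>>> step_arm(
  rows=[
    [[0,0,0],[-9,-0.3,5.3],5],
    [[0,0,0],[-9,-0.3,5.3],5],
    [[0,0,0],[-8,-0.3,5.3],5],
    [[0,0,0],[0,0,0],5],
    [[0,0,0],[0,0,0],5],
  ],
)

```text
time: 8.63
position: [0.5435, -0.0647, 0.2339]
tool_rot: [-1.497, -1.838, -0.701]
ft_force: [-0.3, -0.9, -1.4]
grip_width: 0.184
```

```bash
sed -i 's/-.0768,.0006,.0497/-.0768,.0,.0497/' h.py; python3 look.py t6
```

```text
t 8.63 p [ 0.5435 -0.0647  0.2339] F [-0.3 -0.9 -1.4] T [-1.17 -0.35 -0.01] g 16.0
q [ 0.75  0.51 -0.38  1.48 -0.53  1.7   0.64] toolx [-0.129  0.627  0.768] y [ 0.979  0.202 -0.   ] z [-0.155  0.752 -0.641]
t 8.68 p [ 0.5433 -0.0649  0.2335] F [-0.2 -0.7 -3. ] T [-1.25 -0.43  0.04] g 15.7
q [ 0.75  0.51 -0.38  1.48 -0.53  1.7   0.64] toolx [-0.129  0.628  0.768] y [ 0.979  0.202 -0.001] z [-0.156  0.752 -0.641]
kx [ 0.0012 -0.006  -1.0002] tip [ 0.5457 -0.0755  0.143 ] bartop [ 0.5455 -0.0746  0.2881]
pred px 326.44405136391526 210.54321193644498
crop 286 180
```

View pics/t6.png

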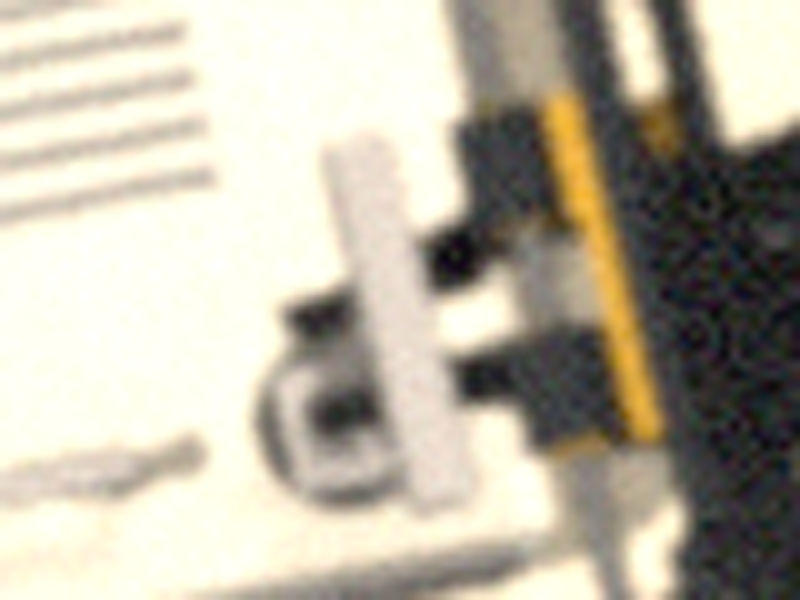

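>>> step_arm(
  rows=[
    [[0,0,0],[-8,0,6],5],
    [[0,0,0],[-8,0,6],5],
    [[0,0,0],[-8,-0.5,6],5],
    [[0,0,0],[0,0,0],5],
    [[0,0,0],[0,0,0],5],
  ],
)

```text
time: 9.1
position: [0.543, -0.0673, 0.1999]
tool_rot: [-1.499, -1.836, -0.7]
ft_force: [1.3, -0.3, -2.1]
grip_width: 0.175
```

```bash
python3 look.py t7
```

```text
t 9.1 p [ 0.543  -0.0673  0.1999] F [ 1.3 -0.3 -2.1] T [-1.14 -0.35 -0.05] g 15.2
q [ 0.75  0.54 -0.37  1.51 -0.52  1.66  0.68] toolx [-0.128  0.628  0.768] y [ 0.98   0.201 -0.001] z [-0.155  0.752 -0.64 ]
t 9.15 p [ 0.5428 -0.0675  0.1995] F [ 0.2 -0.8 -2.9] T [-1.24 -0.38  0.01] g 16.0
q [ 0.75  0.54 -0.37  1.51 -0.51  1.66  0.68] toolx [-0.127  0.628  0.768] y [ 0.98   0.201 -0.002] z [-0.155  0.752 -0.641]
kx [ 0.     -0.0061 -1.0002] tip [ 0.5451 -0.0782  0.109 ] bartop [ 0.5451 -0.0773  0.2541]
pred px 325.95167976738486 212.932917898055
crop 285 182
```

View pics/t7.png

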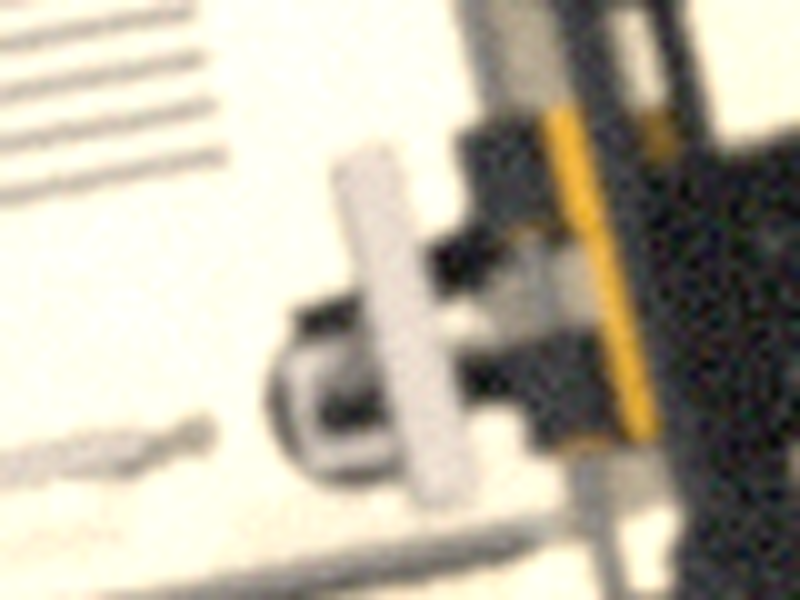

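>>> step_arm(
  rows=[
    [[0,0,0],[-4,0,3.2],5],
    [[0,0,0],[-4,0,3.2],5],
    [[0,0,0],[0,0,0],5],
  ],
)

```text
time: 9.4
position: [0.544, -0.0675, 0.1894]
tool_rot: [-1.5, -1.838, -0.703]
ft_force: [1.7, 0.4, -2.3]
grip_width: 0.176
```

```bash
python3 look.py t8
```

```text
t 9.4 p [ 0.544  -0.0675  0.1894] F [ 1.7  0.4 -2.3] T [-1.24 -0.52 -0.2 ] g 15.3
q [ 0.75  0.55 -0.37  1.52 -0.51  1.64  0.69] toolx [-0.129  0.628  0.767] y [0.98  0.2   0.001] z [-0.153  0.752 -0.641]
t 9.45 p [ 0.544  -0.0676  0.1897] F [ 0.6 -1.  -2.1] T [-1.19 -0.47 -0.14] g 15.4
q [ 0.75  0.55 -0.37  1.52 -0.51  1.64  0.69] toolx [-0.129  0.628  0.767] y [0.98  0.2   0.001] z [-0.153  0.752 -0.641]
kx [ 0.0025 -0.0064 -1.0002] tip [ 0.5463 -0.0784  0.0986] bartop [ 0.546  -0.0775  0.2436]
pred px 325.53142262860473 213.25668525917888
crop 285 183
```

>>> step_arm(
  rows=[
    [[0,0,0],[-4,0.5,3.2],5],
    [[0,0,0],[-4,0.5,3.2],5],
    [[0,0,0],[0,0,0],5],
  ],
)

```text
time: 9.7
position: [0.545, -0.0678, 0.179]
tool_rot: [-1.499, -1.839, -0.702]
ft_force: [-0.8, 0.7, -2.1]
grip_width: 0.177
```

```bash
python3 look.py t9
```

```text
t 9.7 p [ 0.545  -0.0678  0.179 ] F [-0.8  0.7 -2.1] T [-1.17 -0.36 -0.02] g 15.4
q [ 0.75  0.56 -0.37  1.52 -0.51  1.63  0.7 ] toolx [-0.13   0.629  0.767] y [0.98  0.201 0.001] z [-0.153  0.751 -0.642]
t 9.75 p [ 0.5451 -0.0677  0.1794] F [ 0.1 -0.1 -3.3] T [-1.24 -0.36  0.02] g 15.7
q [ 0.75  0.56 -0.37  1.52 -0.51  1.63  0.69] toolx [-0.13   0.628  0.767] y [0.98  0.201 0.002] z [-0.153  0.752 -0.642]
kx [ 0.0029 -0.0074 -1.0002] tip [ 0.5474 -0.0787  0.0882] bartop [ 0.547  -0.0776  0.2332]
pred px 325.11705728278184 213.5009381416908
crop 285 183
```

View pics/t9.png

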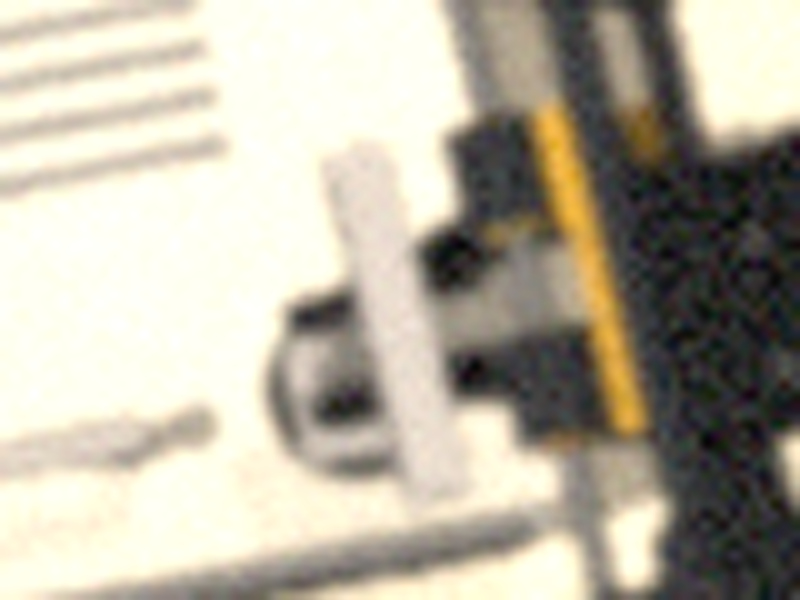

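>>> step_arm(
  rows=[
    [[0,0,0],[-3,0,2.5],5],
    [[0,0,0],[-3,0,2.5],5],
    [[0,0,0],[0,0,0],5],
  ],
)

```text
time: 10.0
position: [0.5454, -0.0666, 0.1782]
tool_rot: [-1.491, -1.837, -0.709]
ft_force: [-0.8, -2.0, -4.8]
grip_width: 0.179
```

```bash
python3 -c "
from h import *
p,R,s=st(); print(p+R.apply(TIP))"
```

```text
t 10.0 p [ 0.5454 -0.0666  0.1782] F [-0.8 -2.  -4.8] T [-1.85 -0.2   0.25] g 15.6
q [ 0.75  0.57 -0.37  1.52 -0.51  1.63  0.7 ] toolx [-0.133  0.622  0.772] y [0.979 0.203 0.005] z [-0.153  0.756 -0.636]
[ 0.54806387 -0.0767526   0.08734387]
```

```bash
python3 look.py t10; python3 - <<'E'
from h import *
from bench import optics
st()
d=optics.get_image("side"); crop(d,200,170,133,100,6,"pics/s10.png")
E
```

```text
t 10.0 p [ 0.5454 -0.0666  0.1782] F [-0.8 -2.  -4.8] T [-1.85 -0.2   0.25] g 15.6
q [ 0.75  0.57 -0.37  1.52 -0.51  1.63  0.7 ] toolx [-0.133  0.622  0.772] y [0.979 0.203 0.005] z [-0.153  0.756 -0.636]
t 10.05 p [ 0.5455 -0.0667  0.1781] F [-1.1 -0.7 -1. ] T [-1.18  0.04  0.28] g 15.4
q [ 0.75  0.57 -0.37  1.52 -0.51  1.63  0.7 ] toolx [-0.133  0.622  0.771] y [0.979 0.203 0.005] z [-0.153  0.756 -0.637]
kx [ 0.0054  0.0007 -1.0002] tip [ 0.5481 -0.0768  0.0873] bartop [ 0.5473 -0.0769  0.2324]
pred px 324.7655461682532 213.43954002009346
crop 284 183
t 10.05 p [ 0.5455 -0.0667  0.1781] F [-1.1 -0.7 -1. ] T [-1.18  0.04  0.28] g 15.4
q [ 0.75  0.57 -0.37  1.52 -0.51  1.63  0.7 ] toolx [-0.133  0.622  0.771] y [0.979 0.203 0.005] z [-0.153  0.756 -0.637]
```

View pics/t10.png

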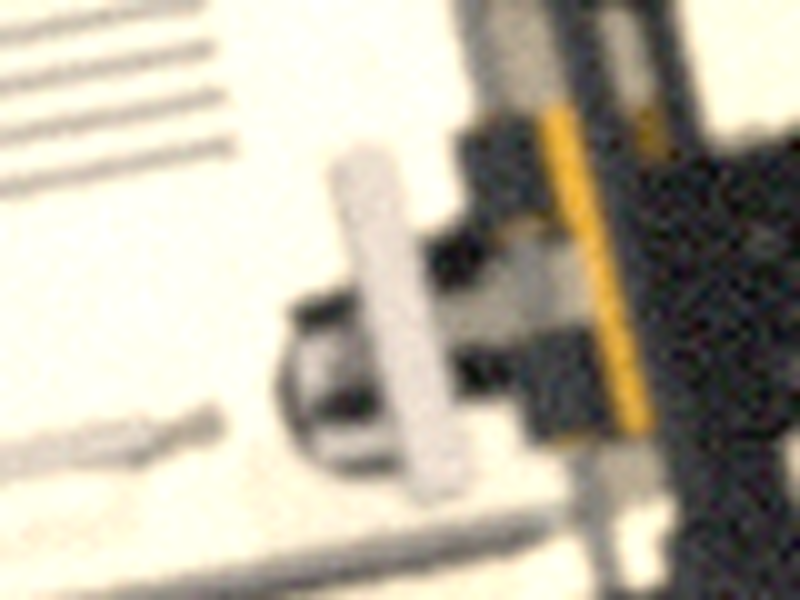

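View pics/s10.png

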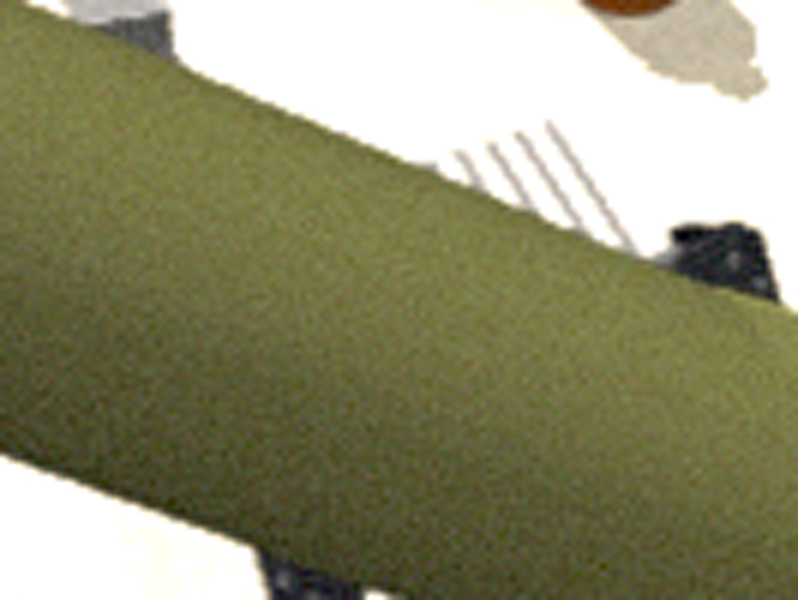

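>>> step_arm(
  rows=[
    [[0,0,0],[0,0,0],22],
    [[0,0,0],[0,0,0],30],
    [[0,0,0],[0,0,0],40],
    [[0,0,0],[0,0,0],40],
    [[0,0,0],[0,0,0],40],
    [[0,0,0],[0,0,0],40],
    [[0,0,0],[0,0,0],40],
  ],
)

```text
time: 10.68
position: [0.5464, -0.0646, 0.1784]
tool_rot: [-1.489, -1.837, -0.714]
ft_force: [-0.9, -0.2, 0.1]
grip_width: 0.45
```

```bash
python3 look.py t11
```

```text
t 10.68 p [ 0.5464 -0.0646  0.1784] F [-0.9 -0.2  0.1] T [-0.85 -0.27  0.03] g 39.1
q [ 0.75  0.57 -0.37  1.52 -0.51  1.63  0.7 ] toolx [-0.135  0.62   0.773] y [0.979 0.203 0.008] z [-0.152  0.758 -0.634]
t 10.73 p [ 0.5464 -0.0646  0.1784] F [0.4 0.3 0.2] T [-0.92 -0.28 -0.01] g 39.6
q [ 0.75  0.57 -0.37  1.52 -0.51  1.63  0.7 ] toolx [-0.135  0.62   0.773] y [0.979 0.203 0.008] z [-0.152  0.758 -0.634]
kx [ 0.0073  0.0039 -1.0002] tip [ 0.5492 -0.0745  0.0875] bartop [ 0.5482 -0.075   0.2325]
pred px 324.021589592578 213.0982311081614
crop 284 183
```

View pics/t11.png

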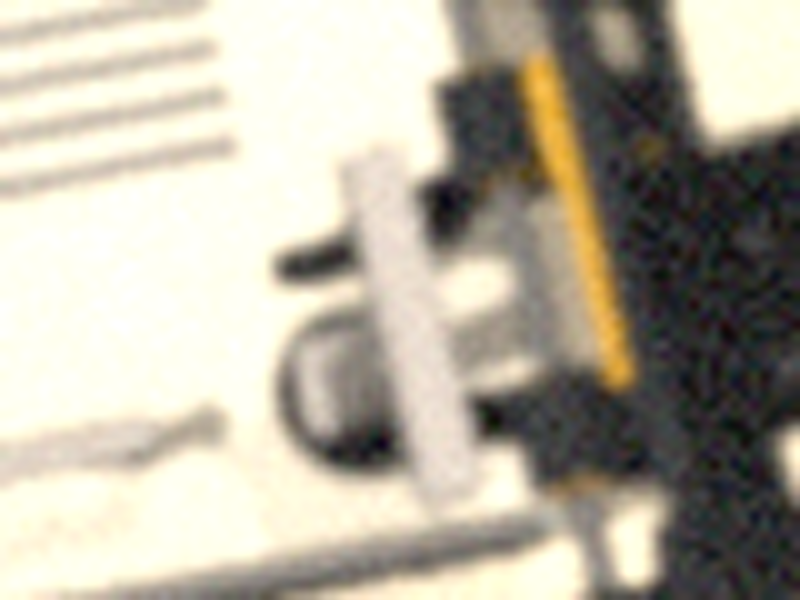

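>>> step_arm(
  rows=[
    [[0,0,0],[0,0,-8],40],
    [[0,0,0],[0,0,-12],40],
    [[0,0,0],[0,0,-18],40],
    [[0,0,0],[0,0,-25],40],
    [[0,0,0],[0,0,-30],40],
    [[0,0,0],[0,0,-30],40],
  ],
)

```text
time: 11.23
position: [0.5637, -0.1581, 0.259]
tool_rot: [-1.479, -1.834, -0.708]
ft_force: [0.5, -0.7, 0.4]
grip_width: 0.462
```

```bash
python3 - <<'E'
from h import *
from bench import optics
st()
for n in("side","top"):
    d=optics.get_image(n); np.savez(f"{n}12.npz",**d)
    u,v=proj(d,(.5453,-.0767,.2)); x0,y0=int(u)-40,int(v)-30; crop(d,x0,y0,80,60,10,f"pics/{n}12.png"); print(n,x0,y0)
E
```

```text
t 11.23 p [ 0.5637 -0.1581  0.259 ] F [ 0.5 -0.7  0.4] T [-0.88 -0.39 -0.04] g 40.2
q [ 0.79  0.63 -0.34  1.25 -0.49  1.87  0.66] toolx [-0.134  0.615  0.777] y [0.978 0.21  0.002] z [-0.162  0.76  -0.629]
side 231 202
top 283 186
```

View pics/top12.png

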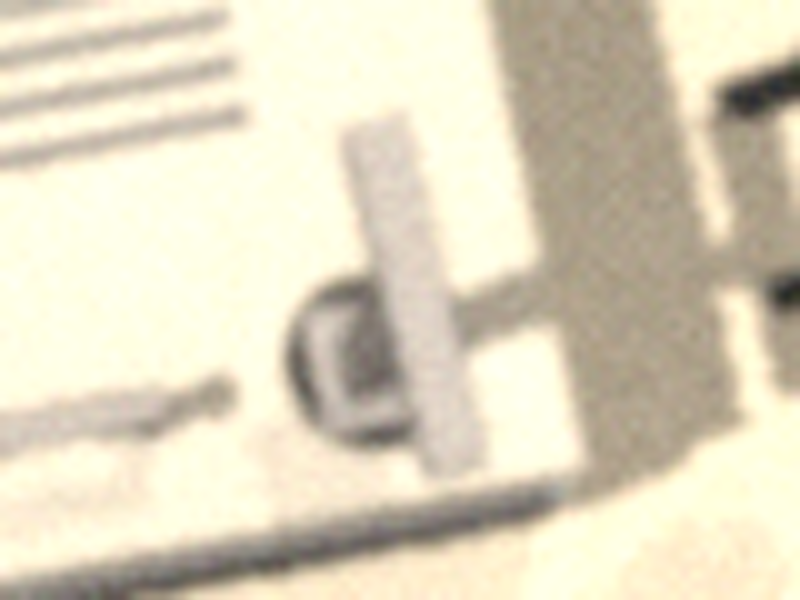

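View pics/side12.png

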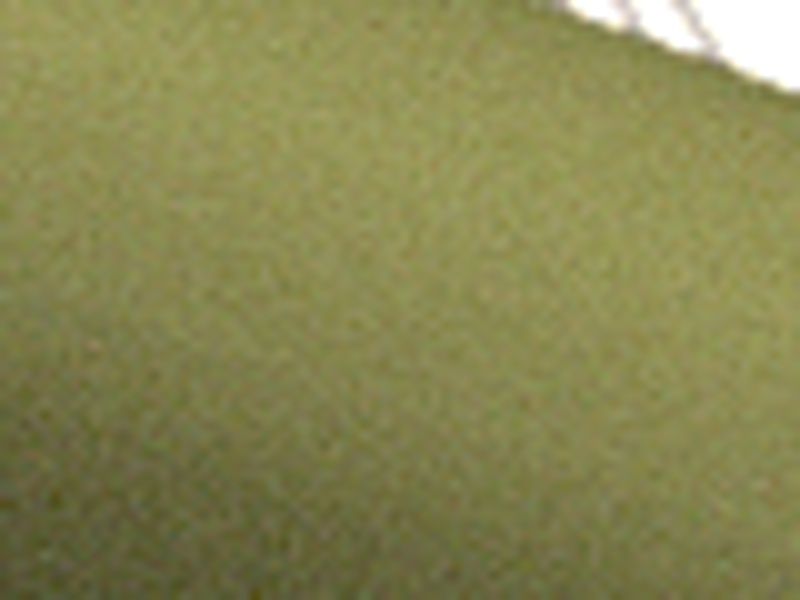

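```bash
python3 - <<'E'
from h import *
np.set_printoptions(precision=4,suppress=True)
d=np.load("top12.npz"); f=lambda q:(283+(q[0]+.5)/10-.5,186+(q[1]+.5)/10-.5)
g=cv2.GaussianBlur(d["range_z"],(3,3),0)
for q in((414,295),(378,130),(450,460)):
    print(onz(d,*f(q),.230),depthpt(d,*f(q)))
# depth-mask of bar
c,_=ray(d,300,200)
P=[]
for v in range(186,246):
  for u in range(283,340):
    X=depthpt(d,u,v)
    if .21<X[2]<.25: P.append(X)
P=np.array(P);print(len(P),P.mean(0),np.median(P[:,2]))
r=cv2.minAreaRect((P[:,:2]*1000).astype(np.float32));print(r)
E
```

```text
[ 0.5436 -0.075   0.23  ] [ 0.5439 -0.0751  0.2284]
[ 0.5855 -0.0674  0.23  ] [ 0.586  -0.0677  0.2273]
[ 0.5023 -0.0824  0.23  ] [ 0.5025 -0.0826  0.2282]
259 [ 0.5436 -0.0752  0.2281] 0.22864152058407106
((544.4091796875, -75.84292602539062), (90.26727294921875, 16.95345687866211), 11.872654914855957)
```

```bash
python3 - <<'E'
from h import *
go([.5455,-.076,.33],[.191,-.982,0],[0,0,-1],18,g=60)
E
```

```text
t 11.33 p [ 0.5652 -0.1623  0.2604] F [ 0.7  0.4 -0.6] T [-0.91 -0.32  0.01] g 39.9
q [ 0.79  0.63 -0.34  1.24 -0.49  1.86  0.66] toolx [-0.134  0.619  0.773] y [0.979 0.204 0.006] z [-0.154  0.758 -0.634]
dist [-19.7  86.3  69.6] turn [-39.6 -39.6  84.4] max 4.7 6.0 N 18
[[[-2.2,-2.2,4.7],[6.0,-0.1,1.4],60],[[-2.2,-2.2,4.7],[6.0,-0.6,1.1],60],[[-2.2,-2.2,4.7],[6.0,-1.2,0.8],60],[[-2.2,-2.2,4.7],[6.0,-1.7,0.5],60],[[-2.2,-2.2,4.7],[6.0,-2.2,0.2],60],[[-2.2,-2.2,4.7],[6.0,-2.7,-0.1],60],[[-2.2,-2.2,4.7],[5.0,-3.1,-0.4],60],[[-2.2,-2.2,4.7],[5.0,-3.5,-0.7],60],[[-2.2,-2.2,4.7],[4.8,-3.9,-1.1],60],[[-2.2,-2.2,4.7],[4.4,-4.2,-1.4],60],[[-2.2,-2.2,4.7],[4.0,-4.5,-1.7],60],[[-2.2,-2.2,4.7],[3.5,-4.7,-2.0],60],[[-2.2,-2.2,4.7],[3.1,-4.9,-2.4],60],[[-2.2,-2.2,4.7],[2.6,-5.0,-2.7],60],[[-2.2,-2.2,4.7],[2.0,-5.0,-2.9],60],[[-2.2,-2.2,4.7],[1.5,-5.0,-3.2],60],[[-2.2,-2.2,4.7],[0.9,-5.0,-3.5],60],[[-2.2,-2.2,4.7],[0.4,-5.0,-3.7],60]]
```

>>> step_arm(
  rows=[
    [[0,0,0],[18,0,-15],50],
    [[-2.2,-2.2,4.7],[19,0,-16],50],
    [[-2.2,-2.2,4.7],[18,0,-15],50],
    [[-2.2,-2.2,4.7],[0,0,0],50],
    [[-2.2,-2.2,4.7],[0,0,0],50],
    [[-2.2,-2.2,4.7],[0,0,0],50],
    [[-2.2,-2.2,4.7],[0,0,0],50],
    [[-2.2,-2.2,4.7],[0,0,0],50],
    [[-2.2,-2.2,4.7],[0,0,0],50],
    [[-2.2,-2.2,4.7],[0,0,0],50],
    [[-2.2,-2.2,4.7],[0,0,0],50],
    [[-2.2,-2.2,4.7],[0,0,0],50],
  ],
)

```text
time: 12.33
position: [0.5639, -0.1705, 0.335]
tool_rot: [-2.672, -0.997, -0.322]
ft_force: [0.4, 0.2, -0.0]
grip_width: 0.575
```

```bash
python3 - <<'E'
from h import *
go([.5455,-.076,.29],[.191,-.982,0],[0,0,-1],10,g=50)
E
```

```text
t 12.33 p [ 0.5639 -0.1705  0.335 ] F [ 0.4  0.2 -0. ] T [-0.38  0.05 -0.01] g 50.1
q [ 0.62  0.19 -0.19  1.45 -0.31  1.54 -0.41] toolx [0.738 0.605 0.298] y [ 0.665 -0.727 -0.173] z [ 0.112  0.326 -0.939]
dist [-18.4  94.5 -45. ] turn [-14.4 -14.4  29.6] max 3.0 10.0 N 10
[[[-1.4,-1.4,3.0],[3.0,-7.0,7.0],50],[[-1.4,-1.4,3.0],[2.8,-8.0,7.0],50],[[-1.4,-1.4,3.0],[2.6,-8.0,7.0],50],[[-1.4,-1.4,3.0],[2.3,-8.0,6.0],50],[[-1.4,-1.4,3.0],[2.0,-9.0,6.0],50],[[-1.4,-1.4,3.0],[1.7,-9.0,6.0],50],[[-1.4,-1.4,3.0],[1.4,-9.0,6.0],50],[[-1.4,-1.4,3.0],[1.1,-9.0,5.0],50],[[-1.4,-1.4,3.0],[0.7,-9.0,5.0],50],[[-1.4,-1.4,3.0],[0.4,-10.0,4.8],50]]
```

>>> step_arm(
  rows=[
    [[-1.4,-1.4,3],[3,-7,6],50],
    [[-1.4,-1.4,3],[3,-8,6],50],
    [[-1.4,-1.4,3],[3,-8,6],50],
    [[-1.4,-1.4,3],[2,-8,6],50],
    [[-1.4,-1.4,3],[2,-9,6],50],
    [[-1.4,-1.4,3],[2,-9,6],50],
    [[-1.4,-1.4,3],[1,-9,5],50],
    [[-1.4,-1.4,3],[1,-9,5],50],
    [[-1.4,-1.4,3],[1,-9,5],50],
    [[-1.4,-1.4,3],[0,-9,4],50],
    [[0,0,0],[0,0,0],50],
  ],
)

```text
time: 13.25
position: [0.543, -0.069, 0.2976]
tool_rot: [3.125, 0.249, -0.004]
ft_force: [-0.0, 1.6, -1.1]
grip_width: 0.576
```

```bash
python3 - <<'E'
from h import *
from bench import optics
go([.5455,-.076,.235],[.191,-.982,0],[0,0,-1],3,g=50)
for n in("side","top"):
    d=optics.get_image(n); 
    u,v=proj(d,(.5453,-.0767,.23)); x0,y0=int(u)-66,int(v)-50; crop(d,x0,y0,133,100,6,f"pics/{n}13.png"); print(n,x0,y0)
st()
E
```

```text
t 13.25 p [ 0.543  -0.069   0.2976] F [-0.   1.6 -1.1] T [0.1  0.07 0.01] g 50.1
q [ 0.36  0.09 -0.3   1.59  0.04  1.46 -1.36] toolx [ 0.987  0.158 -0.003] y [ 0.158 -0.987  0.007] z [-0.002 -0.007 -1.   ]
dist [  2.5  -7.  -62.6] turn [ 0.4  0.2 -1.9] max 0.6 21.0 N 3
[[[0.1,0.1,-0.6],[0.5,2.3,21.0],50],[[0.1,0.1,-0.6],[0.5,2.3,21.0],50],[[0.1,0.1,-0.6],[0.4,2.4,21.0],50]]
side 205 172
top 258 164
t 13.35 p [ 0.5432 -0.0729  0.2983] F [-0.2 -0.1  0.1] T [-0.05  0.08 -0.07] g 50.0
q [ 0.36  0.09 -0.3   1.59  0.04  1.46 -1.36] toolx [ 0.988  0.157 -0.002] y [ 0.157 -0.988  0.008] z [-0.    -0.008 -1.   ]
```

View pics/side13.png

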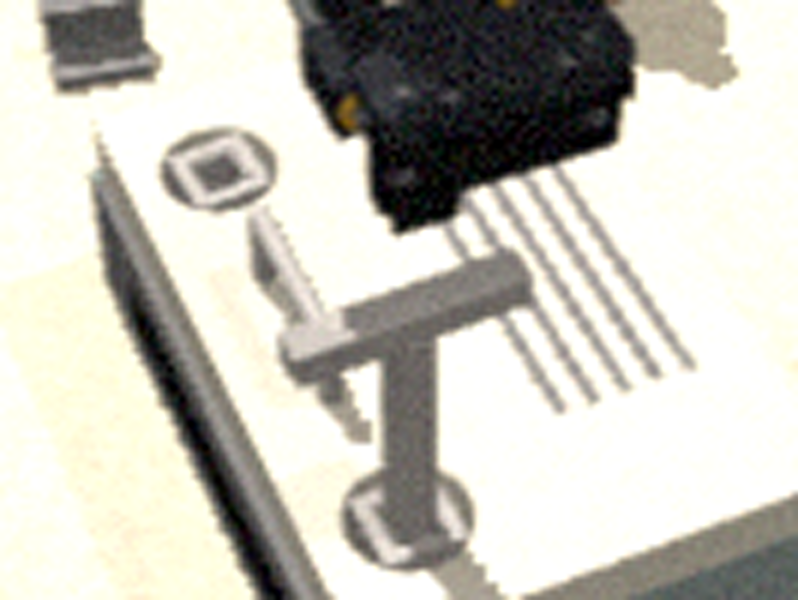

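View pics/top13.png

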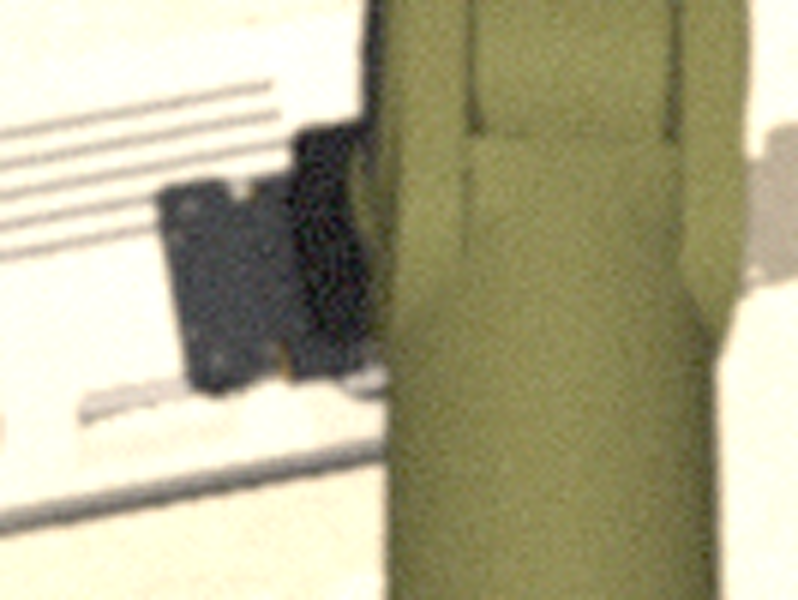

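>>> step_arm(
  rows=[
    [[0,0,-1],[1,1.5,15],50],
    [[0,0,-1],[1,1.5,15],50],
    [[0,0,0],[0.5,0,15],50],
    [[0,0,0],[0,0,10],50],
    [[0,0,0],[0,0,0],50],
  ],
)

```text
time: 13.77
position: [0.5471, -0.0846, 0.2444]
tool_rot: [3.118, 0.296, 0.009]
ft_force: [-0.6, 0.0, -0.4]
grip_width: 0.573
```

```bash
python3 - <<'E'
from h import *
go([.5455,-.076,.208],[.191,-.982,0],[0,0,-1],3,g=50)
E
```

```text
t 13.77 p [ 0.5471 -0.0846  0.2444] F [-0.6  0.  -0.4] T [0.07 0.02 0.04] g 49.9
q [ 0.37  0.12 -0.29  1.67  0.04  1.35 -1.31] toolx [0.982 0.188 0.005] y [ 0.188 -0.982  0.01 ] z [ 0.006 -0.009 -1.   ]
dist [ -1.6   8.6 -36.4] turn [ 0.5 -0.3 -0.2] max 0.2 12.0 N 3
[[[0.2,-0.1,-0.1],[0.0,-3.0,12.0],50],[[0.2,-0.1,-0.1],[0.0,-3.0,12.0],50],[[0.2,-0.1,-0.1],[0.0,-3.0,12.0],50]]
```

>>> step_arm(
  rows=[
    [[0,0,0],[0,-4,0],50],
    [[0,0,0],[0,-3,0],50],
    [[0,0,0],[0,0,0],50],
    [[0,0,0],[0,0,0],50],
  ],
)

```text
time: 14.1
position: [0.546, -0.08, 0.2464]
tool_rot: [3.119, 0.291, 0.012]
ft_force: [-0.1, 0.5, 0.5]
grip_width: 0.576
```

```bash
python3 - <<'E'
from h import *
go([.5455,-.076,.208],[.191,-.982,0],[0,0,-1],3,g=50)
E
```

```text
t 14.1 p [ 0.546  -0.08    0.2464] F [-0.1  0.5  0.5] T [ 0.   -0.04 -0.03] g 50.2
q [ 0.37  0.11 -0.3   1.67  0.04  1.35 -1.32] toolx [0.983 0.185 0.007] y [ 0.185 -0.983  0.01 ] z [ 0.009 -0.009 -1.   ]
dist [ -0.5   4.  -38.4] turn [ 0.6 -0.4 -0.4] max 0.2 13.0 N 3
[[[0.2,-0.1,-0.1],[0.0,-1.5,13.0],50],[[0.2,-0.1,-0.1],[0.0,-1.4,13.0],50],[[0.2,-0.1,-0.1],[0.1,-1.4,13.0],50]]
```

>>> step_arm(
  rows=[
    [[0.2,0,0],[0,-1.5,12],50],
    [[0.2,0,0],[0,-1.5,12],50],
    [[0.2,0,0],[0,-1,12],50],
    [[0,0,0],[0,0,0],50],
    [[0,0,0],[0,0,0],50],
  ],
)

```text
time: 14.52
position: [0.5461, -0.0752, 0.2078]
tool_rot: [-3.126, -0.294, -0.014]
ft_force: [0.4, -0.5, 0.1]
grip_width: 0.576
```

```bash
python3 - <<'E'
from h import *
go([.5455,-.076,.208],[.191,-.982,0],[0,0,-1],1,g=50)
E
```

```text
t 14.52 p [ 0.5461 -0.0752  0.2078] F [ 0.4 -0.5  0.1] T [ 0.04 -0.   -0.03] g 50.1
q [ 0.37  0.13 -0.3   1.73  0.04  1.28 -1.32] toolx [0.982 0.186 0.009] y [ 0.186 -0.982 -0.001] z [ 0.009  0.002 -1.   ]
dist [-0.6 -0.8  0.2] turn [-0.  -0.5 -0.3] max 0.5 0.7 N 1
[[[0.0,-0.5,-0.3],[-0.7,0.7,-0.3],50]]
```

Positioned. Close on the crossbar.

>>> step_arm(
  rows=[
    [[0,0,0],[0,0,0],5],
    [[0,0,0],[0,0,0],5],
    [[0,0,0],[0,0,0],5],
    [[0,0,0],[0,0,0],5],
    [[0,0,0],[0,0,0],5],
    [[0,0,0],[0,0,0],5],
    [[0,0,0],[0,0,0],5],
    [[0,0,0],[0,0,0],5],
    [[0,0,0],[0,0,0],5],
    [[0,0,0],[0,0,0],5],
  ],
  grip_force=30,
)

```text
time: 15.35
position: [0.5464, -0.0762, 0.2079]
tool_rot: [-3.127, -0.293, -0.015]
ft_force: [-0.2, -0.1, -0.0]
grip_width: 0.185
```

```bash
python3 - <<'E'
from h import *
from bench import optics
st()
for n in("side",):
    d=optics.get_image(n); 
    u,v=proj(d,(.5453,-.0767,.23)); x0,y0=int(u)-66,int(v)-50; crop(d,x0,y0,133,100,6,f"pics/{n}14.png"); print(n,x0,y0)
E
```

```text
t 15.35 p [ 0.5464 -0.0762  0.2079] F [-0.2 -0.1 -0. ] T [-0.1  -0.06 -0.03] g 16.1
q [ 0.37  0.13 -0.3   1.73  0.04  1.28 -1.32] toolx [0.983 0.186 0.009] y [ 0.186 -0.983  0.   ] z [ 0.009  0.001 -1.   ]
side 205 172
```

View pics/side14.png

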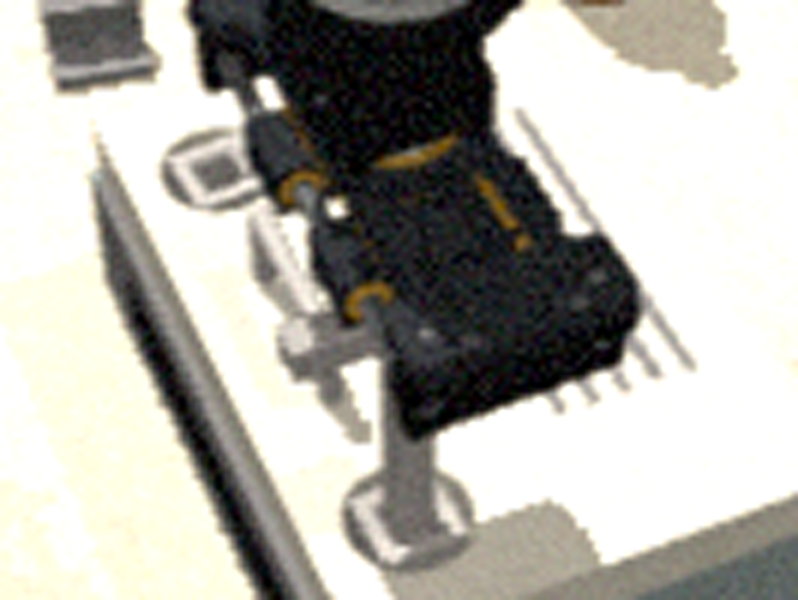

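>>> step_arm(
  rows=[
    [[0,0,-5],[0,0,0],5],
    [[0,0,-5],[0,0,0],5],
    [[0,0,-5],[0,0,0],5],
    [[0,0,-5],[0,0,0],5],
    [[0,0,-5],[0,0,0],5],
    [[0,0,-5],[0,0,0],5],
    [[0,0,0],[0,0,0],5],
  ],
)

```text
time: 15.98
position: [0.5454, -0.0772, 0.208]
tool_rot: [2.931, 1.125, 0.01]
ft_force: [0.3, -0.5, -1.5]
grip_width: 0.181
```

```bash
python3 - <<'E'
from h import *
go([.5462,-.076,.208],[.19,-.982,0],[0,0,-1],1,g=50)
E
```

```text
t 15.98 p [ 0.5454 -0.0772  0.208 ] F [ 0.3 -0.5 -1.5] T [-0.04 -0.04 -0.01] g 15.8
q [ 0.4   0.13 -0.33  1.73  0.05  1.28 -0.78] toolx [0.743 0.669 0.005] y [ 0.669 -0.743  0.005] z [ 0.007  0.    -1.   ]
dist [0.8 1.2 0. ] turn [ 0.2 -0.4 31.1] max 31.1 1.4 N 1
[[[0.2,-0.4,31.1],[1.4,-0.3,0.0],50]]
```

>>> step_arm(
  rows=[
    [[0,0,-5],[0.5,0,0],5],
    [[0,0,-5],[0.5,0,0],5],
    [[0,0,-5],[0,0,0],5],
    [[0,0,-5],[0,0,0],5],
    [[0,0,-5],[0,0,0],5],
    [[0,0,-5],[0,0,0],5],
    [[0,0,-5],[0,0,0],5],
    [[0,0,-5],[0,0,0],5],
    [[0,0,0],[0,0,0],5],
  ],
)

```text
time: 16.73
position: [0.5451, -0.0776, 0.2079]
tool_rot: [2.361, 2.067, 0.005]
ft_force: [-0.2, -0.3, -1.0]
grip_width: 0.181
```

```bash
python3 - <<'E'
from h import *
go([.5458,-.0765,.208],[.19,-.982,0],[0,0,-1],1,g=50)
E
```

```text
t 16.73 p [ 0.5451 -0.0776  0.2079] F [-0.2 -0.3 -1. ] T [ 0.   -0.07 -0.04] g 15.8
q [ 0.44  0.14 -0.38  1.73  0.05  1.28 -0.08] toolx [0.132 0.991 0.   ] y [ 0.991 -0.132  0.005] z [ 0.005 -0.001 -1.   ]
dist [0.7 1.1 0.1] turn [ 0.2 -0.2 71.5] max 71.5 1.2 N 1
[[[0.2,-0.2,71.5],[1.2,0.6,-0.1],50]]
```

>>> step_arm(
  rows=[
    [[0,0,-5],[0,0,0],5],
    [[0,0,-5],[0,0,0],5],
    [[0,0,-5],[0,0,0],5],
    [[0,0,-4],[0,0,0],5],
    [[0,0,-2],[0,0,0],5],
    [[0,0,0],[0,0,0],5],
    [[0,0,0],[0,0,0],5],
  ],
)

```text
time: 17.32
position: [0.5449, -0.0779, 0.2079]
tool_rot: [1.963, 2.448, 0.004]
ft_force: [0.5, -0.6, -0.8]
grip_width: 0.182
```

```bash
python3 - <<'E'
from h import *
from bench import optics
p,R,s=st(); print(np.degrees(np.arctan2(*R.as_matrix()[[1,0],0])))
d=optics.get_image("side"); u,v=proj(d,(.5453,-.0767,.12)); crop(d,int(u)-40,int(v)-30,80,60,10,"pics/s15.png")
E
```

```text
t 17.32 p [ 0.5449 -0.0779  0.2079] F [ 0.5 -0.6 -0.8] T [-0.12 -0.06 -0.02] g 15.8
q [ 0.47  0.14 -0.4   1.72  0.06  1.28  0.27] toolx [-0.217  0.976 -0.001] y [0.976 0.217 0.004] z [ 0.004 -0.    -1.   ]
102.55647705843111
```

View pics/s15.png

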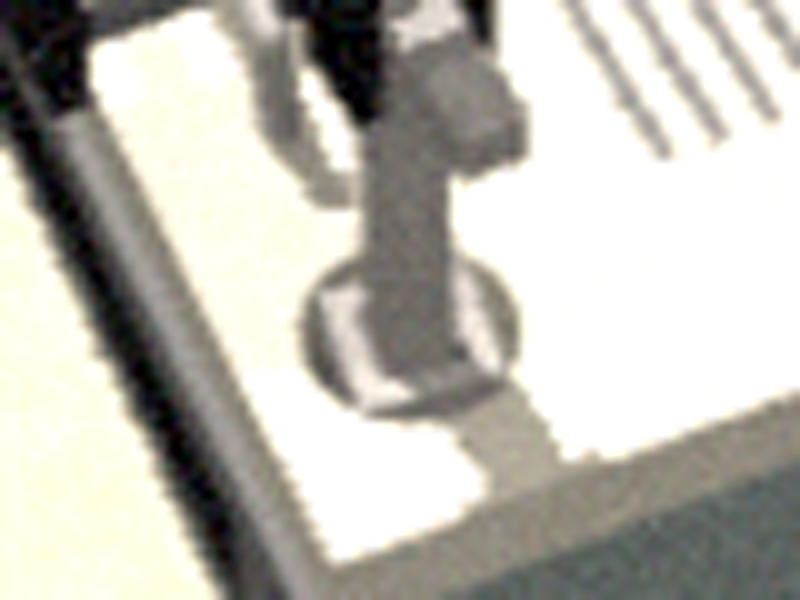

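>>> step_arm(
  rows=[
    [[0,0,-2],[0,0,0],5],
    [[0,0,-2],[0,0,0],5],
    [[0,0,0],[0,0,0],5],
  ],
)

```text
time: 17.62
position: [0.5449, -0.078, 0.2079]
tool_rot: [1.882, 2.511, 0.003]
ft_force: [-0.1, -1.1, -0.0]
grip_width: 0.187
```

```bash
python3 - <<'E'
from h import *
from bench import optics
p,R,s=st(); print(np.degrees(np.arctan2(*R.as_matrix()[[1,0],0])))
go([.5449,-.0779,.33],g=5,N=4)
E
```

```text
t 17.62 p [ 0.5449 -0.078   0.2079] F [-0.1 -1.1 -0. ] T [-0.02 -0.06 -0.05] g 16.2
q [ 0.47  0.14 -0.41  1.72  0.06  1.28  0.33] toolx [-0.28   0.96  -0.002] y [0.96  0.28  0.004] z [ 0.004 -0.001 -1.   ]
106.28526510136899
t 17.62 p [ 0.5449 -0.078   0.2079] F [-0.1 -1.1 -0. ] T [-0.02 -0.06 -0.05] g 16.2
q [ 0.47  0.14 -0.41  1.72  0.06  1.28  0.33] toolx [-0.28   0.96  -0.002] y [0.96  0.28  0.004] z [ 0.004 -0.001 -1.   ]
dist [-0.000e+00  1.000e-01  1.221e+02] turn [0. 0. 0.] max 0.0 31.0 N 4
[[[0.0,0.0,0.0],[0.0,0.1,-31.0],5],[[0.0,0.0,0.0],[0.0,0.1,-31.0],5],[[0.0,0.0,0.0],[0.0,0.1,-31.0],5],[[0.0,0.0,0.0],[0.0,0.1,-31.0],5]]
```

>>> step_arm(
  rows=[
    [[0,0,2.5],[0,0,0],5],
    [[0,0,2],[0,0,0],5],
    [[0,0,0],[0,0,-10],5],
    [[0,0,0],[0,0,-20],5],
    [[0,0,0],[0,0,-30],5],
    [[0,0,0],[0,0,-30],5],
    [[0,0,0],[0,0,-25],5],
    [[0,0,0],[0,0,0],5],
  ],
)

```text
time: 18.28
position: [0.5423, -0.0762, 0.3266]
tool_rot: [-1.996, -2.421, -0.001]
ft_force: [1.2, -0.1, -1.7]
grip_width: 0.182
```

```bash
python3 - <<'E'
from h import *
from bench import optics
go([.5102,.1185,.31],[.969,.245,0],[0,0,-1],N=10,g=5)
d=optics.get_image("side"); u,v=proj(d,(.5453,-.0767,.16)); crop(d,int(u)-66,int(v)-50,133,100,6,"pics/s16.png")
E
```

```text
t 18.28 p [ 0.5423 -0.0762  0.3266] F [ 1.2 -0.1 -1.7] T [-0.   -0.29  0.  ] g 15.8
q [ 0.47  0.09 -0.4   1.54  0.03  1.52  0.26] toolx [-0.191  0.982  0.003] y [ 0.982  0.191 -0.002] z [-0.002  0.003 -1.   ]
dist [-32.1 194.7 -16.6] turn [-0.1 -0.2 -3.2] max 0.3 20.0 N 10
[[[0.0,0.0,-0.3],[20.0,0.6,1.7],5],[[0.0,0.0,-0.3],[20.0,0.7,1.7],5],[[0.0,0.0,-0.3],[20.0,0.8,1.7],5],[[0.0,0.0,-0.3],[20.0,0.9,1.7],5],[[0.0,0.0,-0.3],[20.0,1.0,1.7],5],[[0.0,0.0,-0.3],[20.0,1.1,1.7],5],[[0.0,0.0,-0.3],[20.0,1.2,1.7],5],[[0.0,0.0,-0.3],[20.0,1.3,1.7],5],[[0.0,0.0,-0.3],[20.0,1.4,1.7],5],[[0.0,0.0,-0.3],[20.0,1.5,1.7],5]]
```

View pics/s16.png

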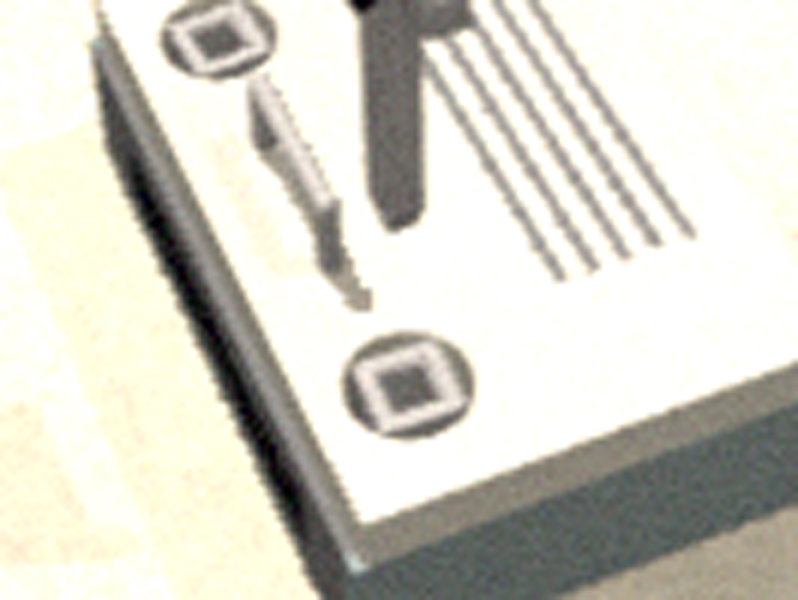

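```bash
cat > rot.py <<'E'
from h import *
from bench import optics
def ang(d,X):
    g=cv2.GaussianBlur(cv2.cvtColor(d["frame"],cv2.COLOR_RGB2GRAY),(0,0),.6)
    u,v=proj(d,X); x0,y0=int(u)-12,int(v)-12
    w=cv2.resize(g[y0:y0+25,x0:x0+25],None,fx=8,fy=8,interpolation=cv2.INTER_CUBIC)
    o=[]
    for th in range(55,101,5):
      c,_=cv2.findContours((w<th).astype(np.uint8),cv2.RETR_CCOMP,cv2.CHAIN_APPROX_NONE)
      for k in c:
        if cv2.contourArea(k)<400: continue
        P=np.array([onz(d,x0+(q[0]+.5)/8-.5,y0+(q[1]+.5)/8-.5,.108)[:2] for q in k[::2,0]],np.float32)
        r=cv2.minAreaRect(P*1000)
        if np.hypot(*(np.array(r[0])/1000-X[:2]))<.004 and 13<min(r[1]) and max(r[1])<26: o.append(round(r[2],1))
    return o
if __name__=="__main__":
    d=optics.get_image("side")
    for X in(SL,SR): print(ang(d,X))
    s=np.load("side0.npz"); print("before",ang(s,SL),ang(s,SR))
E
python3 rot.py
```

```text
[18.0, 15.2, 15.2, 14.2, 15.2, 15.2, 14.6, 14.2]
[5.3, 7.0, 8.0, 8.0, 7.3, 6.9, 7.1, 7.2]
before [14.5, 13.8, 13.8, 15.4, 15.4, 14.2, 15.9, 17.0, 16.3] [8.1, 8.6, 11.0, 12.8, 13.7, 12.3, 12.1, 12.5, 12.4, 12.4]
```

>>> step_arm(
  rows=[
    [[0,0,-0.3],[12,0.5,1],5],
    [[0,0,-0.3],[20,0.7,2],5],
    [[0,0,-0.3],[20,0.8,2],5],
    [[0,0,-0.3],[20,1,2],5],
    [[0,0,-0.3],[20,1,2],5],
    [[0,0,-0.3],[20,1,2],5],
    [[0,0,-0.3],[20,1,2],5],
    [[0,0,-0.3],[20,1,2],5],
    [[0,0,-0.3],[20,1.5,2],5],
    [[0,0,-0.3],[12,1,0],5],
    [[0,0,0],[0,0,0],5],
    [[0,0,0],[0,0,0],5],
  ],
)

```text
time: 19.38
position: [0.4937, 0.1208, 0.2823]
tool_rot: [-1.901, -2.449, 0.04]
ft_force: [0.4, -0.1, -1.9]
grip_width: 0.181
```

```bash
python3 - <<'E'
from h import *
go([.5102,.1185,.25],[.969,.245,0],[0,0,-1],N=4,g=5)
E
```

```text
t 19.38 p [0.4937 0.1208 0.2823] F [ 0.4 -0.1 -1.9] T [-0.11 -0.24 -0.01] g 15.8
q [ 0.27  0.06 -0.57  1.66  0.01  1.47 -0.05] toolx [-0.248  0.969  0.017] y [ 0.968  0.248 -0.045] z [-0.048  0.005 -0.999]
dist [ 16.5  -2.3 -32.3] turn [-2.6 -1.   0.2] max 0.7 8.0 N 4
[[[-0.7,-0.2,0.0],[-1.7,4.2,8.0],5],[[-0.7,-0.2,0.0],[-1.7,4.1,8.0],5],[[-0.7,-0.2,0.0],[-1.7,4.0,8.0],5],[[-0.7,-0.2,0.0],[-1.6,4.0,8.0],5]]
```

>>> step_arm(
  rows=[
    [[-0.9,-0.3,0],[-1,5,2],5],
    [[-0.9,-0.3,0],[-1,5,2],5],
    [[-0.8,-0.3,0],[0,4,2],5],
    [[0,0,0],[0,0,0],5],
    [[0,0,0],[0,0,0],5],
  ],
)

```text
time: 19.8
position: [0.5097, 0.1173, 0.2737]
tool_rot: [1.933, 2.472, 0.001]
ft_force: [0.0, -0.6, -2.9]
grip_width: 0.181
```

```bash
python3 - <<'E'
from h import *
from bench import optics
go([.5102,.1185,.25],[.969,.245,0],[0,0,-1],N=2,g=5)
for n in("side","top"):
    d=optics.get_image(n); np.savez(f"{n}17.npz",**d)
    u,v=proj(d,SL+[0,0,.05]); x0,y0=int(u)-40,int(v)-30; crop(d,x0,y0,80,60,10,f"pics/{n}17.png"); print(n,x0,y0)
E
```

```text
t 19.8 p [0.5097 0.1173 0.2737] F [ 0.  -0.6 -2.9] T [-0.04 -0.08  0.02] g 15.8
q [ 0.27  0.06 -0.57  1.68  0.03  1.41 -0.06] toolx [-0.241  0.971 -0.002] y [0.971 0.241 0.002] z [ 0.003 -0.001 -1.   ]
dist [  0.5   1.2 -23.7] turn [ 0.1  0.1 -0.2] max 0.1 12.0 N 2
[[[0.1,0.1,-0.1],[0.6,0.4,12.0],5],[[0.1,0.1,-0.1],[0.6,0.4,12.0],5]]
side 199 156
top 207 202
```

View pics/side17.png

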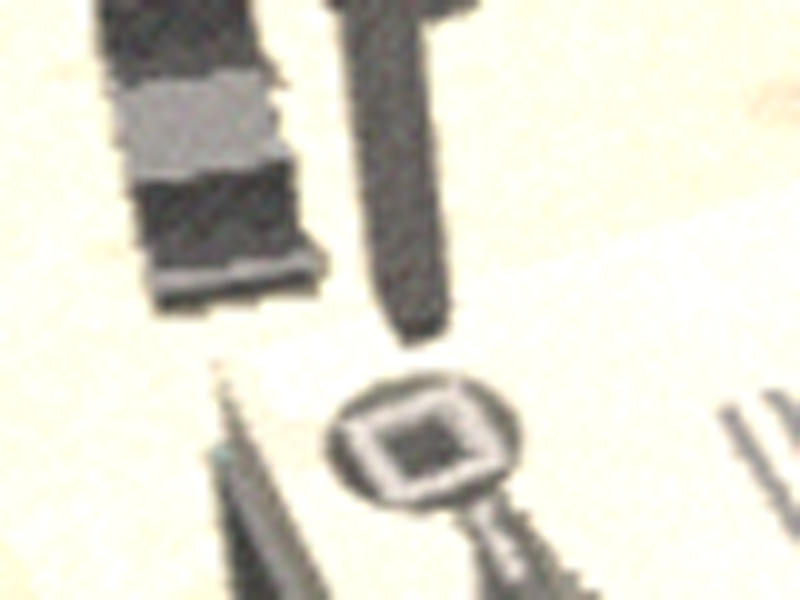

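View pics/top17.png

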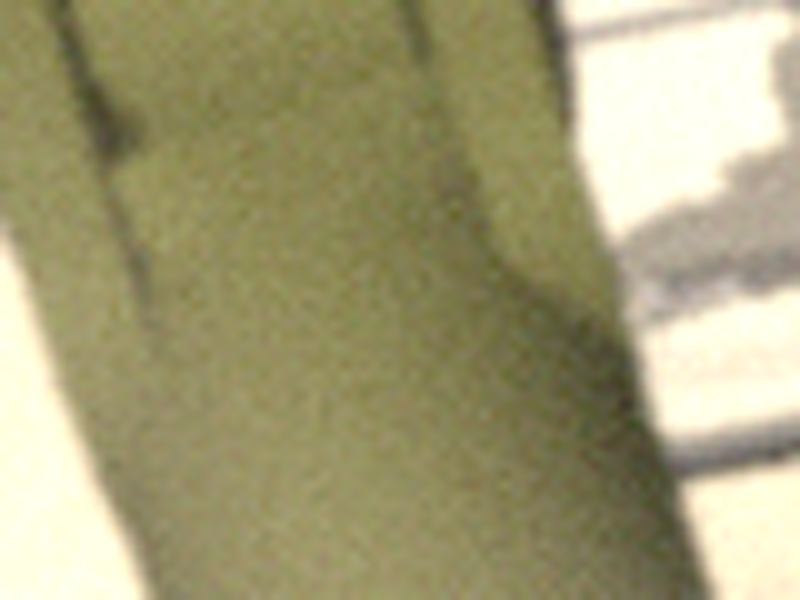

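```bash
python3 - <<'E'
from h import *
np.set_printoptions(precision=4,suppress=True)
d=np.load("side17.npz");f=lambda q:(199+(q[0]+.5)/10-.5,156+(q[1]+.5)/10-.5)
print("tip pred",proj(d,(.5098,.1178,.149)),"seen",f((418,336)))
print("hole pred",proj(d,(.5102,.1185,.108)),"seen",f((425,445)))
a=onz(d,*f((418,336)),.149);b=onz(d,*f((425,445)),.108);print(a,b,b-a)
st()
E
```

```text
tip pred [239.5159 189.5832] seen (240.35, 189.15)
hole pred [240.7409 200.9847] seen (241.05, 200.05)
[0.5121 0.1188 0.149 ] [0.5116 0.1216 0.108 ] [-0.0005  0.0028 -0.041 ]
t 19.9 p [0.5096 0.1175 0.2739] F [-0.2  0.4 -2.2] T [-0.04 -0.08  0.06] g 15.9
q [ 0.27  0.06 -0.57  1.68  0.03  1.41 -0.06] toolx [-0.241  0.97  -0.002] y [0.97  0.241 0.002] z [ 0.003 -0.001 -1.   ]
```

>>> step_arm(
  rows=[
    [[0,0,0],[1,0.2,11],5],
    [[0,0,0],[0.5,0.2,11],5],
    [[0,0,0],[0,0,10],5],
    [[0,0,0],[0,0,0],5],
    [[0,0,0],[0,0,0],5],
  ],
)

```text
time: 20.32
position: [0.5095, 0.1186, 0.238]
tool_rot: [1.935, 2.472, 0.0]
ft_force: [-0.6, -0.9, -1.9]
grip_width: 0.181
```

```bash
python3 - <<'E'
from h import *
from bench import optics
go([.510,.119,.235],[.969,.245,0],[0,0,-1],N=2,g=5)
for n in("side",):
    d=optics.get_image(n); np.savez(f"{n}18.npz",**d)
    u,v=proj(d,SL+[0,0,.02]); x0,y0=int(u)-40,int(v)-30; crop(d,x0,y0,80,60,10,f"pics/{n}18.png"); print(n,x0,y0)
E
```

```text
t 20.32 p [0.5095 0.1186 0.238 ] F [-0.6 -0.9 -1.9] T [-0.03 -0.14  0.05] g 15.8
q [ 0.27  0.08 -0.57  1.74  0.04  1.34 -0.07] toolx [-0.24   0.971 -0.002] y [0.971 0.24  0.001] z [ 0.002 -0.001 -1.   ]
dist [ 0.5  0.4 -3. ] turn [ 0.1  0.1 -0.3] max 0.1 1.5 N 2
[[[0.0,0.0,-0.1],[0.1,0.3,1.5],5],[[0.0,0.0,-0.1],[0.1,0.3,1.5],5]]
side 200 164
```

View pics/side18.png

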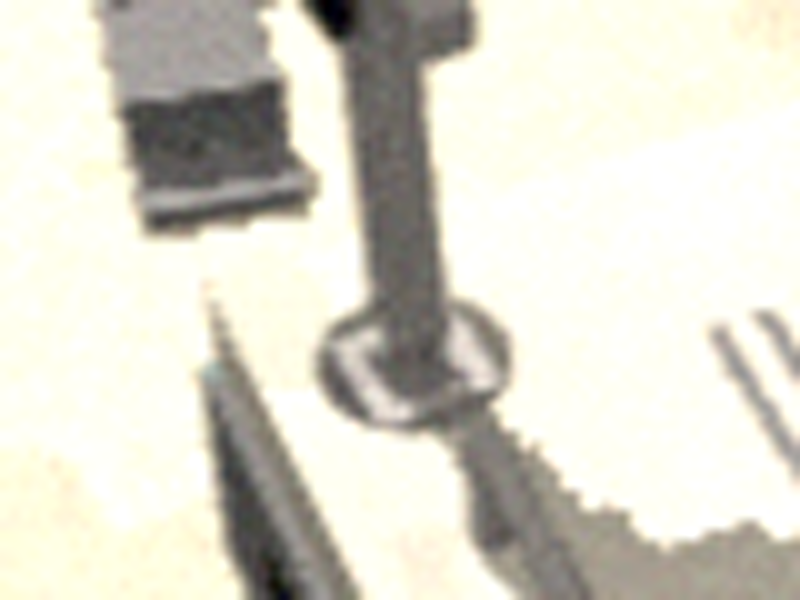

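>>> step_arm(
  rows=[
    [[0,0,0],[0.3,0.3,5],5],
    [[0,0,0],[0.3,0.3,5],5],
    [[0,0,0],[0,0,4],5],
    [[0,0,0],[0,0,0],5],
  ],
)

```text
time: 20.7
position: [0.5102, 0.1195, 0.223]
tool_rot: [1.934, 2.472, 0.001]
ft_force: [-0.2, -0.7, -3.2]
grip_width: 0.181
```

```bash
python3 - <<'E'
from h import *
st()
E
```

```text
t 20.7 p [0.5102 0.1195 0.223 ] F [-0.2 -0.7 -3.2] T [-0.01 -0.05  0.02] g 15.7
q [ 0.27  0.09 -0.57  1.76  0.05  1.31 -0.08] toolx [-0.24   0.971 -0.002] y [0.971 0.24  0.002] z [ 0.002 -0.001 -1.   ]
```

Tip about 10 mm into the hole with no contact force. Continue.

>>> step_arm(
  rows=[
    [[0,0,0],[0,0,4],5],
    [[0,0,0],[0,0,4],5],
    [[0,0,0],[0,0,4],5],
    [[0,0,0],[0,0,2],5],
    [[0,0,0],[0,0,0],5],
  ],
)

```text
time: 21.12
position: [0.5106, 0.1196, 0.208]
tool_rot: [1.934, 2.472, 0.002]
ft_force: [0.7, -0.3, -0.5]
grip_width: 0.183
```

```bash
python3 - <<'E'
from h import *
st()
E
```

```text
t 21.12 p [0.5106 0.1196 0.208 ] F [ 0.7 -0.3 -0.5] T [ 0.   -0.08  0.02] g 16.0
q [ 0.26  0.1  -0.58  1.78  0.06  1.28 -0.08] toolx [-0.24   0.971 -0.002] y [0.971 0.24  0.003] z [ 0.003 -0.001 -1.   ]
```

>>> step_arm(
  rows=[
    [[0,0,-5],[0,0,0],5],
    [[0,0,-5],[0,0,0],5],
    [[0,0,-5],[0,0,0],5],
    [[0,0,-5],[0,0,0],5],
    [[0,0,-5],[0,0,0],5],
    [[0,0,-5],[0,0,0],5],
    [[0,0,-5],[0,0,0],5],
    [[0,0,-5],[0,0,0],5],
    [[0,0,0],[0,0,0],5],
  ],
)

```text
time: 21.87
position: [0.5104, 0.1184, 0.208]
tool_rot: [0.926, 2.999, -0.002]
ft_force: [-0.5, 0.1, -2.6]
grip_width: 0.183
```

```bash
python3 - <<'E'
from h import *
st()
E
```

```text
t 21.87 p [0.5104 0.1184 0.208 ] F [-0.5  0.1 -2.6] T [ 0.09 -0.07 -0.01] g 15.9
q [ 0.3   0.1  -0.61  1.78  0.06  1.28  0.64] toolx [-0.826  0.563 -0.003] y [ 0.563  0.826 -0.001] z [ 0.002 -0.002 -1.   ]
```

>>> step_arm(
  rows=[
    [[0,0,-5],[0,0,0],5],
    [[0,0,-5],[0,0,0],5],
    [[0,0,-5],[0,0,0],5],
    [[0,0,-5],[0,0,0],5],
    [[0,0,-5],[0,0,0],5],
    [[0,0,-5],[0,0,0],5],
    [[0,0,-5],[0,0,0],5],
    [[0,0,-5],[0,0,0],5],
    [[0,0,-5],[0,0,0],5],
    [[0,0,-4],[0,0,0],5],
    [[0,0,0],[0,0,0],5],
    [[0,0,0],[0,0,0],5],
  ],
)

```text
time: 22.87
position: [0.5109, 0.1178, 0.208]
tool_rot: [-0.411, 3.112, -0.003]
ft_force: [-0.6, 0.6, -3.4]
grip_width: 0.178
```

```bash
python3 - <<'E'
from h import *
p,R,s=st(); print(np.degrees(np.arctan2(*R.as_matrix()[[1,0],0]))%360)
E
```

```text
t 22.87 p [0.5109 0.1178 0.208 ] F [-0.6  0.6 -3.4] T [ 0.15 -0.07 -0.02] g 15.5
q [ 0.35  0.11 -0.66  1.78  0.07  1.28  1.5 ] toolx [-0.966 -0.259 -0.003] y [-0.259  0.966 -0.003] z [ 0.003 -0.002 -1.   ]
195.0335527886753
```

>>> step_arm(
  rows=[
    [[0,0,-2],[0,0,0],5],
    [[0,0,-1.5],[0,0,0],5],
    [[0,0,0],[0,0,0],5],
    [[0,0,3],[0,0,0],5],
    [[0,0,3],[0,0,0],5],
    [[0,0,0],[0,0,-10],5],
    [[0,0,0],[0,0,-20],5],
    [[0,0,0],[0,0,-30],5],
    [[0,0,0],[0,0,-30],5],
    [[0,0,0],[0,0,-30],5],
    [[0,0,0],[0,0,-15],5],
    [[0,0,0],[0,0,0],5],
  ],
)

```text
time: 23.87
position: [0.5093, 0.1183, 0.352]
tool_rot: [-0.32, 3.122, -0.003]
ft_force: [-0.3, -0.2, -3.2]
grip_width: 0.176
```

```bash
python3 rot.py; python3 - <<'E'
from h import *
go([.56,-.13,.345],[.9,.43,0],[0,0,-1],N=12,g=5)
E
```

```text
[12.4, 8.8, 9.6, 8.8, 8.9, 8.2, 8.2, 8.2]
[8.6, 9.7]
before [14.5, 13.8, 13.8, 15.4, 15.4, 14.2, 15.9, 17.0, 16.3] [8.1, 8.6, 11.0, 12.8, 13.7, 12.3, 12.1, 12.5, 12.4, 12.4]
t 23.92 p [0.5091 0.1183 0.3508] F [-1.2  0.1 -0.5] T [ 0.13 -0.2  -0.02] g 15.9
q [ 0.35  0.05 -0.66  1.54  0.03  1.56  1.48] toolx [-0.979 -0.203 -0.002] y [-0.203  0.979 -0.002] z [ 0.002 -0.002 -1.   ]
dist [  50.9 -248.3   -5.8] turn [-0.   0.2 76.2] max 6.3 21.0 N 12
[[[0.0,0.0,6.3],[0.1,-21.0,0.5],5],[[0.0,0.0,6.3],[-2.3,-21.0,0.5],5],[[0.0,0.0,6.3],[-4.6,-21.0,0.5],5],[[0.0,0.0,6.3],[-7.0,-20.0,0.5],5],[[0.0,0.0,6.3],[-9.0,-19.0,0.5],5],[[0.0,0.0,6.3],[-11.0,-18.0,0.5],5],[[0.0,0.0,6.3],[-13.0,-17.0,0.5],5],[[0.0,0.0,6.3],[-15.0,-15.0,0.5],5],[[0.0,0.0,6.3],[-16.0,-13.0,0.5],5],[[0.0,0.0,6.3],[-18.0,-12.0,0.5],5],[[0.0,0.0,6.3],[-19.0,-9.0,0.5],5],[[0.0,0.0,6.3],[-20.0,-7.0,0.5],5]]
```

>>> step_arm(
  rows=[
    [[0,0,5],[0,-14,0],5],
    [[0,0,6],[-2,-21,0],5],
    [[0,0,6],[-4,-21,0],5],
    [[0,0,6],[-6,-20,0],5],
    [[0,0,6],[-8,-19,0],5],
    [[0,0,6],[-10,-19,0],5],
    [[0,0,6],[-12,-18,0],5],
    [[0,0,6],[-14,-16,0],5],
    [[0,0,6],[-16,-14,0],5],
    [[0,0,6],[-17,-13,0],5],
    [[0,0,6],[-18,-11,0],5],
    [[0,0,6],[-20,-9,0],5],
  ],
)

```text
time: 24.92
position: [0.5489, -0.1272, 0.3339]
tool_rot: [-1.599, -2.682, 0.013]
ft_force: [0.1, -0.7, -1.6]
grip_width: 0.182
```

```bash
python3 - <<'E'
from h import *
go([.593,-.35,.30],[.94,.34,0],[0,0,-1],N=11,g=5)
E
```

```text
t 24.92 p [ 0.5489 -0.1272  0.3339] F [ 0.1 -0.7 -1.6] T [ 0.03 -0.16 -0.05] g 15.8
q [ 0.54  0.14 -0.41  1.47  0.06  1.56  0.63] toolx [-0.475  0.88   0.013] y [ 0.88   0.475 -0.017] z [-0.021  0.003 -1.   ]
dist [  44.1 -222.8  -33.9] turn [-1.  -0.6  8.5] max 0.8 20.0 N 11
[[[-0.1,-0.1,0.8],[-20.0,-6.0,2.9],5],[[-0.1,-0.1,0.8],[-20.0,-6.0,2.9],5],[[-0.1,-0.1,0.8],[-20.0,-6.0,3.0],5],[[-0.1,-0.1,0.8],[-20.0,-5.0,3.0],5],[[-0.1,-0.1,0.8],[-20.0,-5.0,3.0],5],[[-0.1,-0.1,0.8],[-20.0,-4.7,3.0],5],[[-0.1,-0.1,0.8],[-20.0,-4.5,3.0],5],[[-0.1,-0.1,0.8],[-20.0,-4.2,3.0],5],[[-0.1,-0.1,0.8],[-20.0,-3.9,3.0],5],[[-0.1,-0.1,0.8],[-20.0,-3.7,3.1],5],[[-0.1,-0.1,0.8],[-20.0,-3.4,3.1],5]]
```

>>> step_arm(
  rows=[
    [[0,0,0.8],[-20,-6,0],5],
    [[0,0,0.8],[-20,-6,0],5],
    [[0,0,0.8],[-20,-6,0],5],
    [[0,0,0.8],[-20,-5,0],5],
    [[0,0,0.8],[-20,-5,2],5],
    [[0,0,0.8],[-20,-5,3],5],
    [[0,0,0.8],[-20,-5,3],5],
    [[0,0,0.8],[-20,-4,3],5],
    [[0,0,0.8],[-20,-4,3],5],
    [[0,0,0],[-10,-2,3],5],
    [[0,0,0],[0,0,0],5],
    [[0,0,0],[0,0,0],5],
  ],
)

```text
time: 25.92
position: [0.5835, -0.343, 0.3022]
tool_rot: [-1.756, -2.565, 0.022]
ft_force: [0.2, 0.6, -2.4]
grip_width: 0.182
```

```bash
python3 - <<'E'
from h import *
from bench import optics
go([.593,-.35,.26],[.94,.34,0],[0,0,-1],N=3,g=5)
for n in("side","top"):
    d=optics.get_image(n); np.savez(f"{n}19.npz",**d)
    u,v=proj(d,(.593,-.35,.12)); x0,y0=int(u)-50,max(0,int(v)-50); crop(d,x0,y0,100,75,8,f"pics/{n}19.png"); print(n,x0,y0)
E
```

```text
t 25.92 p [ 0.5835 -0.343   0.3022] F [ 0.2  0.6 -2.4] T [ 0.05 -0.22  0.01] g 15.8
q [ 0.68  0.4  -0.28  1.22  0.12  1.57  0.79] toolx [-0.361  0.932  0.019] y [ 0.932  0.362 -0.03 ] z [-0.035  0.007 -0.999]
dist [  9.5  -7.  -42.2] turn [-1.8 -1.1  1.3] max 0.6 14.0 N 3
[[[-0.6,-0.4,0.4],[-3.6,2.5,14.0],5],[[-0.6,-0.4,0.4],[-3.5,2.4,14.0],5],[[-0.6,-0.4,0.4],[-3.4,2.3,14.0],5]]
side 283 319
top 368 151
```

View pics/side19.png

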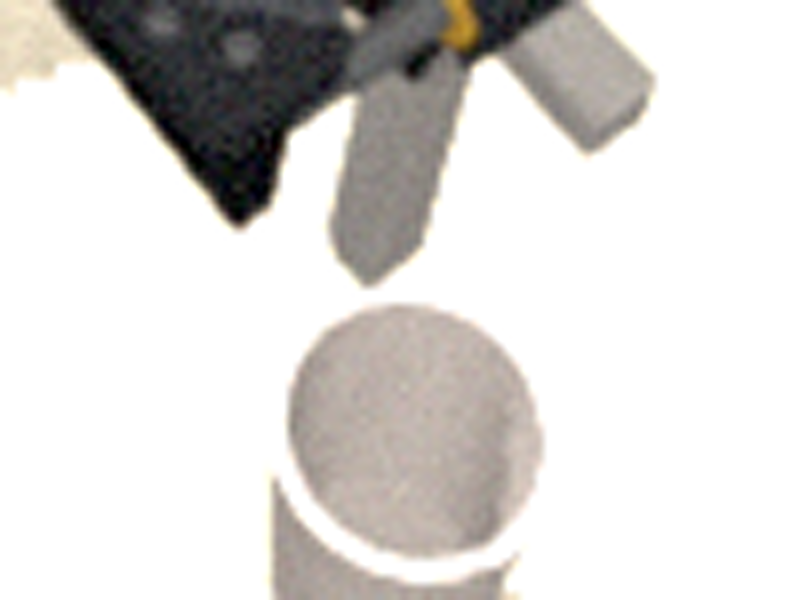

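View pics/top19.png

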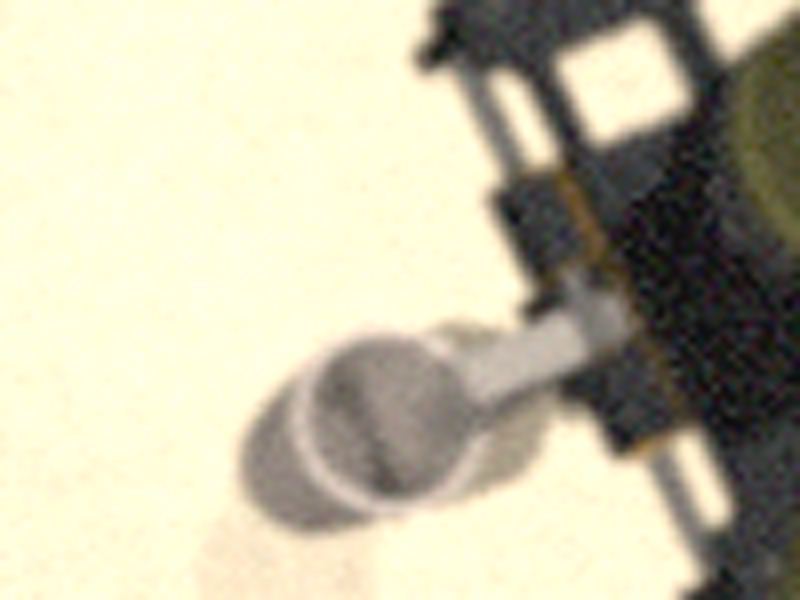

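>>> step_arm(
  rows=[
    [[-0.6,-0.4,0.4],[-3,3,8],5],
    [[-0.6,-0.4,0.4],[-3,3,8],5],
    [[-0.6,-0.3,0.4],[-3,2,8],5],
    [[0,0,0],[0,0,0],5],
    [[0,0,0],[0,0,0],5],
  ],
)

```text
time: 26.43
position: [0.5966, -0.3388, 0.2818]
tool_rot: [1.782, 2.581, 0.008]
ft_force: [-0.3, 1.0, -1.7]
grip_width: 0.182
```

```bash
python3 - <<'E'
from h import *
from bench import optics
go([.593,-.35,.235],[.94,.34,0],[0,0,-1],N=3,g=5)
for n in("side",):
    d=optics.get_image(n); np.savez(f"{n}20.npz",**d)
    u,v=proj(d,(.593,-.35,.12)); x0,y0=int(u)-50,max(0,int(v)-50); crop(d,x0,y0,100,75,8,f"pics/{n}20.png"); print(n,x0,y0)
E
```

```text
t 26.43 p [ 0.5966 -0.3388  0.2818] F [-0.3  1.  -1.7] T [ 0.02 -0.08 -0.02] g 15.8
q [ 0.68  0.39 -0.29  1.27  0.11  1.49  0.77] toolx [-0.354  0.935 -0.002] y [0.935 0.354 0.007] z [ 0.007  0.001 -1.   ]
dist [ -3.6 -11.2 -46.8] turn [0.4 0.1 0.9] max 0.3 16.0 N 3
[[[0.1,0.0,0.3],[-3.0,-2.5,16.0],5],[[0.1,0.0,0.3],[-3.1,-2.5,16.0],5],[[0.1,0.0,0.3],[-3.1,-2.4,16.0],5]]
side 283 319
```

View pics/side20.png

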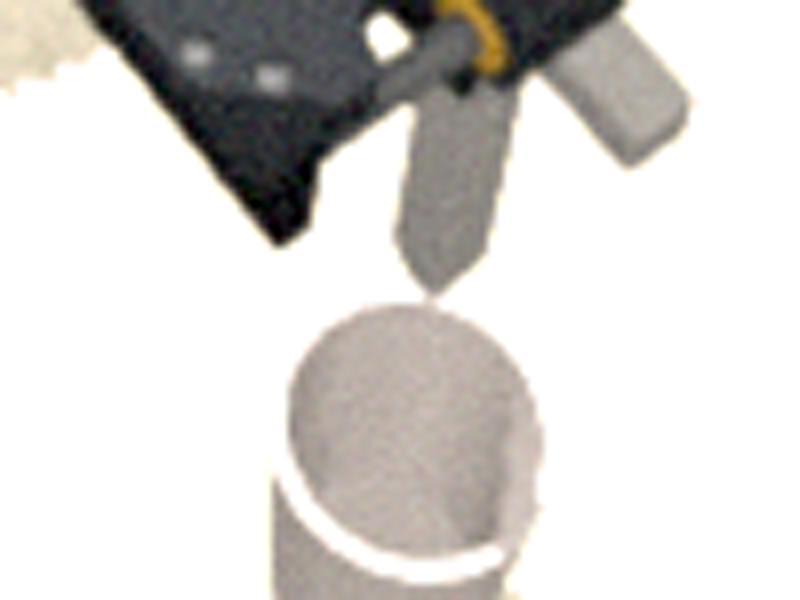

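>>> step_arm(
  rows=[
    [[0,0,0.3],[-4,-2.5,8],5],
    [[0,0,0.3],[-4,-2.5,8],5],
    [[0,0,0.3],[-3,-2,8],5],
    [[0,0,0],[0,0,0],5],
    [[0,0,0],[0,0,0],5],
  ],
)

```text
time: 26.9
position: [0.5945, -0.3514, 0.2575]
tool_rot: [1.8, 2.566, 0.008]
ft_force: [0.9, -0.3, -2.2]
grip_width: 0.183
```

```bash
python3 - <<'E'
from h import *
from bench import optics
go([.593,-.35,.20],[.94,.34,0],[0,0,-1],N=3,g=5)
for n in("side","top"):
    d=optics.get_image(n); np.savez(f"{n}21.npz",**d)
    u,v=proj(d,(.593,-.35,.12)); x0,y0=int(u)-50,max(0,int(v)-50); crop(d,x0,y0,100,75,8,f"pics/{n}21.png"); print(n,x0,y0)
E
```

```text
t 26.9 p [ 0.5945 -0.3514  0.2575] F [ 0.9 -0.3 -2.2] T [-0.   -0.16 -0.01] g 15.9
q [ 0.7   0.41 -0.28  1.3   0.11  1.45  0.77] toolx [-0.341  0.94  -0.003] y [0.94  0.341 0.008] z [ 0.009  0.    -1.   ]
dist [ -1.5   1.4 -57.5] turn [0.5 0.2 0. ] max 0.2 19.0 N 3
[[[0.2,0.1,0.0],[0.7,-0.5,19.0],5],[[0.2,0.1,0.0],[0.6,-0.4,19.0],5],[[0.2,0.1,0.0],[0.6,-0.4,19.0],5]]
side 283 319
top 368 151
```

View pics/side21.png

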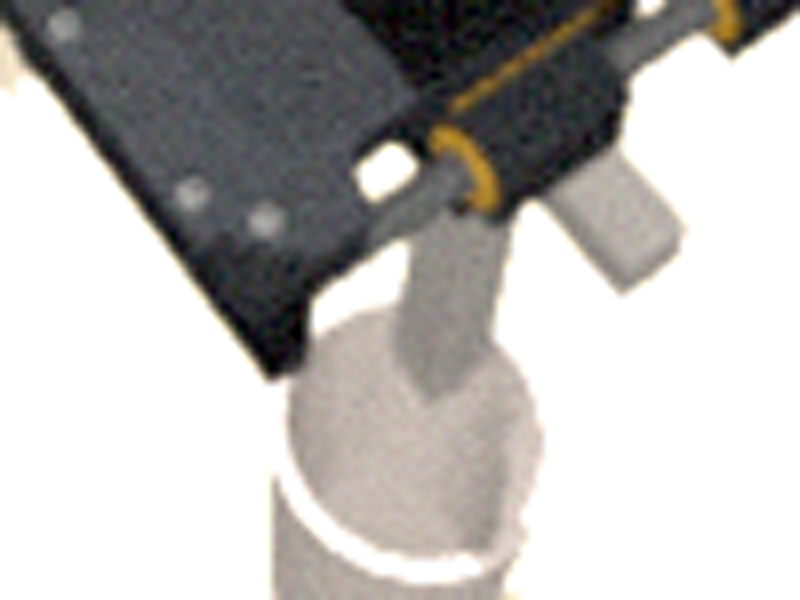

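>>> step_arm(
  rows=[
    [[0,0,0],[0.5,-0.5,15],5],
    [[0,0,0],[0.5,-0.5,15],5],
    [[0,0,0],[0,0,15],5],
    [[0,0,0],[0,0,15],5],
    [[0,0,0],[0,0,15],5],
    [[0,0,0],[0,0,10],5],
    [[0,0,0],[0,0,0],5],
  ],
)

```text
time: 27.58
position: [0.5966, -0.3513, 0.1734]
tool_rot: [1.795, 2.561, 0.011]
ft_force: [-0.7, 0.4, -2.5]
grip_width: 0.183
```

```bash
python3 - <<'E'
from h import *
go([.593,-.35,.135],[.94,.34,0],[0,0,-1],N=3,g=5)
E
```

```text
t 27.58 p [ 0.5966 -0.3513  0.1734] F [-0.7  0.4 -2.5] T [ 0.06 -0.05  0.06] g 15.9
q [ 0.7   0.44 -0.28  1.42  0.12  1.29  0.76] toolx [-0.341  0.94  -0.008] y [0.94  0.341 0.014] z [ 0.016 -0.003 -1.   ]
dist [ -3.6   1.3 -38.4] turn [0.8 0.5 0.1] max 0.3 13.0 N 3
[[[0.3,0.2,0.0],[0.9,-1.2,13.0],5],[[0.3,0.2,0.0],[0.9,-1.1,13.0],5],[[0.3,0.2,0.0],[0.8,-1.0,13.0],5]]
```

>>> step_arm(
  rows=[
    [[0.3,0.2,0],[1,-1,10],5],
    [[0.3,0.2,0],[1,-1,10],5],
    [[0.3,0,0],[1,-1,10],5],
    [[0,0,0],[0,0,5],5],
    [[0,0,0],[0,0,0],5],
    [[0,0,0],[0,0,0],5],
  ],
)

```text
time: 28.08
position: [0.594, -0.3497, 0.1371]
tool_rot: [1.803, 2.572, -0.004]
ft_force: [0.7, 0.7, -1.3]
grip_width: 0.179
```

```bash
python3 - <<'E'
from h import *
from bench import optics
st()
for n in("side","top"):
    d=optics.get_image(n)
    u,v=proj(d,(.593,-.35,.12)); x0,y0=int(u)-50,max(0,int(v)-50); crop(d,x0,y0,100,75,8,f"pics/{n}22.png"); print(n,x0,y0)
E
```

```text
t 28.08 p [ 0.594  -0.3497  0.1371] F [ 0.7  0.7 -1.3] T [-0.01 -0.08  0.  ] g 15.6
q [ 0.69  0.47 -0.27  1.45  0.13  1.24  0.75] toolx [-0.341  0.94  -0.002] y [ 0.94   0.341 -0.001] z [-0.001 -0.003 -1.   ]
side 283 319
top 368 151
```

View pics/side22.png

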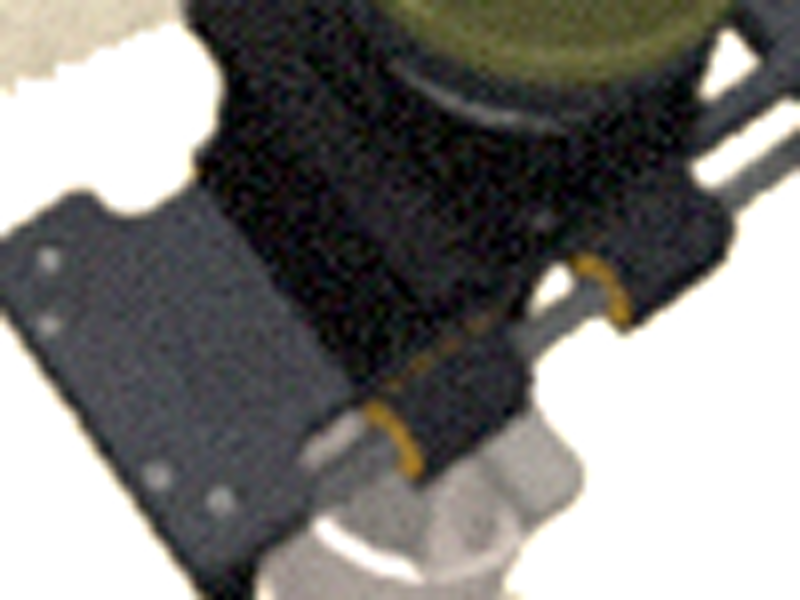

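>>> step_arm(
  rows=[
    [[0,0,0],[0,0,4],5],
    [[0,0,0],[0,0,3],5],
    [[0,0,0],[0,0,0],5],
    [[0,0,0],[0,0,0],5],
  ],
)

```text
time: 28.52
position: [0.5951, -0.3505, 0.1318]
tool_rot: [1.801, 2.568, -0.003]
ft_force: [0.6, 0.1, -2.5]
grip_width: 0.182
```

>>> step_arm(
  rows=[
    [[0,0,0],[0,0,0],20],
    [[0,0,0],[0,0,0],25],
    [[0,0,0],[0,0,0],30],
    [[0,0,0],[0,0,0],50],
    [[0,0,0],[0,0,0],70],
    [[0,0,0],[0,0,0],80],
    [[0,0,0],[0,0,0],80],
    [[0,0,0],[0,0,0],80],
    [[0,0,0],[0,0,0],80],
    [[0,0,0],[0,0,0],80],
  ],
)

```text
time: 29.35
position: [0.5971, -0.3516, 0.1357]
tool_rot: [1.797, 2.563, -0.003]
ft_force: [-0.4, -0.9, -0.2]
grip_width: 0.787
```

```bash
python3 - <<'E'
from h import *
from bench import optics
st()
for n in("side","top"):
    d=optics.get_image(n)
    u,v=proj(d,(.593,-.35,.12)); x0,y0=int(u)-50,max(0,int(v)-50); crop(d,x0,y0,100,75,8,f"pics/{n}23.png"); print(n,x0,y0)
E
```

```text
t 29.35 p [ 0.5971 -0.3516  0.1357] F [-0.4 -0.9 -0.2] T [ 0.01 -0.1  -0.  ] g 68.5
q [ 0.69  0.47 -0.27  1.45  0.13  1.22  0.75] toolx [-0.341  0.94  -0.01 ] y [0.94  0.341 0.005] z [ 0.008 -0.008 -1.   ]
side 283 319
top 368 151
```

View pics/side23.png

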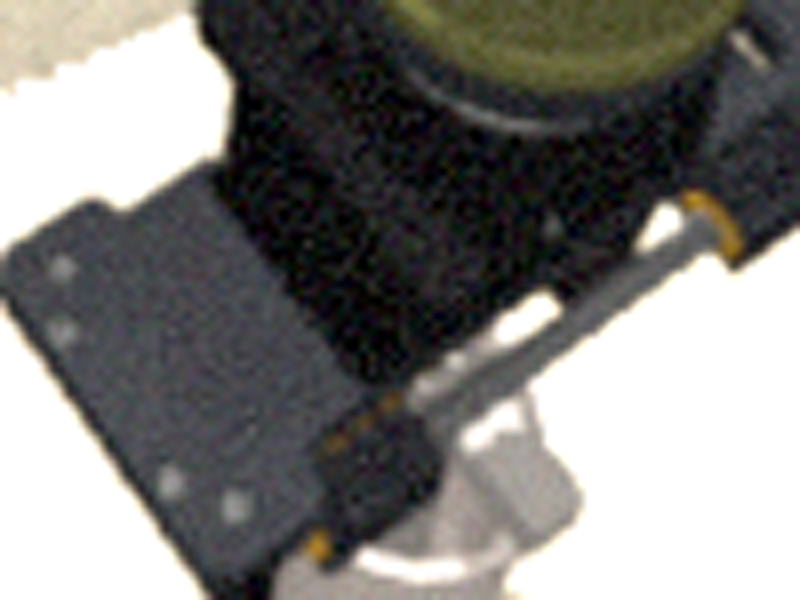

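>>> step_arm(
  rows=[
    [[0,0,0],[0,0,0],87],
    [[0,0,0],[0,0,-6],87],
    [[0,0,0],[0,0,-10],87],
    [[0,0,0],[0,0,-16],87],
    [[0,0,0],[0,0,-25],87],
    [[0,0,0],[0,0,-30],87],
    [[0,0,0],[0,0,-30],87],
    [[0,0,0],[0,0,-25],87],
    [[0,0,0],[0,0,0],87],
  ],
)

```text
time: 30.2
position: [0.5947, -0.3497, 0.2871]
tool_rot: [1.798, 2.565, -0.002]
ft_force: [-0.6, -0.0, 2.3]
grip_width: 0.999
```

```bash
python3 - <<'E'
from h import *
from bench import optics
np.set_printoptions(precision=4,suppress=True)
st()
for n in("side","top"):
    d=optics.get_image(n); np.savez(f"{n}24.npz",**d)
    u,v=proj(d,(.593,-.35,.12)); x0,y0=int(u)-50,max(0,int(v)-50); crop(d,x0,y0,100,75,8,f"pics/{n}24.png"); print(n,x0,y0)
# handle from depth, top
P=[];Q=[]
d=np.load("top24.npz")
for v in range(200,260):
  for u in range(225,345):
    X=depthpt(d,u,v)
    if .135<X[2]<.165: P.append(X)
P=np.array(P);print(len(P),P.mean(0),np.median(P[:,2]));print(cv2.minAreaRect((P[:,:2]*1000).astype(np.float32)))
d=np.load("side24.npz");P=[]
for v in range(185,260):
  for u in range(225,300):
    X=depthpt(d,u,v)
    if .138<X[2]<.165: P.append(X)
P=np.array(P);print(len(P),P.mean(0),np.median(P[:,2]));print(cv2.minAreaRect((P[:,:2]*1000).astype(np.float32)))
E
```

```text
t 30.2 p [ 0.5947 -0.3497  0.2871] F [-0.6 -0.   2.3] T [ 0.07 -0.14  0.02] g 87.0
q [ 0.69  0.4  -0.28  1.25  0.11  1.5   0.77] toolx [-0.341  0.94  -0.008] y [0.94  0.341 0.004] z [ 0.006 -0.006 -1.   ]
side 283 319
top 368 151
112 [0.5212 0.0208 0.1483] 0.14845491489585627
((521.9570922851562, 20.180261611938477), (10.640316009521484, 76.67078399658203), 9.764169692993164)
122 [0.5236 0.0157 0.1485] 0.14941302040249071
((523.8010864257812, 17.887805938720703), (9.627936363220215, 78.48148345947266), 10.365930557250977)
```

View pics/side24.png

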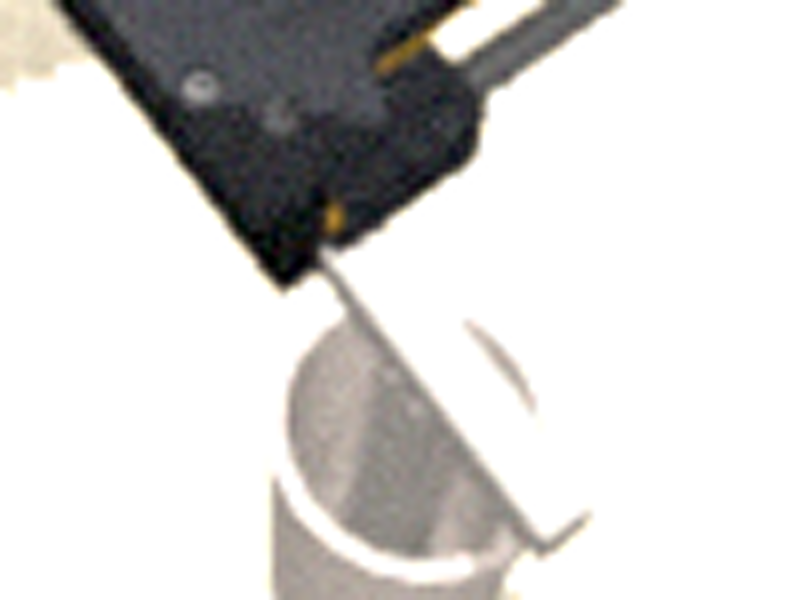

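```bash
python3 - <<'E'
from h import *
go([.523,.0195,.25],[.984,.176,0],[0,0,-1],N=13,g=70)
E
```

```text
t 30.3 p [ 0.5934 -0.3491  0.2822] F [-0.1 -0.4  0.3] T [ 0.05 -0.15 -0.  ] g 87.3
q [ 0.69  0.4  -0.28  1.26  0.11  1.5   0.77] toolx [-0.341  0.94  -0.004] y [ 0.94   0.341 -0.   ] z [ 0.001 -0.003 -1.   ]
dist [-70.4 368.6 -32.2] turn [0.  0.2 9.8] max 0.8 29.0 N 13
[[[0.0,0.0,0.8],[29.0,4.6,2.4],70],[[0.0,0.0,0.8],[29.0,4.2,2.4],70],[[0.0,0.0,0.8],[29.0,3.8,2.4],70],[[0.0,0.0,0.8],[29.0,3.5,2.4],70],[[0.0,0.0,0.8],[29.0,3.1,2.4],70],[[0.0,0.0,0.8],[29.0,2.7,2.4],70],[[0.0,0.0,0.8],[29.0,2.3,2.4],70],[[0.0,0.0,0.8],[29.0,1.9,2.4],70],[[0.0,0.0,0.8],[29.0,1.6,2.4],70],[[0.0,0.0,0.8],[29.0,1.2,2.4],70],[[0.0,0.0,0.8],[29.0,0.8,2.5],70],[[0.0,0.0,0.8],[29.0,0.4,2.5],70],[[0.0,0.0,0.8],[29.0,0.0,2.5],70]]
```

>>> step_arm(
  rows=[
    [[0,0,0.8],[20,4,0],70],
    [[0,0,0.8],[30,5,0],70],
    [[0,0,0.8],[32,4,0],70],
    [[0,0,0.8],[32,4,0],70],
    [[0,0,0.8],[32,4,2],70],
    [[0,0,0.8],[32,4,2],70],
    [[0,0,0.8],[32,3,2],70],
    [[0,0,0.8],[32,3,2],70],
    [[0,0,0.8],[32,3,2],70],
    [[0,0,0.8],[30,2,2],70],
    [[0,0,0.8],[25,2,2],70],
    [[0,0,0.8],[15,1,2],70],
  ],
)

```text
time: 31.3
position: [0.5261, 0.0023, 0.2455]
tool_rot: [-2.022, -2.375, 0.029]
ft_force: [0.4, -0.4, -0.0]
grip_width: 0.8
```

>>> step_arm(
  rows=[
    [[0,0,0],[0,0,0],60],
    [[0,0,0],[0,0,0],60],
  ],
)

```text
time: 31.47
position: [0.5236, 0.0069, 0.2429]
tool_rot: [-2.009, -2.38, 0.033]
ft_force: [0.6, -0.4, -0.2]
grip_width: 0.735
```

```bash
python3 - <<'E'
from h import *
go([.523,.0195,.20],[.984,.176,0],[0,0,-1],N=4,g=60)
E
```

```text
t 31.47 p [0.5236 0.0069 0.2429] F [ 0.6 -0.4 -0.2] T [-0.04 -0.17 -0.06] g 63.9
q [ 0.39  0.1  -0.48  1.7   0.04  1.39  0.07] toolx [-0.168  0.986  0.007] y [ 0.985  0.168 -0.033] z [-0.034  0.001 -0.999]
dist [ -0.6  12.6 -42.9] turn [-1.9 -0.4 -0.5] max 0.5 11.0 N 4
[[[-0.5,-0.1,-0.1],[3.1,0.7,11.0],60],[[-0.5,-0.1,-0.1],[3.1,0.7,11.0],60],[[-0.5,-0.1,-0.1],[3.1,0.6,11.0],60],[[-0.5,-0.1,-0.1],[3.1,0.5,11.0],60]]
```

>>> step_arm(
  rows=[
    [[-0.5,0,0],[3,1,10],60],
    [[-0.5,0,0],[3,1,10],60],
    [[-0.5,0,0],[3,1,10],60],
    [[-0.5,0,0],[2,0,10],60],
    [[0,0,0],[0,0,0],60],
    [[0,0,0],[0,0,0],60],
  ],
)

```text
time: 31.97
position: [0.5233, 0.008, 0.1983]
tool_rot: [-2.035, -2.387, -0.001]
ft_force: [0.3, -0.2, 0.3]
grip_width: 0.692
```

```bash
python3 - <<'E'
from h import *
from bench import optics
go([.523,.0195,.134],[.984,.176,0],[0,0,-1],N=5,g=60)
d=optics.get_image("side"); u,v=proj(d,(.523,.02,.18)); crop(d,int(u)-66,int(v)-50,133,100,6,"pics/s25.png")
E
```

```text
t 31.97 p [0.5233 0.008  0.1983] F [ 0.3 -0.2  0.3] T [-0.04 -0.1  -0.  ] g 60.2
q [ 0.39  0.1  -0.48  1.79  0.04  1.27  0.06] toolx [-0.158  0.987  0.004] y [ 0.987  0.158 -0.003] z [-0.004  0.004 -1.   ]
dist [ -0.3  11.5 -64.3] turn [-0.2 -0.3 -1. ] max 0.2 13.0 N 5
[[[0.0,-0.1,-0.2],[2.2,0.3,13.0],60],[[0.0,-0.1,-0.2],[2.2,0.3,13.0],60],[[0.0,-0.1,-0.2],[2.2,0.3,13.0],60],[[0.0,-0.1,-0.2],[2.3,0.3,13.0],60],[[0.0,-0.1,-0.2],[2.3,0.3,13.0],60]]
```

View pics/s25.png

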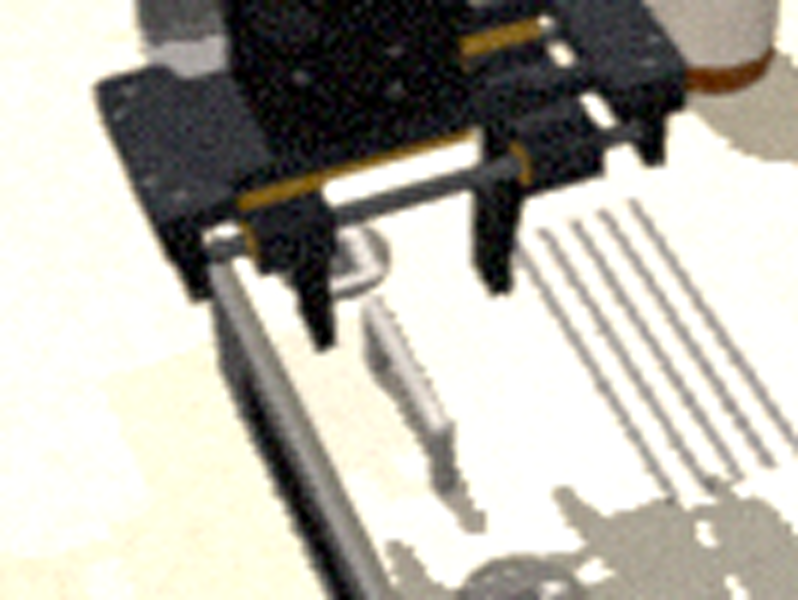

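Handle straddled (bar between the fingers). Go down and close.

>>> step_arm(
  rows=[
    [[0,0,-0.2],[3,0.3,12],60],
    [[0,0,-0.2],[3,0.3,12],60],
    [[0,0,-0.2],[3,0.3,12],60],
    [[0,0,-0.2],[3,0.3,12],60],
    [[0,0,-0.2],[2,0,12],60],
    [[0,0,0],[0,0,0],60],
    [[0,0,0],[0,0,0],60],
  ],
)

```text
time: 32.6
position: [0.5231, 0.0208, 0.1332]
tool_rot: [-2.016, -2.403, -0.001]
ft_force: [-0.1, -0.5, 0.9]
grip_width: 0.692
```

```bash
python3 - <<'E'
from h import *
go([.523,.0195,.134],[.984,.176,0],[0,0,-1],N=1,g=60)
E
```

```text
t 32.6 p [0.5231 0.0208 0.1332] F [-0.1 -0.5  0.9] T [-0.01 -0.12 -0.02] g 60.2
q [ 0.36  0.16 -0.49  1.87  0.08  1.14  0.02] toolx [-0.174  0.985  0.004] y [ 0.985  0.174 -0.003] z [-0.003  0.004 -1.   ]
dist [-0.1 -1.3  0.8] turn [-0.1 -0.2 -0.1] max 0.2 1.3 N 1
[[[-0.1,-0.2,-0.1],[-1.3,-0.3,-0.8],60]]
```

>>> step_arm(
  rows=[
    [[0,0,0],[0,0,0],0],
    [[0,0,0],[0,0,0],0],
    [[0,0,0],[0,0,0],0],
    [[0,0,0],[0,0,0],0],
    [[0,0,0],[0,0,0],0],
    [[0,0,0],[0,0,0],0],
    [[0,0,0],[0,0,0],0],
    [[0,0,0],[0,0,0],0],
    [[0,0,0],[0,0,0],0],
    [[0,0,0],[0,0,0],0],
    [[0,0,0],[0,0,0],0],
    [[0,0,0],[0,0,0],0],
  ],
  grip_force=40,
)

```text
time: 33.6
position: [0.5239, 0.0202, 0.1358]
tool_rot: [-2.019, -2.404, -0.002]
ft_force: [-0.6, -0.6, 0.8]
grip_width: 0.103
```

```bash
cat >> h.py <<'E'
HX=np.array([.984,.176,0]);HINGE=np.array([.6852,.0485,.081])
def cov(th,tilt,gp=.011):
    a=np.radians(159.25)-th
    b=HINGE+.1764*(np.cos(a)*HX+np.sin(a)*np.array([0,0,1]))
    z=np.sin(tilt)*HX-np.cos(tilt)*np.array([0,0,1]); y=np.cos(tilt)*HX+np.sin(tilt)*np.array([0,0,1])
    return b+gp*z,frame(y,z)
def arc(p,R,th0,th1,t0,t1,N,first=True):
    """rows along the arc from the current pose"""
    P=p;Q=R;rows=[]
    for i in range(1,N+1):
        f=i/N; pt,Rt=cov(th0+(th1-th0)*f,t0+(t1-t0)*f)
        rv=np.degrees((Q.inv()*Rt).as_rotvec()); sh=Q.inv().apply(pt-P)*1000
        rows.append([[float(round(x,1)) for x in rv],[float(round(x,1)) for x in sh],0]); P,Q=pt,Rt
    print(str(rows).replace(" ",""))
E
python3 - <<'E'
from h import *
p,R,s=st(); pt,Rt=cov(0,0); print(p-pt)
arc(pt,Rt,0,.5,0,.25,12)
E
```

```text
t 33.6 p [0.5239 0.0202 0.1358] F [-0.6 -0.6  0.8] T [-0.02  0.17 -0.01] g 9.0
q [ 0.37  0.16 -0.49  1.87  0.08  1.14  0.02] toolx [-0.173  0.985  0.003] y [ 0.985  0.173 -0.001] z [-0.001  0.003 -1.   ]
[0.00102803 0.0006839  0.00331919]
[[[-1.2,-0.0,0.0],[-0.0,3.0,-6.8],0],[[-1.2,0.0,0.0],[0.0,3.4,-6.6],0],[[-1.2,-0.0,-0.0],[0.0,3.8,-6.4],0],[[-1.2,-0.0,-0.0],[-0.0,4.2,-6.2],0],[[-1.2,0.0,0.0],[0.0,4.6,-5.9],0],[[-1.2,0.0,-0.0],[-0.0,4.9,-5.6],0],[[-1.2,-0.0,0.0],[0.0,5.3,-5.3],0],[[-1.2,0.0,-0.0],[0.0,5.6,-5.0],0],[[-1.2,-0.0,0.0],[-0.0,5.9,-4.7],0],[[-1.2,0.0,0.0],[0.0,6.2,-4.3],0],[[-1.2,0.0,-0.0],[-0.0,6.4,-3.9],0],[[-1.2,-0.0,0.0],[-0.0,6.7,-3.5],0]]
```

>>> step_arm(
  rows=[
    [[-1.2,0,0],[0,3,-7],0],
    [[-1.2,0,0],[0,3.4,-6.6],0],
    [[-1.2,0,0],[0,3.8,-6.4],0],
    [[-1.2,0,0],[0,4.2,-6.2],0],
    [[-1.2,0,0],[0,4.6,-5.9],0],
    [[-1.2,0,0],[0,4.9,-5.6],0],
  ],
)

```text
time: 34.1
position: [0.5385, 0.0228, 0.1658]
tool_rot: [1.975, 2.351, 0.141]
ft_force: [-0.5, -0.7, -14.1]
grip_width: 0.099
```

```bash
cat >> h.py <<'E'
def thnow(p,R):
    g=p-.011*R.as_matrix()[:,2]-HINGE; a=np.arctan2(g[2],g@HX); r=np.hypot(g[2],g@HX)
    print("theta",round(np.radians(159.25)-a,3),"radius",round(r,4),"tilt",round(np.arcsin(R.as_matrix()[:,2]@HX),3)); return np.radians(159.25)-a
E
python3 - <<'E'
from h import *
p,R,s=st();t=thnow(p,R)
arc(p,R,t,t+.5,.12,.37,12)
E
```

```text
t 34.1 p [0.5385 0.0228 0.1658] F [ -0.5  -0.7 -14.1] T [-0.29  0.71 -0.  ] g 8.6
q [ 0.39  0.07 -0.49  1.89  0.02  1.08  0.07] toolx [-0.173  0.985  0.007] y [0.979 0.171 0.113] z [ 0.11   0.027 -0.994]
theta 0.205 radius 0.178 tilt 0.114
[[[-1.6,-0.4,-0.2],[-0.4,6.4,-4.6],0],[[-1.2,-0.0,-0.0],[0.0,5.3,-5.3],0],[[-1.2,0.0,0.0],[0.0,5.7,-4.9],0],[[-1.2,0.0,-0.0],[-0.0,6.0,-4.6],0],[[-1.2,0.0,-0.0],[0.0,6.2,-4.2],0],[[-1.2,0.0,0.0],[-0.0,6.5,-3.8],0],[[-1.2,-0.0,0.0],[-0.0,6.7,-3.4],0],[[-1.2,0.0,-0.0],[0.0,6.9,-3.0],0],[[-1.2,0.0,-0.0],[-0.0,7.1,-2.6],0],[[-1.2,-0.0,0.0],[0.0,7.2,-2.2],0],[[-1.2,0.0,-0.0],[-0.0,7.4,-1.7],0],[[-1.2,-0.0,0.0],[-0.0,7.5,-1.3],0]]
```

>>> step_arm(
  rows=[
    [[-1.2,0,0],[0,5.2,-5.6],0],
    [[-1.2,0,0],[0,5.4,-5.3],0],
    [[-1.2,0,0],[0,5.7,-5],0],
    [[-1.2,0,0],[0,6,-4.6],0],
    [[-1.2,0,0],[0,6.2,-4.2],0],
    [[-1.2,0,0],[0,6.5,-3.8],0],
    [[-1.2,0,0],[0,6.7,-3.4],0],
    [[-1.2,0,0],[0,6.9,-3],0],
  ],
)

```text
time: 34.77
position: [0.5736, 0.029, 0.2098]
tool_rot: [1.899, 2.26, 0.321]
ft_force: [-5.8, -0.8, -9.4]
grip_width: 0.102
```

```bash
python3 - <<'E'
from h import *
p,R,s=st();t=thnow(p,R); t0=float(np.arcsin(R.as_matrix()[:,2]@HX))
arc(p,R,t,t+.5,t0,t0+.25,12)
E
```

```text
t 34.77 p [0.5736 0.029  0.2098] F [-5.8 -0.8 -9.4] T [-0.51  2.28  0.05] g 8.9
q [ 0.41 -0.01 -0.48  1.9  -0.05  0.98  0.12] toolx [-0.173  0.985  0.007] y [0.948 0.165 0.273] z [ 0.267  0.054 -0.962]
theta 0.513 radius 0.1815 tilt 0.276
[[[-1.2,-0.4,-0.3],[-0.4,9.1,1.8],0],[[-1.2,0.0,0.0],[0.0,7.2,-2.4],0],[[-1.2,0.0,-0.0],[-0.0,7.3,-2.0],0],[[-1.2,0.0,0.0],[0.0,7.4,-1.5],0],[[-1.2,-0.0,0.0],[0.0,7.5,-1.1],0],[[-1.2,-0.0,-0.0],[-0.0,7.5,-0.6],0],[[-1.2,0.0,-0.0],[-0.0,7.6,-0.2],0],[[-1.2,-0.0,0.0],[0.0,7.6,0.3],0],[[-1.2,0.0,0.0],[-0.0,7.5,0.7],0],[[-1.2,0.0,-0.0],[-0.0,7.5,1.2],0],[[-1.2,-0.0,-0.0],[0.0,7.4,1.6],0],[[-1.2,0.0,-0.0],[0.0,7.3,2.1],0]]
```

>>> step_arm(
  rows=[
    [[-1.4,0,0],[0,7.6,-0.5],0],
    [[-1.4,0,0],[0,7.3,-2],0],
    [[-1.4,0,0],[0,7.4,-1.6],0],
    [[-1.4,0,0],[0,7.5,-1.2],0],
    [[-1.4,0,0],[0,7.5,-0.8],0],
    [[-1.4,0,0],[0,7.6,-0.3],0],
    [[-1.4,0,0],[0,7.6,0],0],
    [[-1.4,0,0],[0,7.6,0.5],0],
  ],
)

```text
time: 35.43
position: [0.6181, 0.0367, 0.2403]
tool_rot: [1.804, 2.151, 0.503]
ft_force: [-7.3, -0.7, -7.8]
grip_width: 0.099
```

```bash
python3 - <<'E'
from h import *
from bench import optics
p,R,s=st();t=thnow(p,R); t0=float(np.arcsin(R.as_matrix()[:,2]@HX))
arc(p,R,t,t+.5,t0,t0+.25,12)
d=optics.get_image("side"); u,v=proj(d,(.6,.02,.2)); crop(d,int(u)-100,int(v)-75,200,150,4,"pics/s26.png")
E
```

```text
t 35.43 p [0.6181 0.0367 0.2403] F [-7.3 -0.7 -7.8] T [-0.55  2.93  0.  ] g 8.6
q [ 0.42 -0.05 -0.47  1.92 -0.11  0.82  0.17] toolx [-0.175  0.985  0.003] y [0.884 0.156 0.441] z [ 0.434  0.08  -0.897]
theta 0.801 radius 0.1842 tilt 0.457
[[[-1.2,-0.1,-0.1],[-0.2,7.2,8.3],0],[[-1.2,0.0,-0.0],[0.0,7.5,1.0],0],[[-1.2,0.0,0.0],[-0.0,7.4,1.4],0],[[-1.2,-0.0,0.0],[0.0,7.3,1.9],0],[[-1.2,0.0,-0.0],[-0.0,7.2,2.3],0],[[-1.2,-0.0,0.0],[0.0,7.0,2.7],0],[[-1.2,-0.0,0.0],[-0.0,6.9,3.2],0],[[-1.2,0.0,-0.0],[0.0,6.7,3.6],0],[[-1.2,-0.0,0.0],[-0.0,6.4,4.0],0],[[-1.2,0.0,-0.0],[-0.0,6.2,4.3],0],[[-1.2,0.0,0.0],[0.0,5.9,4.7],0],[[-1.2,0.0,-0.0],[-0.0,5.6,5.0],0]]
```

View pics/s26.png

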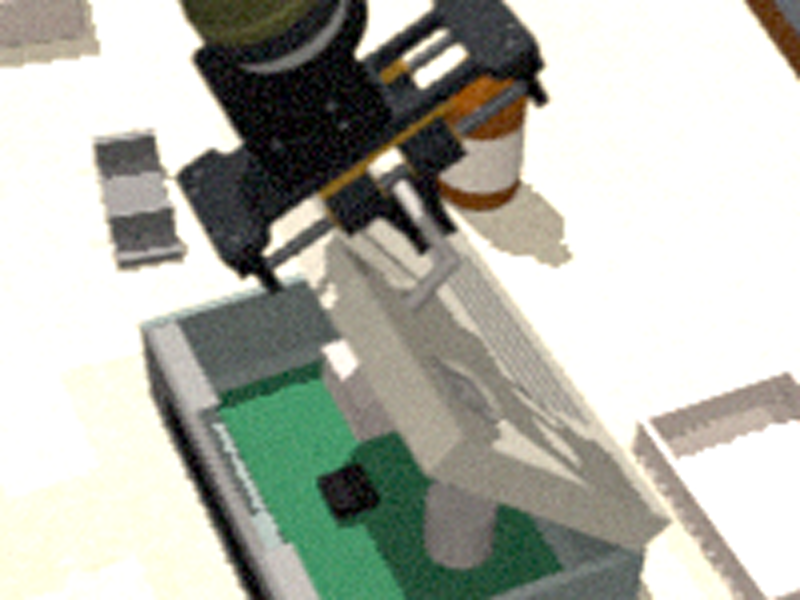

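>>> step_arm(
  rows=[
    [[-1.3,0,0],[0,7.4,2.5],0],
    [[-1.3,0,0],[0,7.4,2.5],0],
    [[-1.3,0,0],[0,7.3,2.5],0],
    [[-1.3,0,0],[0,7.2,2.5],0],
    [[-1.3,0,0],[0,7.1,2.5],0],
    [[-1.3,0,0],[0,7,3],0],
    [[-1.3,0,0],[0,6.8,3],0],
    [[-1.3,0,0],[0,6.6,3.5],0],
  ],
  grip_force=45,
)

```text
time: 36.15
position: [0.672, 0.0463, 0.2566]
tool_rot: [1.704, 2.038, 0.665]
ft_force: [-8.3, -1.4, -6.8]
grip_width: 0.093
```

```bash
python3 - <<'E'
from h import *
from bench import optics
p,R,s=st();t=thnow(p,R); t0=float(np.arcsin(R.as_matrix()[:,2]@HX))
arc(p,R,t,t+.4,t0,t0+.2,10)
d=optics.get_image("side"); u,v=proj(d,(.6,.02,.2)); crop(d,int(u)-100,int(v)-75,200,150,4,"pics/s27.png")
E
```

```text
t 36.15 p [0.672  0.0463 0.2566] F [-8.3 -1.4 -6.8] T [-0.74  3.36 -0.04] g 8.1
q [ 0.41 -0.04 -0.47  1.94 -0.14  0.61  0.2 ] toolx [-0.177  0.984 -0.002] y [0.794 0.144 0.591] z [ 0.582  0.103 -0.807]
theta 1.102 radius 0.1855 tilt 0.632
[[[-1.1,0.1,0.1],[-0.2,1.7,11.5],0],[[-1.1,0.0,-0.0],[-0.0,6.0,4.0],0],[[-1.1,-0.0,0.0],[0.0,5.8,4.3],0],[[-1.1,0.0,0.0],[-0.0,5.5,4.7],0],[[-1.1,0.0,-0.0],[0.0,5.2,5.0],0],[[-1.1,0.0,0.0],[0.0,4.9,5.3],0],[[-1.1,-0.0,-0.0],[0.0,4.6,5.5],0],[[-1.1,0.0,0.0],[-0.0,4.2,5.8],0],[[-1.1,0.0,0.0],[0.0,3.9,6.0],0],[[-1.1,-0.0,0.0],[-0.0,3.5,6.2],0]]
```

View pics/s27.png

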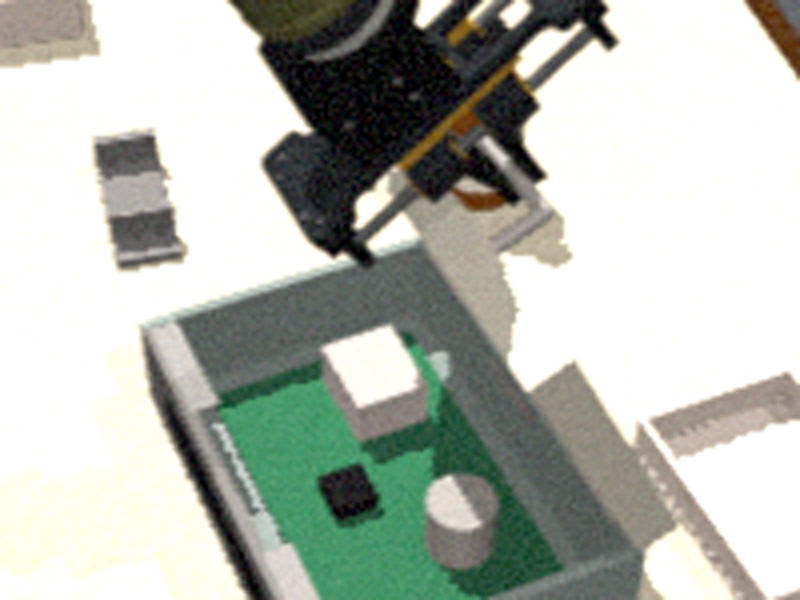

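```bash
python3 - <<'E'
from h import *
from bench import optics
for n in("side","top"):
    d=optics.get_image(n); u,v=proj(d,(.65,.02,.2)); crop(d,int(u)-120,max(0,int(v)-100),240,180,3.3,f"pics/{n}28.png",g=1)
E
```

```text
(no output)
```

View pics/side28.png

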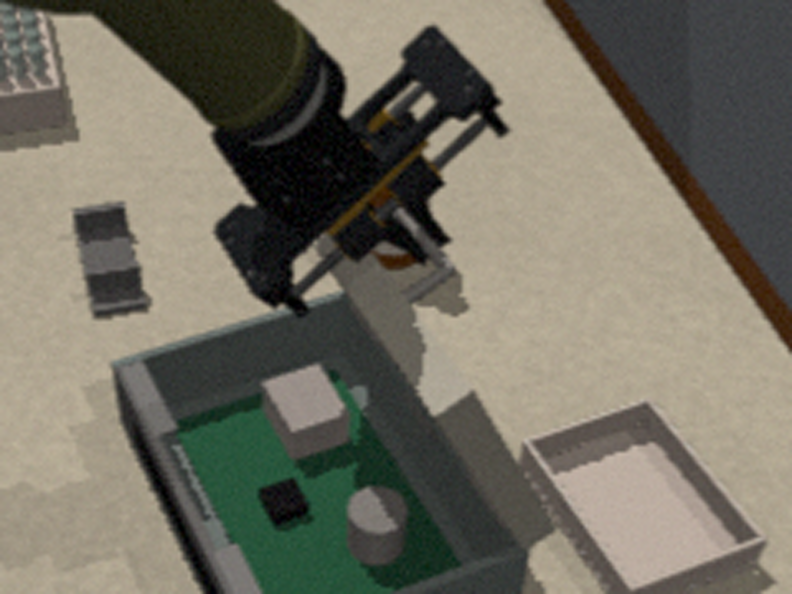

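View pics/top28.png

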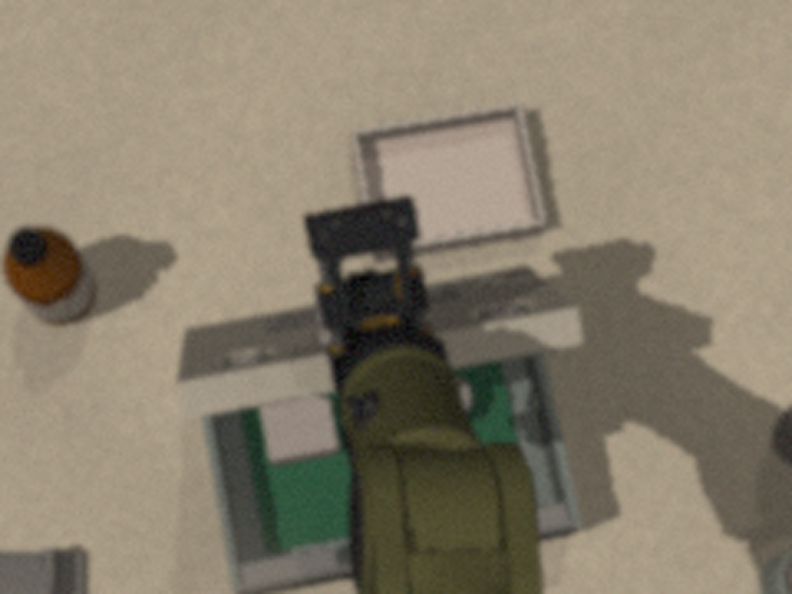

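>>> step_arm(
  rows=[
    [[-1.1,0,0],[0,6,5],0],
    [[-1.1,0,0],[0,6,5],0],
    [[-1.1,0,0],[0,5.8,5],0],
    [[-1.1,0,0],[0,5.6,5.3],0],
    [[-1.1,0,0],[0,5.3,5.5],0],
    [[-1.1,0,0],[0,5,5.7],0],
  ],
)

```text
time: 36.8
position: [0.7052, 0.0522, 0.2577]
tool_rot: [1.651, 1.986, 0.735]
ft_force: [-66.2, -9.6, 52.5]
grip_width: 0.079
```

```bash
python3 - <<'E'
from h import *
p,R,s=st();t=thnow(p,R); t0=float(np.arcsin(R.as_matrix()[:,2]@HX))
arc(p,R,t,t+.16,t0,t0+.1,4)
E
```

```text
t 36.8 p [0.7052 0.0522 0.2577] F [-66.2  -9.6  52.5] T [-2.450e+00  1.571e+01  1.000e-02] g 6.8
q [ 0.4   0.   -0.48  1.94 -0.13  0.49  0.2 ] toolx [-0.18   0.984 -0.007] y [0.743 0.14  0.655] z [ 0.645  0.113 -0.756]
theta 1.28 radius 0.1854 tilt 0.714
[[[-1.4,0.1,0.4],[-0.1,-1.2,11.5],0],[[-1.4,0.0,-0.0],[0.0,4.8,5.4],0],[[-1.4,0.0,-0.0],[-0.0,4.5,5.7],0],[[-1.4,0.0,0.0],[0.0,4.1,5.9],0]]
```

>>> step_arm(
  rows=[
    [[0,0,0],[0,-2,-5],0],
    [[0,0,0],[0,0,0],0],
  ],
)

```text
time: 36.97
position: [0.6946, 0.0504, 0.2582]
tool_rot: [1.659, 1.997, 0.721]
ft_force: [1.4, 0.4, -9.6]
grip_width: 0.093
```

```bash
python3 - <<'E'
from h import *
from bench import optics
np.set_printoptions(precision=4,suppress=True)
p,R,s=st();thnow(p,R)
for n in("side","top"):
    d=optics.get_image(n); np.savez(f"{n}29.npz",**d); u,v=proj(d,(.70,.04,.2)); x0,y0=int(u)-100,max(0,int(v)-75); crop(d,x0,y0,200,150,4,f"pics/{n}29.png",g=1.3); print(n,x0,y0)
E
```

```text
t 36.97 p [0.6946 0.0504 0.2582] F [ 1.4  0.4 -9.6] T [-0.41  2.32 -0.11] g 8.1
q [ 0.41 -0.02 -0.48  1.95 -0.15  0.51  0.21] toolx [-0.181  0.984 -0.007] y [0.752 0.143 0.643] z [ 0.633  0.111 -0.766]
theta 1.222 radius 0.1856 tilt 0.698
side 224 107
top 176 83
```

View pics/side29.png

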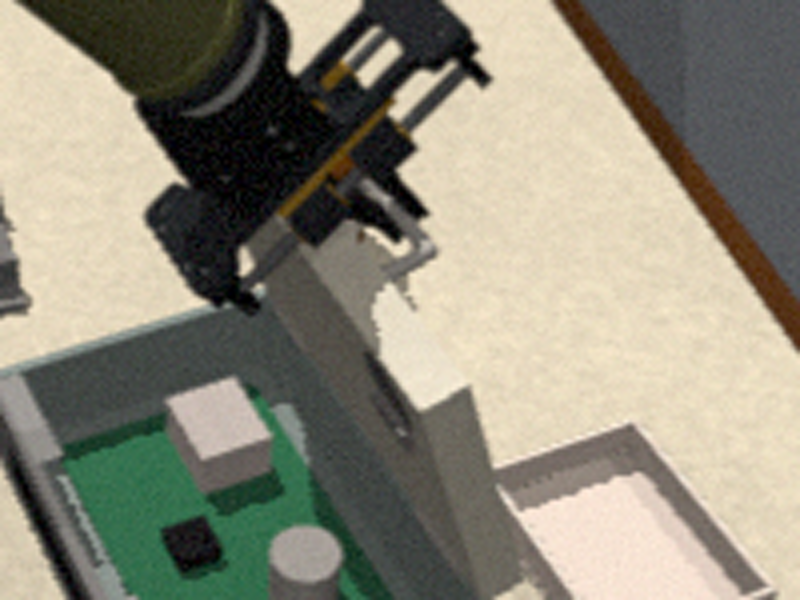

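View pics/top29.png

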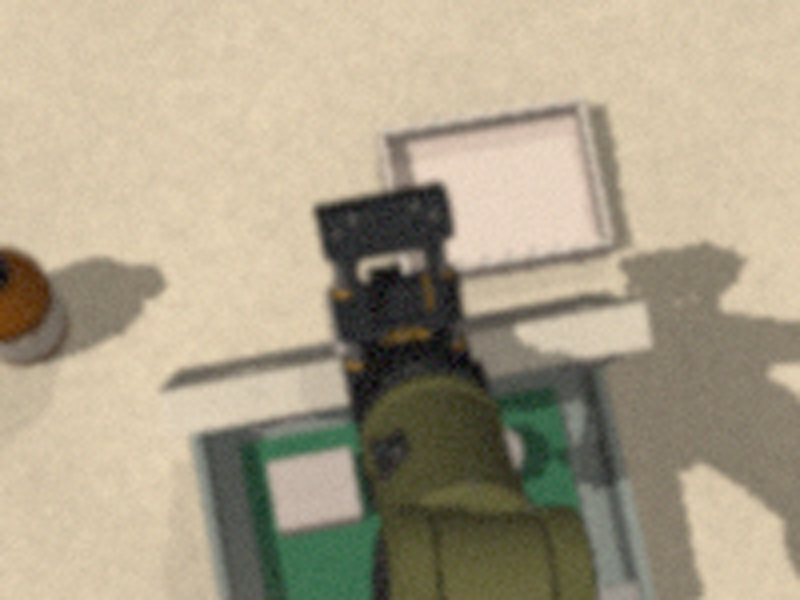

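```bash
python3 - <<'E'
from h import *
np.set_printoptions(precision=4,suppress=True)
p,R,s=st(); z=R.as_matrix()[:,2]
for k in np.arange(-.011,.012,.003):
    g=p+k*z-HINGE; print(round(k,3),"r",round(np.hypot(g[2],g@HX),4),"th",round(np.radians(159.25)-np.arctan2(g[2],g@HX),3))
# cover top edge from depth (top camera): points high
for n,box in(("top",(176,83,376,233)),("side",(224,107,424,257))):
    d=np.load(n+"29.npz")
    f=np.array([[depthpt(d,u,v) for u in range(box[0],box[2])] for v in range(box[1],box[3])]).reshape(-1,3)
    L=(f-HINGE)@np.array([-.176,.984,0]); X=(f-HINGE)@HX; Z=f[:,2]
    m=(np.abs(L)>.09)&(np.abs(L)<.14)&(Z>.13)&(Z<.32)&(np.abs(X)<.12)
    for lo in np.arange(.13,.31,.02):
        q=m&(Z>=lo)&(Z<lo+.02)
        if q.sum()>5: print(n,round(lo+.01,3),q.sum(),"X min/med/max",np.percentile(X[q],[5,50,95]))
E
```

```text
t 37.07 p [0.6952 0.0505 0.2581] F [-10.9  -3.   -3.1] T [-0.69  3.96 -0.12] g 8.0
q [ 0.41 -0.01 -0.48  1.95 -0.14  0.51  0.21] toolx [-0.181  0.984 -0.007] y [0.752 0.143 0.644] z [ 0.634  0.111 -0.765]
-0.011 r 0.1856 th 1.225
-0.008 r 0.1833 th 1.236
-0.005 r 0.1811 th 1.247
-0.002 r 0.1789 th 1.258
0.001 r 0.1767 th 1.27
0.004 r 0.1745 th 1.282
0.007 r 0.1724 th 1.294
0.01 r 0.1703 th 1.306
top 0.14 16 X min/med/max [0.0067 0.0096 0.0126]
top 0.16 17 X min/med/max [0.0003 0.0034 0.0058]
top 0.18 16 X min/med/max [-0.0056 -0.0031 -0.0002]
top 0.2 20 X min/med/max [-0.0125 -0.0098 -0.0071]
top 0.22 36 X min/med/max [-0.0524 -0.017  -0.0143]
top 0.24 62 X min/med/max [-0.0613 -0.0576 -0.0211]
top 0.26 21 X min/med/max [-0.0612 -0.0325 -0.0281]
top 0.28 480 X min/med/max [-0.0608 -0.0483 -0.0363]
side 0.14 37 X min/med/max [-0.0204 -0.0177 -0.0152]
side 0.16 35 X min/med/max [-0.0273 -0.0234 -0.0212]
side 0.18 28 X min/med/max [-0.0336 -0.03   -0.0274]
side 0.2 16 X min/med/max [-0.0398 -0.0372 -0.0346]
side 0.22 34 X min/med/max [-0.0556 -0.0455 -0.0416]
side 0.24 89 X min/med/max [-0.0594 -0.0561 -0.048 ]
side 0.26 36 X min/med/max [-0.0596 -0.0567 -0.054 ]
side 0.28 285 X min/med/max [-0.0601 -0.0483 -0.0358]
```

>>> step_arm(
  rows=[
    [[4,0,0],[0,0,0],0],
    [[4,0,0],[0,0,0],0],
    [[4,0,0],[0,0,0],0],
    [[4,0,0],[0,0,0],0],
    [[4,0,0],[0,0,0],0],
    [[0,0,0],[0,0,0],0],
  ],
  grip_force=20,
)

```text
time: 37.57
position: [0.6959, 0.0507, 0.2595]
tool_rot: [1.857, 2.221, 0.377]
ft_force: [-5.9, -0.5, -7.7]
grip_width: 0.104
```

```bash
python3 - <<'E'
from h import *
p,R,s=st();thnow(p,R)
E
```

```text
t 37.57 p [0.6959 0.0507 0.2595] F [-5.9 -0.5 -7.7] T [-0.51  2.07 -0.08] g 9.0
q [ 0.33  0.2  -0.49  1.61  0.1   1.02  0.  ] toolx [-0.176  0.984 -0.005] y [0.928 0.168 0.334] z [ 0.329  0.054 -0.943]
theta 1.247 radius 0.189 tilt 0.34
```

>>> step_arm(
  rows=[
    [[4,0,0],[0,0,0],0],
    [[4,0,0],[0,0,0],0],
    [[4,0,0],[0,3,0],0],
    [[3,0,0],[0,5,1],0],
    [[0,0,0],[0,5,1],0],
  ],
)

```text
time: 37.98
position: [0.7102, 0.0533, 0.2589]
tool_rot: [1.985, 2.367, 0.091]
ft_force: [-6.5, -2.1, -7.3]
grip_width: 0.105
```

```bash
python3 - <<'E'
from h import *
p,R,s=st();thnow(p,R)
E
```

```text
t 37.98 p [0.7102 0.0533 0.2589] F [-6.5 -2.1 -7.3] T [-0.49  1.62 -0.04] g 9.2
q [ 0.22  0.42 -0.47  1.3   0.19  1.38 -0.06] toolx [-0.174  0.985 -0.001] y [0.982 0.174 0.078] z [ 0.077  0.013 -0.997]
theta 1.338 radius 0.1904 tilt 0.078
```

>>> step_arm(
  rows=[
    [[0,0,0],[0,4,1],0],
    [[0,0,0],[0,3,1],0],
    [[0,0,0],[0,0,0],0],
  ],
)

```text
time: 38.23
position: [0.7197, 0.055, 0.2574]
tool_rot: [1.985, 2.365, 0.102]
ft_force: [-9.9, -2.5, -6.3]
grip_width: 0.106
```

```bash
python3 - <<'E'
from h import *
p,R,s=st();thnow(p,R)
E
```

```text
t 38.23 p [0.7197 0.055  0.2574] F [-9.9 -2.5 -6.3] T [-0.51  2.37  0.03] g 9.3
q [ 0.22  0.44 -0.47  1.28  0.2   1.38 -0.06] toolx [-0.174  0.985  0.003] y [0.981 0.173 0.084] z [ 0.082  0.017 -0.996]
theta 1.389 radius 0.1905 tilt 0.084
```

>>> step_arm(
  rows=[
    [[0,0,0],[0,0,0],14],
    [[0,0,0],[0,0,0],20],
    [[0,0,0],[0,0,0],22],
    [[0,0,0],[0,0,0],22],
  ],
)

```text
time: 38.57
position: [0.7244, 0.0561, 0.2628]
tool_rot: [1.978, 2.355, 0.13]
ft_force: [-7.0, -1.4, -6.0]
grip_width: 0.233
```

```bash
python3 - <<'E'
from h import *
p,R,s=st();thnow(p,R)
E
```

```text
t 38.57 p [0.7244 0.0561 0.2628] F [-7.  -1.4 -6. ] T [-0.29  1.66  0.03] g 20.3
q [ 0.22  0.43 -0.47  1.28  0.19  1.37 -0.06] toolx [-0.173  0.985  0.006] y [0.98  0.171 0.105] z [ 0.103  0.024 -0.994]
theta 1.407 radius 0.1966 tilt 0.105
```

>>> step_arm(
  rows=[
    [[0,0,0],[0,-3,0],24],
    [[0,0,0],[0,0,0],24],
  ],
)

```text
time: 38.73
position: [0.7264, 0.0567, 0.2681]
tool_rot: [1.971, 2.345, 0.151]
ft_force: [-0.4, -1.2, -0.6]
grip_width: 0.266
```

```bash
python3 - <<'E'
from h import *
from bench import optics
p,R,s=st();thnow(p,R)
d=optics.get_image("side"); np.savez("side30.npz",**d); u,v=proj(d,(.70,.04,.2)); x0,y0=int(u)-66,max(0,int(v)-50); crop(d,x0,y0,133,100,6,"pics/s30.png",g=1.3)
st()
E
```

```text
t 38.73 p [0.7264 0.0567 0.2681] F [-0.4 -1.2 -0.6] T [-0.07  0.03  0.  ] g 23.2
q [ 0.23  0.42 -0.48  1.29  0.19  1.35 -0.06] toolx [-0.173  0.985  0.006] y [0.978 0.171 0.123] z [ 0.12   0.028 -0.992]
theta 1.411 radius 0.2022 tilt 0.123
t 38.78 p [0.7269 0.0568 0.2689] F [ 0.4  0.4 -0.1] T [-0.03  0.05  0.  ] g 23.8
q [ 0.23  0.42 -0.48  1.28  0.19  1.35 -0.06] toolx [-0.173  0.985  0.006] y [0.977 0.17  0.124] z [ 0.121  0.028 -0.992]
```

View pics/s30.png

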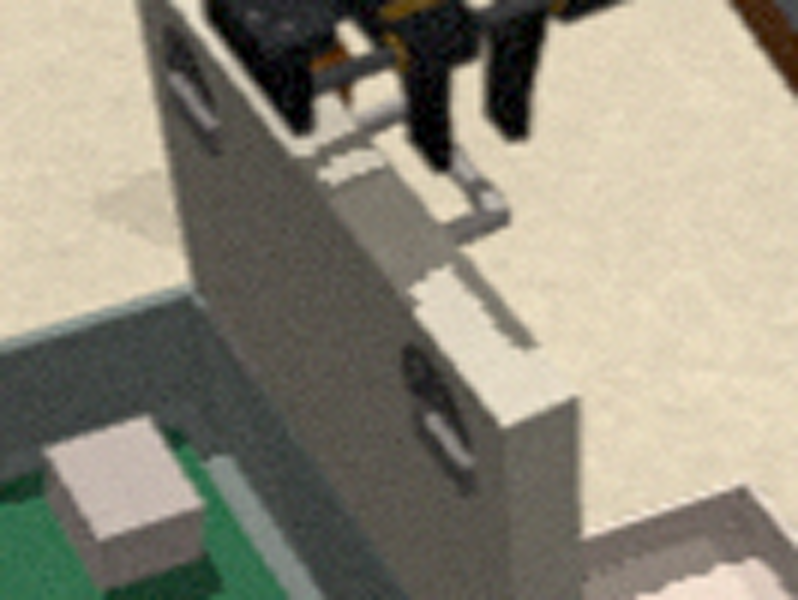

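>>> step_arm(
  rows=[
    [[0,0,0],[0,0,-8],24],
    [[0,0,0],[0,0,-15],24],
    [[0,0,0],[0,1,-25],24],
    [[0,0,0],[0,2,-30],24],
    [[0,0,0],[0,0,-30],24],
    [[0,0,0],[0,0,-20],24],
    [[0,0,0],[0,0,0],24],
    [[0,0,0],[0,0,0],24],
    [[0,0,0],[0,0,0],24],
  ],
)

```text
time: 39.53
position: [0.7184, 0.0559, 0.4225]
tool_rot: [1.953, 2.325, 0.195]
ft_force: [-0.1, 0.4, 0.0]
grip_width: 0.279
```

```bash
python3 - <<'E'
from h import *
from bench import optics
np.set_printoptions(precision=4,suppress=True)
p,R,s=st()
for n in("side","top"):
    d=optics.get_image(n); np.savez(n+"31.npz",**d); cv2.imwrite(f"pics/{n}31.png",np.clip(d["frame"][:,:,::-1]*1.4,0,255).astype(np.uint8))
    f=np.array([[depthpt(d,u,v) for u in range(150,420)] for v in range(80,330)]).reshape(-1,3)
    L=(f-HINGE)@np.array([-.176,.984,0]); X=(f-HINGE)@HX; Z=f[:,2]
    m=(np.abs(L)>.06)&(np.abs(L)<.14)&(Z>.13)&(Z<.30)&(np.abs(X)<.12)
    for lo in np.arange(.12,.28,.02):
        q=m&(Z>=lo)&(Z<lo+.02)
        if q.sum()>5: print(n,round(lo+.01,3),q.sum(),np.percentile(X[q],[5,50,95]))
E
```

```text
t 39.53 p [0.7184 0.0559 0.4225] F [-0.1  0.4  0. ] T [-0.04  0.06 -0.07] g 24.3
q [ 0.21  0.38 -0.48  1.04  0.18  1.6  -0.04] toolx [-0.173  0.985  0.007] y [0.972 0.17  0.161] z [ 0.157  0.034 -0.987]
side 0.13 63 [-0.0086 -0.008  -0.0073]
side 0.15 143 [-0.0121 -0.0104 -0.0087]
side 0.17 140 [-0.0154 -0.0139 -0.0121]
side 0.19 154 [-0.0188 -0.0173 -0.0157]
side 0.21 106 [-0.0225 -0.0205 -0.0188]
side 0.23 127 [-0.0347 -0.0253 -0.0228]
side 0.25 264 [-0.036  -0.0286 -0.0262]
side 0.27 268 [-0.0327 -0.0308 -0.0251]
side 0.29 593 [-0.0308 -0.0174 -0.0066]
top 0.15 10 [-0.0138 -0.0129 -0.0109]
top 0.17 8 [-0.017  -0.0152 -0.0146]
top 0.19 11 [-0.021  -0.0197 -0.018 ]
top 0.21 20 [-0.0237 -0.0223 -0.0212]
top 0.23 25 [-0.0366 -0.0265 -0.0246]
top 0.25 50 [-0.0374 -0.0331 -0.0283]
top 0.27 169 [-0.0335 -0.0284 -0.0147]
top 0.29 286 [-0.0314 -0.0166 -0.0076]
```

View pics/side31.png

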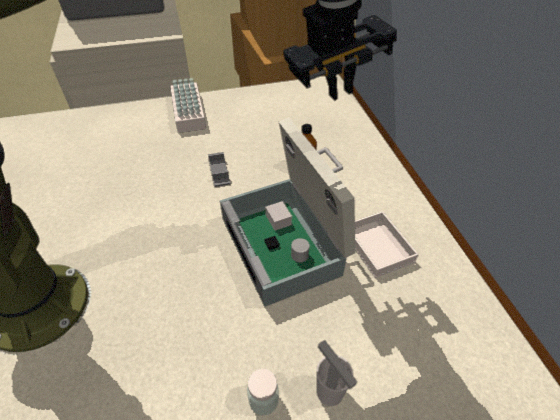

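View pics/top31.png

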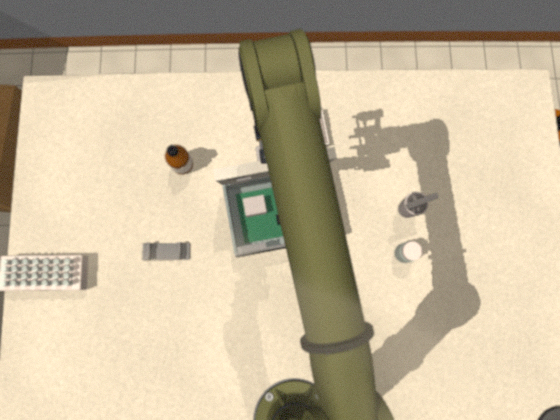

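```bash
python3 - <<'E'
from h import *
from bench import order
p,R,s=st(); print(np.abs(s["qd"]).max()); print(order.close_job())
E
```

```text
t 39.63 p [0.718  0.0558 0.4207] F [ 0.6 -0.3 -0.5] T [-0.04  0.07 -0.  ] g 23.9
q [ 0.21  0.38 -0.48  1.04  0.18  1.6  -0.04] toolx [-0.174  0.985  0.007] y [0.973 0.17  0.158] z [ 0.154  0.034 -0.987]
0.023896544240203963
the job is handed in; nothing more can be done
None
```

The job is done and handed in at 39.6 s of the 72 s allowed, but one force spike while I was opening the cover may count against the run.

**What I did**
1. Took the key off the rest, stood it in the right socket and let go. It stood there by itself.
2. Took it again from above by the crossbar and turned the right fastener, then the left, counter-clockwise.
3. Stood the key in the cup and let go.
4. Lifted the cover by its handle and swung it to its stop.

**Last checks**
- **Fasteners:** the hole angles in the side picture put the right one at about 87° and the left at about 88°. The hole looks the same after a quarter turn, so this also relies on how far the gripper turned the key.
- **Cover:** the slope of its face in the depth pictures gives about 1.40 rad. It stayed there after I let go of the handle.
- **Key:** it stands bit down in the cup, leaning on the wall. I checked this by picture only.
- **Bottle and jar:** both are at the same pixel positions as at the start.
- **Robot:** clear of everything at hand-in, with contact force near zero.

**What went wrong or disagreed**
- **Force spike:** at about 1.28 rad cover angle the wrist force reached about 85 N, under the 120 N limit. I had tilted the tool the wrong way, so the gripper's body may have pressed on the cover's edge, where the limit is 40 N. I couldn't tell whether it did. I backed off at once, turned the tool upright and finished at low force.
- **Camera offsets:** the two cameras disagreed with each other and with the arm by about 2–3 mm. I averaged them and then let the insertion itself guide the final position.

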